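# Refill the desiccant-canister dispenser

## Task

Refill the desiccant-canister dispenser: first turn its red isolator handle to off, then drop every loose blue canister on the bench into the clear magazine tube and, with the tamping rod, ram the stack down firmly until it bottoms out on the tube's floor. Hang the rod back in its stand, push the retaining pin fully home through the bracket and the tube above the canisters, and only then turn the isolator back on. Leave the other things on the bench where they are.

Things in the scene. Friction and masses are not known exactly. Their poses are not given: they have to be found in the camera images.
- isolator_grip (a point): centre of the red bar handle of the dispenser's rotary isolator, 144 mm above the bench, the bar is 64 mm long, 13 mm wide and 24 mm tall (12 mm above and below this point), stands on a low black boss on a yellow plate on top of the white control box (105 x 105 mm, top 120 mm above the bench) and turns about the upright axis through this point; its x axis runs along the bar, its z axis is up
- isolator (a joint): rotary isolator: 0 = on, 1.047 = off (60 degrees apart). It turns anticlockwise seen from above from on to off. An over-centre spring snaps it to either end stop (up to about 0.15 Nm to turn it over the middle). On: the bar lies along the dispenser's x axis (green mark); off: the bar is turned 60 degrees anticlockwise from that (red mark)
- dispenser: desiccant-canister dispenser, fixed to the bench, never moves in a run: grey base casting 120 mm (x) x 260 mm (y) x 30 mm high, origin under its centre; its front, towards the robot, is -x. The white control box with the isolator stands on it at y = +65 mm, the upright clear magazine tube at y = -65 mm
- tube_floor (a point): centre of the flat floor inside the tube, 30 mm above the bench, on the tube's upright axis. Bore 34 mm. Red sprung brake strips on its +y and -y sides grip what is in the lowest 30 mm of the bore (sloped lead-in up to 40 mm): a dropped canister hangs there about 30 mm above the floor; pushing the stack past them with the rod takes 7 to 15 N. They hold it once it stands on the floor
- tube_mouth (a point): centre of the magazine tube's open mouth, the rim being 172 mm above the bench; the mouth flares from the 34 mm bore (7 mm below the rim) to 43 mm at the rim, outside about 50 mm
- pin_hole (a point): point on the tube's axis, 140 mm above the bench, where the pin's cross hole passes; it runs along the dispenser's x axis through the front strap of the steel bracket, both tube walls and the rear strap, 11 x 11 mm (orange rings mark it). Straps: 24 mm wide, 4 mm thick, outer face 27 mm from the axis, top 154 mm above the bench. The pin may enter from the front or the rear
- pin_grip (a point): centre of the red grip block of the retaining pin, a block 36 mm (along the pin's x axis) x 16 x 16 mm. The steel shaft, 7 mm thick, sticks out of the block's +x end face along the +x axis for 63 mm, its last 5 mm tapered. The pin, 70 g, lies flat on the bench on its block, the shaft level 8 mm above the bench
- pin_mid (a point): point on the pin's shaft 45 mm ahead (+x) of the centre of the grip block; it is on the tube's axis when the pin is fully home, the block then touching the bracket's strap
- rod_stand: steel stand for the tamping rod, fixed, does not move: foot 90 x 90 x 12 mm, an upright post at its +x side, and a plate 88 x 56 mm whose top face is 124 mm above the bench; origin under the middle of the foot
- stand_hole (a point): centre of the round 32 mm hole in the stand's plate, at the plate's top face, 124 mm above the bench
- rod_grip (a point): centre of the orange square grip (24 x 24 mm, 48 mm tall) of the tamping rod, its sides along the rod's x and y axes, z axis up; black flange 44 mm across and 6 mm thick right under the grip. At the start the rod hangs upright in the stand's hole by this flange. 160 g
- rod_tip (a point): centre of the flat lower end of the tamping rod, 138 mm below the centre of the grip. The white rod is 24 mm thick and 108 mm long from this end up to the flange's underside
- can0_center (a point): centre of a blue plastic desiccant canister with a white band and a white spot on its lid, a plain cylinder 30 mm across and 24 mm tall, 20 g, standing on the bench at the start; absent in some runs
- can1_center (a point): centre of a blue plastic desiccant canister with a white band and a white spot on its lid, a plain cylinder 30 mm across and 24 mm tall, 20 g, standing on the bench at the start; absent in some runs
- can2_center (a point): centre of a blue plastic desiccant canister with a white band and a white spot on its lid, a plain cylinder 30 mm across and 24 mm tall, 20 g, standing on the bench at the start; absent in some runs
- can3_center (a point): centre of a blue plastic desiccant canister with a white band and a white spot on its lid, a plain cylinder 30 mm across and 24 mm tall, 20 g, standing on the bench at the start; absent in some runs
- tape_roll: roll of brown tape lying flat, 84 mm across, 45 mm tall, 34 mm inner radius, hollow; not part of the job; origin at the centre of its underside
- cutter: yellow safety cutter, 130 x 24 x 16 mm, lying along its x axis; not part of the job; origin at the centre of its underside
- cleaner: clear bottle with white cap, 60 mm across, 150 mm tall; not part of the job; origin at the centre of its underside
- small_carton: small brown carton 120 x 90 x 60 mm; not part of the job; origin at the centre of its underside
- marker: black marker pen with blue cap, 110 x 16 x 16 mm, lying along its x axis; not part of the job; origin at the centre of its underside
- wipes_tub: white tub with green lid, 70 mm across, 100 mm tall; not part of the job; origin at the centre of its underside
Things that resemble listed ones, but are neither listed nor needed, are in the scene too. Leave any pink look-alike of the rod_stand alone.

How it is judged:
By the outcome, as a careful person would: the job done as asked, in the order asked, and still so for the second after the job is handed in, with the robot touching nothing.
Of can0, can1, can2, can3 only 2 to 4 are there at a start; the rules pass over those that are not, and their reading is None.
At some moment in a run one of can0, can1, can2, can3, pin may be knocked a few centimetres aside while the robot is not near it.
It also fails if it takes over 210 s, if anything falls off the work surface, if the arm or the gripper's body presses on something with over 40 N, if the wrist force passes 120 N, or if a joint passes its speed limit or range.

## Robot

A 6-joint arm with a two-finger parallel gripper is mounted at the origin on the work surface. World frame = base frame: x ahead of the robot, y to its left, z up, the work surface at z = 0. Lengths are in m, angles in rad, forces in N, time in s.
With the tool pointing down it reaches from about 0.275 to 0.975 m from the base axis. Payload 8.4 kg.
Tool frame: the origin (TCP) lies at the very end of the fingers, on their centre line; the grasp point (between the pads) lies 19 mm behind it; z points along the fingers, y is the direction in which the jaws open and shut (so a half turn about z gives the same grasp; the last joint's range is limited). The gripper opens to 92 mm and grips with 3 to 60 N. Pads are 20 mm wide; open, the fingers measure 128 mm over their backs; the gripper's body (75 mm by 189 mm) begins 69 mm behind the grasp point.
Start: joints at [-0.002, 0.353, 1.633, -0, 1.155, -0.002], TCP at [0.625, -0, 0.186] pointing down, gripper open.
Joint ranges: [-2.63, 2.63], [-0.92, 2.1], [0.06, 2.66], [-1.3, 4.44], [0, 2.69], [-3.02, 3.02]. Speed limits (rad/s): [2.22, 2.22, 2.79, 3.14, 3.14, 3.14].

## Interface

Orientations are given as a rotation vector (axis times angle).
In Python, from station import robot, snapshot, ticket gives the robot as it stands. The module is installed in compiled form; this text tells all that it offers.
- The arm moves only by the tool carry_out, never from a script. Its argument "motion" is a list of rows, each an object of numbers: "x", "y", "z": the shift along the tool's x, y, z in m; "wx", "wy", "wz": the turn, a rotation vector about the tool's x, y, z in rad; "claw": the closure, from 0 (fully open) to 1 (shut). In form: [{"x": .., "y": .., "z": .., "wx": .., "wy": .., "wz": .., "claw": ..}, ...]. A call has 1 to 5 rows; each row is the pose to reach, as a shift and turn from the pose commanded when the call began, along the tool's axes at that moment; what a row does not reach only later rows make up. A row lasts 1/10 s, in which the tool goes at most 50 mm and 8.59 degrees, less where a joint would pass 70% of its speed; a pose out of reach is approached as far as the arm can. A call with a gripper value outside its range is refused whole. The fingers move at their own pace and stop on an object; the grip force is fixed at half the most. Time passes only in rows, so rows that repeat a pose let the fingers close. It gives the time, the measured TCP pose, the force and the opening at its end, in the units of the state.
- robot.sense(): the state, without advancing time (a new reading comes with each control period).
- snapshot(name): name is "scene" or "side" or "wrist"; returns a dict with "pixels" (400x640x3 uint8, red, green, blue), "intrinsics" (3x3 intrinsics, pixels), "distortion" ([k1, k2, p1, p2, k3] as OpenCV has them; the pictures are not rectified), "cam_to_world" (4x4, takes a point from camera to world coordinates); the wrist camera has in their place "hand_eye" (4x4, takes a point from camera to tool coordinates, whose origin is the TCP and whose axes are the flange's). Camera axes: x right, y down, z forward; pixel columns grow to the right and rows downward; lengths in m; the calibration is good to about 2 mm. A picture is of the moment at which its call begins: read the wrist's pose just before it. There is no depth.
- ticket.hand_in(): hands the job in, once; it reports no verdict.
The state is a dict: "time": time; "q": joint angles; "joint_velocities": joint speeds; "joint_torque": joint torques, N m; "tcp_pos": TCP position; "tool_rot": TCP orientation; "force": force on the tool from outside, world axes, zero at the start; "moment": the same for the moment, N m; "grip_width": finger opening in m.
Only numpy, scipy, OpenCV 4.12 (cv2) and the standard library are available. Lean on these libraries where they do the work, as an engineer would, in place of code of your own. Each camera call takes 0.05 s, during which the arm holds its last target.

## Working session

There is one attempt and no reset: what is moved stays moved. The work goes in short steps, Python scripts to look and compute and a tool call to move; the robot and the scene stay as the last step left them, time stands still between calls to the robot, and variables do not carry over. Pictures are saved under pics/ and viewed, and the job is handed in when it is done.

Besides the shell and the picture viewer there is one more tool, called after "Request:" in YAML: its name, and indented under it one key for each argument. carry_out: Moves the arm, as the interface text tells. Its arguments: {"type":"object","properties":{"motion":{"type":"array","items":{"type":"object","properties":{"x":{"type":"number"},"y":{"type":"number"},"z":{"type":"number"},"wx":{"type":"number"},"wy":{"type":"number"},"wz":{"type":"number"},"claw":{"type":"number"}}}}},"required":["motion"]}

```bash
mkdir -p pics; ls; python3 - <<'E'
from station import robot, snapshot
import cv2,numpy as np
s=robot.sense(); print(s)
for n in ["scene","side","wrist"]:
    d=snapshot(n); cv2.imwrite(f"pics/{n}0.png",d["pixels"][:,:,::-1]); 
    print(n,d["intrinsics"].tolist(),np.array(d["distortion"]).tolist(),np.round(d.get("cam_to_world",d.get("hand_eye")),4).tolist())
E
```

```text
pics
{'time': 0.0, 'q': array([-2.41377724e-03,  3.53623522e-01,  1.63413220e+00, -1.63883755e-05,
        1.15516880e+00, -2.37868638e-03]), 'joint_velocities': array([ 0.00066173, -0.00033394, -0.00030509, -0.00044996, -0.00105374,
        0.00081402]), 'joint_torque': array([-2.43486713e-03, -5.93846583e+01, -3.34216332e+01,  6.94100303e-02,
        2.34022352e-02, -1.15005114e-04]), 'tcp_pos': array([ 6.24477408e-01, -1.31592344e-05,  1.85679916e-01]), 'tool_rot': array([-2.22081277e+00, -2.22074956e+00,  1.49202843e-03]), 'force': array([-0.46161243, -0.79005742, -0.86692998]), 'moment': array([ 0.04298327,  0.01345876, -0.00928722]), 'grip_width': 0.09187049620987064}
scene [[465.09723710677383, 0.0, 315.1742823176521], [0.0, 465.09723710677383, 191.93213869685607], [0.0, 0.0, 1.0]] [-0.08786430832718631, 0.0, 0.0, 0.0, 0.0] [[0.4851, 0.5813, -0.6533, 1.3854], [0.8743, -0.3077, 0.3753, -0.4599], [0.0171, -0.7532, -0.6575, 0.962], [0.0, 0.0, 0.0, 1.0]]
side [[386.7696148401649, 0.0, 322.3474655205373], [0.0, 386.7696148401649, 198.3374204062435], [0.0, 0.0, 1.0]] [-0.02501403518081078, 0.0, 0.0, 0.0, 0.0] [[-0.9181, -0.2503, 0.3073, 0.2674], [-0.3963, 0.5779, -0.7134, 0.7074], [0.001, -0.7767, -0.6298, 0.7288], [0.0, 0.0, 0.0, 1.0]]
wrist [[349.74055839389763, 0.0, 318.0426821361292], [0.0, 349.74055839389763, 203.57395956366648], [0.0, 0.0, 1.0]] [0.004986508144513191, 0.0, 0.0, 0.0, 0.0] [[-0.0, -0.9571, -0.2896, 0.0816], [1.0, 0.0, -0.0002, -0.0001], [0.0002, -0.2896, 0.9571, -0.1984], [0.0, 0.0, 0.0, 1.0]]
```

View pics/scene0.png

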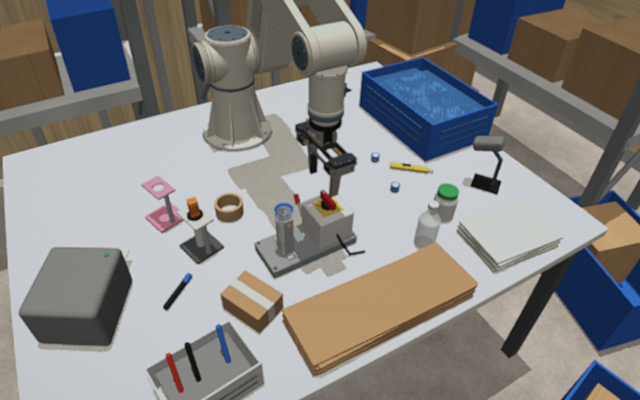

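View pics/side0.png

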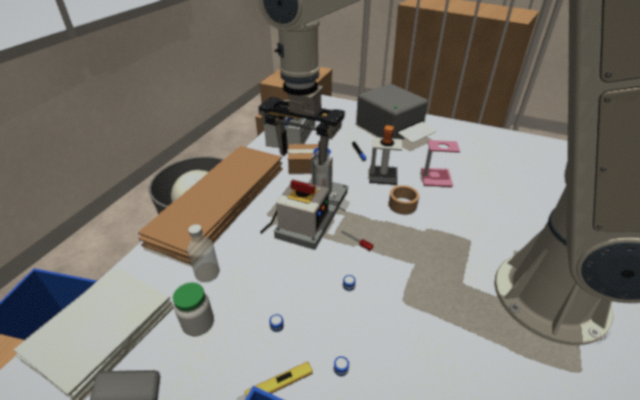

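View pics/wrist0.png

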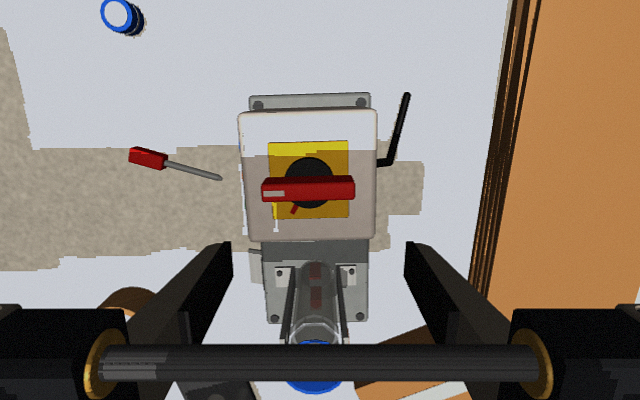

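```bash
cat > h.py <<'E'
from station import robot, snapshot
import cv2,numpy as np
from scipy.spatial.transform import Rotation as R
def T(s):
    M=np.eye(4);M[:3,:3]=R.from_rotvec(s["tool_rot"]).as_matrix();M[:3,3]=s["tcp_pos"];return M
def shot(n,save=None):
    s=robot.sense();d=snapshot(n)
    d["M"]=d["cam_to_world"] if n!="wrist" else T(s)@d["hand_eye"]
    d["M"]=np.array(d["M"])
    if save: cv2.imwrite("pics/"+save,d["pixels"][:,:,::-1]); 
    if save: np.savez("pics/"+save+".npz",M=d["M"],K=d["intrinsics"],D=d["distortion"],px=d["pixels"])
    return d
def load(save):
    z=np.load("pics/"+save+".npz");return dict(M=z["M"],intrinsics=z["K"],distortion=z["D"],pixels=z["px"])
def ray(d,uv):
    p=cv2.undistortPoints(np.array([[uv]],float),np.array(d["intrinsics"]),np.array(d["distortion"]))[0,0]
    v=d["M"][:3,:3]@np.array([p[0],p[1],1]);return d["M"][:3,3],v/np.linalg.norm(v)
def atz(d,uv,z):
    o,v=ray(d,uv);return o+v*(z-o[2])/v[2]
def proj(d,P):
    Mi=np.linalg.inv(d["M"])
    r,_=cv2.Rodrigues(Mi[:3,:3])
    return cv2.projectPoints(np.atleast_2d(np.array(P,float)),r,Mi[:3,3],np.array(d["intrinsics"]),np.array(d["distortion"]))[0][:,0]
def crop(d,u0,u1,v0,v1,k,name):
    im=d["pixels"][v0:v1,u0:u1,::-1];cv2.imwrite("pics/"+name,cv2.resize(im,None,fx=k,fy=k,interpolation=cv2.INTER_CUBIC))
def inspect_(P,wz=None): pass
def tool(P,yaw=None):
    """shift in current tool axes for TCP to go to world P"""
    s=robot.sense();return T(s)[:3,:3].T@(np.array(P)-s["tcp_pos"])
E
python3 - <<'E'
from h import *
d=shot("scene","sc1.png");crop(d,240,400,160,290,5,"sc1a.png");crop(d,130,250,160,270,5,"sc1b.png")
e=shot("side","si1.png");crop(e,250,410,160,260,5,"si1a.png");crop(e,230,380,255,400,4,"si1b.png")
for uv in [(349,280),(276,319),(341,363)]: print("side",atz(e,uv,.02))
for uv in [(375,155),(395,186)]: print("scene",atz(d,uv,.02))
w=shot("wrist","w1.png")
print("wrist isol", atz(w,(309,186),.156), "pin",atz(w,(148,158),.008),atz(w,(220,179),.008),"can",atz(w,(117,14),.024))
E
```

```text
side [0.43796166 0.15525962 0.02      ]
side [0.54292164 0.31370379 0.02      ]
side [0.38217468 0.34982466 0.02      ]
scene [0.37752451 0.35100865 0.02      ]
scene [0.5422719  0.31383428 0.02      ]
wrist isol [0.61854125 0.02478173 0.156     ] pin [0.44067405 0.01910564 0.008     ] [ 0.51655501 -0.0040882   0.008     ] can [0.43895424 0.1552891  0.024     ]
```

View pics/sc1a.png

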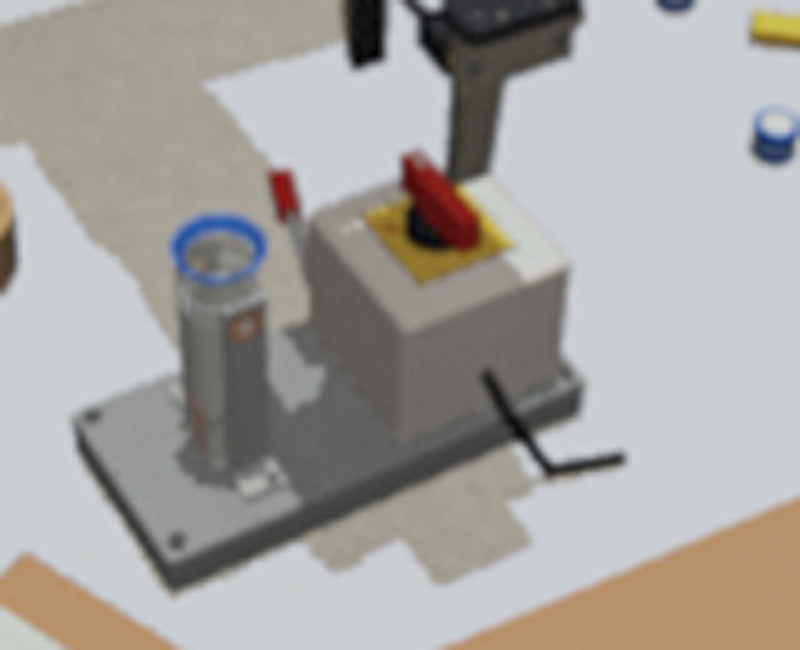

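View pics/sc1b.png

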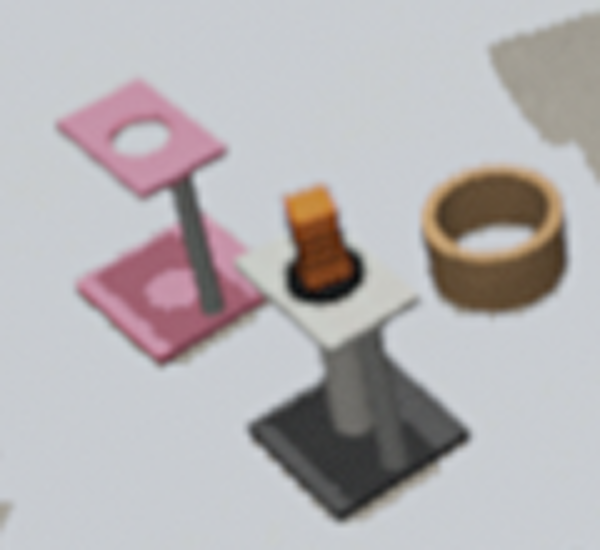

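View pics/si1a.png

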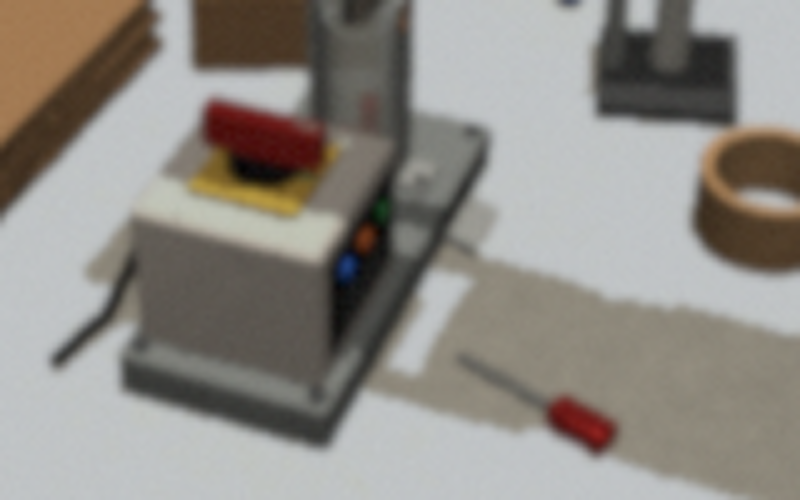

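View pics/si1b.png

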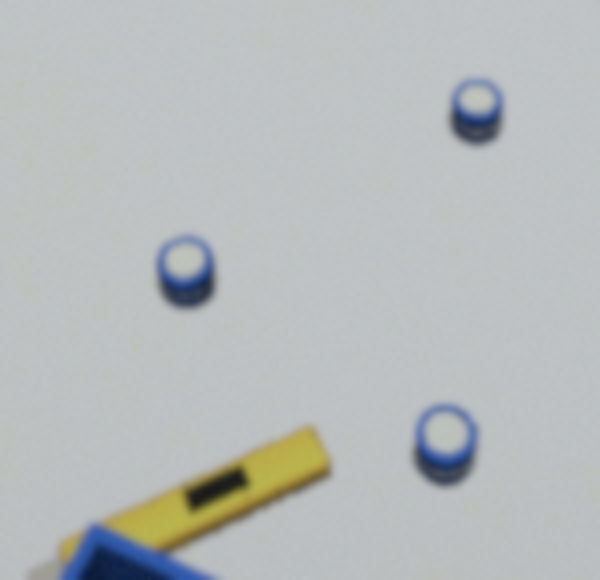

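```bash
python3 - <<'E'
from h import *
w=load("w1.png");d=load("sc1.png")
crop(w,220,400,80,260,4,"w1a.png")
for uv in [(239,113),(377,109),(374,240),(248,240)]: print("box",atz(w,uv,.12))
for uv in [(250,97),(370,94),(269,323),(367,321)]: print("base",atz(w,uv,.03))
print("bar",atz(w,(263,188),.156),atz(w,(355,182),.156))
print("mouth",atz(d,(283.8,209.6),.172))
print("rod grip top",atz(d,(130+310/5,160+200/5),.124+.006+.048), "flange",atz(d,(130+324/5,160+272/5),.13))
E
```

```text
box [0.56670632 0.07084102 0.12      ]
box [0.6676265  0.07367143 0.12      ]
box [ 0.67022115 -0.02947939  0.12      ]
box [ 0.56745596 -0.02950432  0.12      ]
base [0.55858542 0.08221014 0.03      ]
base [0.6747462  0.08498129 0.03      ]
base [ 0.56662933 -0.1729421   0.03      ]
base [ 0.6821605  -0.17014352  0.03      ]
bar [0.58755282 0.02339019 0.156     ] [0.64937845 0.02754263 0.156     ]
mouth [ 0.62227161 -0.10972708  0.172     ]
rod grip top [ 0.48858089 -0.30084708  0.178     ] flange [ 0.49057725 -0.30183533  0.13      ]
```

View pics/w1a.png

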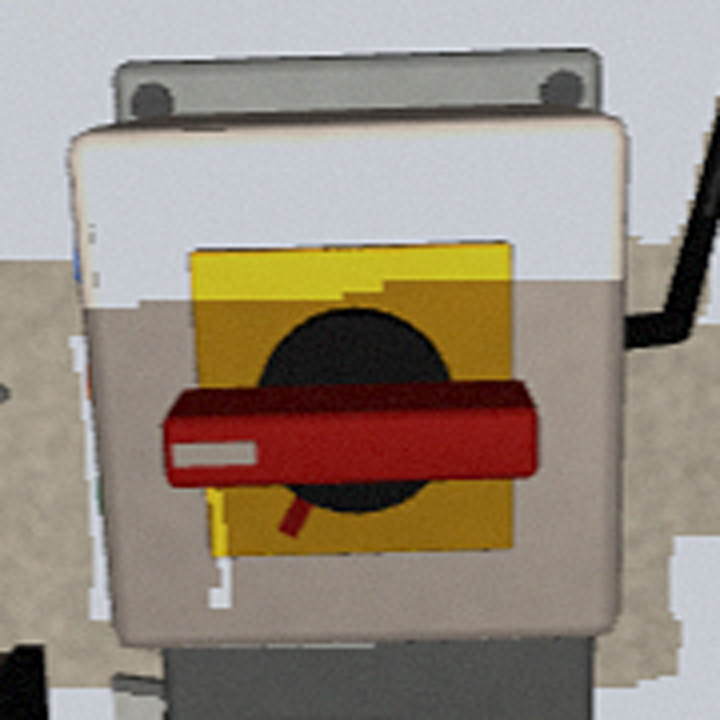

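Request:
carry_out:
  motion:
    - {"x":0.0215,"y":-0.0065,"z":-0.03,"wz":0.15,"claw":0.3}
    - {"x":0.0215,"y":-0.0065,"z":-0.03,"wz":0.3,"claw":0.3}
    - {"x":0.0215,"y":-0.0065,"z":-0.03,"wz":0.45,"claw":0.3}
    - {"x":0.0215,"y":-0.0065,"z":-0.03,"wz":0.6,"claw":0.3}
    - {"x":0.0215,"y":-0.0065,"z":-0.03,"wz":0.75,"claw":0.3}

```text
invalid input
```

Request:
carry_out:
  motion:
    - {"wz":0.15}
    - {"wz":0.3}
    - {"wz":0.45}
    - {"wz":0.6}
    - {"wz":0.79}

```text
invalid input
```

```bash
python3 - <<'E'
from h import *
s=robot.sense();print(s['time'],s['tcp_pos'],R.from_rotvec(s['tool_rot']).as_matrix().round(3).tolist(),s['grip_width'],s['q'])
w=shot("wrist","w2.png")
d=shot("scene","sc2.png")
print(proj(w,[[.618,.0215,.156]]))
E
```

```text
0.3 [6.24815195e-01 5.37485249e-07 1.86126412e-01] [[-0.0, 1.0, -0.001], [1.0, 0.0, -0.0], [-0.0, -0.001, -1.0]] 0.09203678424589966 [-2.39364086e-03  3.53240043e-01  1.63364869e+00 -1.09439210e-05
  1.15520398e+00 -2.39954106e-03]
[[308.16955937 190.7093516 ]]
```

View pics/w2.png

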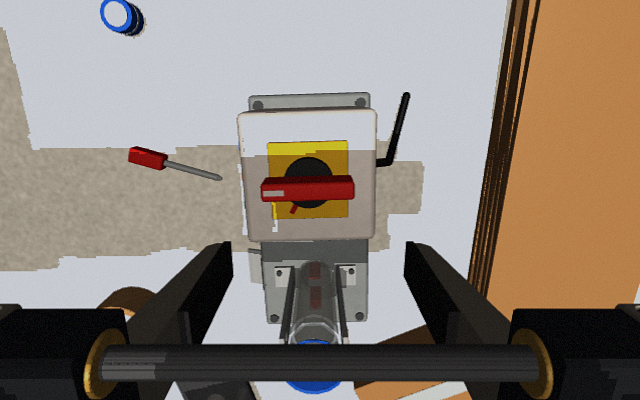

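View pics/sc2.png

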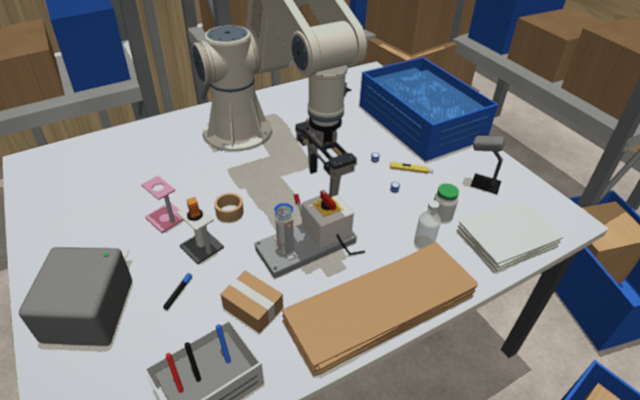

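Request:
carry_out:
  motion:
    - {"x":0.0215,"y":-0.0065,"z":-0.03,"wx":0,"wy":0,"wz":0.15,"claw":0.3}
    - {"x":0.0215,"y":-0.0065,"z":-0.03,"wx":0,"wy":0,"wz":0.3,"claw":0.3}
    - {"x":0.0215,"y":-0.0065,"z":-0.03,"wx":0,"wy":0,"wz":0.45,"claw":0.3}
    - {"x":0.0215,"y":-0.0065,"z":-0.03,"wx":0,"wy":0,"wz":0.6,"claw":0.3}
    - {"x":0.0215,"y":-0.0065,"z":-0.03,"wx":0,"wy":0,"wz":0.75,"claw":0.3}

```text
time: 0.9
tcp_pos: [0.6185, 0.0216, 0.2165]
tool_rot: [2.884, 1.245, 0.0]
force: [0.8, 0.4, -0.9]
grip_width: 0.0645
```

Request:
carry_out:
  motion:
    - {"x":0,"y":0,"z":0,"wx":0,"wy":0,"wz":0.15,"claw":0.3}
    - {"x":0,"y":0,"z":0,"wx":0,"wy":0,"wz":0.79,"claw":0.3}
    - {"x":0,"y":0,"z":0,"wx":0,"wy":0,"wz":0.79,"claw":0.3}
    - {"x":0,"y":0,"z":0,"wx":0,"wy":0,"wz":0.79,"claw":0.3}
    - {"x":0,"y":0,"z":0,"wx":0,"wy":0,"wz":0.79,"claw":0.3}

```text
time: 1.4
tcp_pos: [0.6185, 0.0215, 0.2164]
tool_rot: [3.14, 0.101, -0.0]
force: [-0.2, -1.1, -0.0]
grip_width: 0.0646
```

```bash
python3 - <<'E'
from h import *
s=robot.sense();print(s['time'],s['tcp_pos'],R.from_rotvec(s['tool_rot']).as_matrix().round(3).tolist(),s['grip_width'],s['q'])
w=shot("wrist","w3.png")
d=shot("scene","sc3.png")
print(proj(w,[[.618,.0215,.156]]))
E
```

```text
1.4 [0.61846361 0.0214982  0.21635144] [[0.998, 0.065, -0.0], [0.065, -0.998, -0.0], [-0.0, 0.0, -1.0]] 0.06459108980095442 [ 3.23315357e-02  3.17428439e-01  1.61538215e+00 -1.49712255e-05
  1.20885026e+00  1.53850600e+00]
[[317.30195465 208.63714222]]
```

View pics/w3.png

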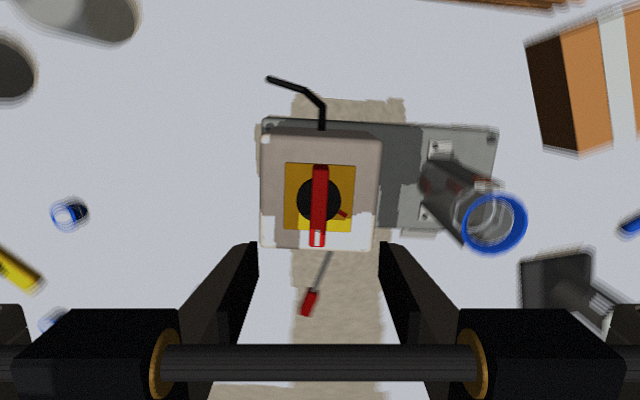

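Request:
carry_out:
  motion:
    - {"x":0,"y":0,"z":0.04,"wx":0,"wy":0,"wz":0.033,"claw":0.45}
    - {"x":0,"y":0,"z":0.082,"wx":0,"wy":0,"wz":0.033,"claw":0.45}
    - {"x":0,"y":0,"z":0.082,"wx":0,"wy":0,"wz":0.033,"claw":0.6}
    - {"x":0,"y":0,"z":0.082,"wx":0,"wy":0,"wz":0.033,"claw":0.8}
    - {"x":0,"y":0,"z":0.082,"wx":0,"wy":0,"wz":0.033,"claw":1}

```text
time: 2.0
tcp_pos: [0.62, 0.0215, 0.1366]
tool_rot: [-3.141, -0.062, -0.005]
force: [0.0, -1.0, 0.5]
grip_width: 0.0285
```

Request:
carry_out:
  motion:
    - {"x":0,"y":0,"z":0,"wx":0,"wy":0,"wz":0,"claw":1}
    - {"x":0,"y":0,"z":0,"wx":0,"wy":0,"wz":0,"claw":1}
    - {"x":0,"y":0,"z":0,"wx":0,"wy":0,"wz":0,"claw":1}

```text
time: 2.3
tcp_pos: [0.619, 0.0215, 0.1354]
tool_rot: [-3.141, -0.06, -0.002]
force: [0.6, 0.6, -0.3]
grip_width: 0.0047
```

```bash
python3 - <<'E'
from h import *
s=robot.sense();print(s['grip_width'],s['tcp_pos'])
w=shot("wrist","w4.png")
d=shot("scene","sc4.png");crop(d,240,400,120,250,5,"sc4a.png")
e=shot("side","si4.png");crop(e,240,400,90,250,4,"si4a.png")
E
```

```text
0.00472764423012887 [0.6190145  0.0215301  0.13539186]
```

View pics/w4.png

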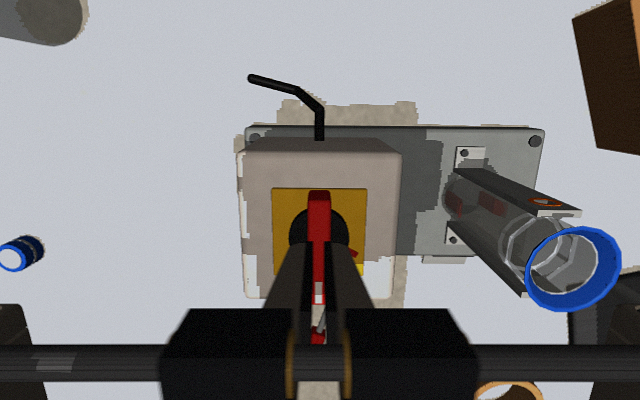

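View pics/sc4a.png

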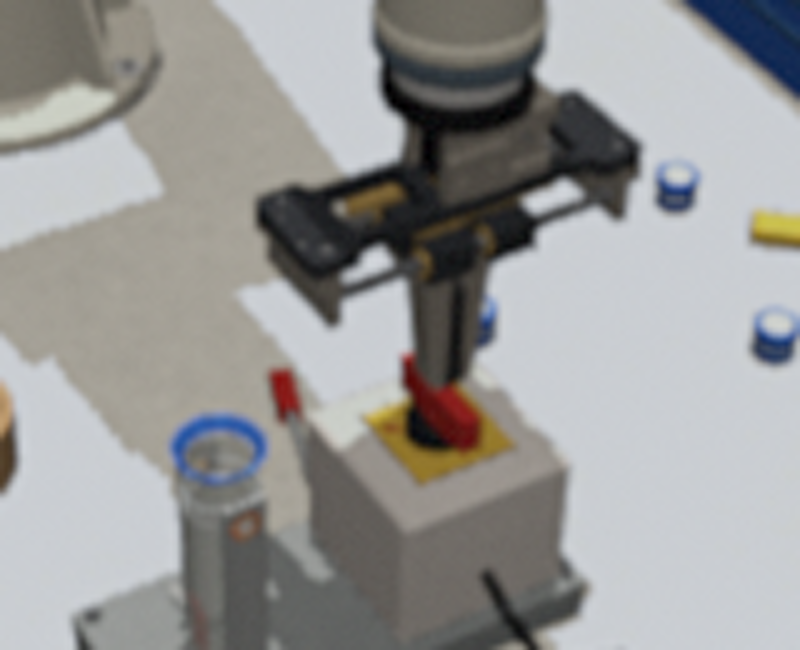

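View pics/si4a.png

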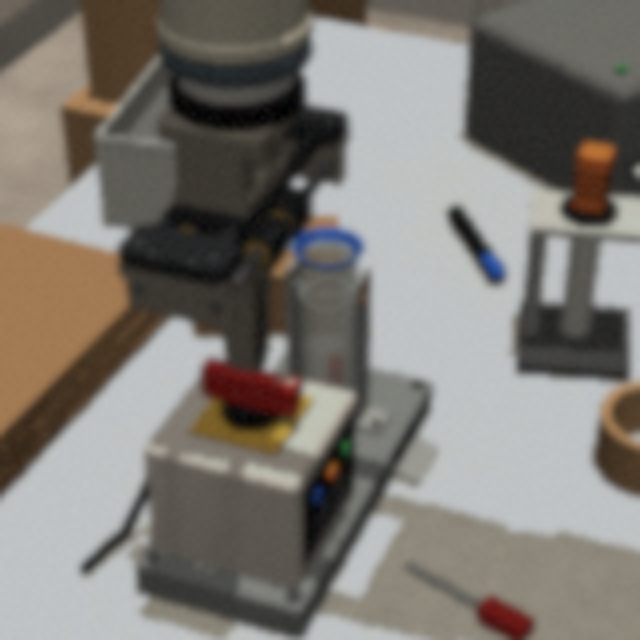

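Request:
carry_out:
  motion:
    - {"x":0,"y":0,"z":0,"wx":0,"wy":0,"wz":0,"claw":1}
    - {"x":0,"y":0,"z":0,"wx":0,"wy":0,"wz":0,"claw":1}

```text
time: 2.65
tcp_pos: [0.6185, 0.0215, 0.1343]
tool_rot: [3.141, 0.059, -0.0]
force: [-1.2, 0.6, 0.3]
grip_width: 0.0003
```

```bash
python3 - <<'E'
from h import *
s=robot.sense();print(s['grip_width'],s['tcp_pos'],s['force'])
w=shot("wrist","w5.png");crop(w,240,400,180,320,5,"w5a.png")
c=s['tcp_pos']
M=T(s);P=[M[:3,3]+M[:3,:3]@np.array(v) for v in [(0,0,0),(0,.0065,0),(0,-.0065,0)]];print(proj(w,P))
d=load("sc4.png");print(proj(d,P))
E
```

```text
0.00027037210042897536 [0.61845245 0.02150876 0.13433618] [-1.22968932  0.58506309  0.2821279 ]
[[317.09623725 237.97622579]
 [327.73323791 237.97800149]
 [306.4595389  237.97476745]]
[[328.32555551 203.10276835]
 [326.24013493 203.94094799]
 [330.40203847 202.26811382]]
```

View pics/w5a.png

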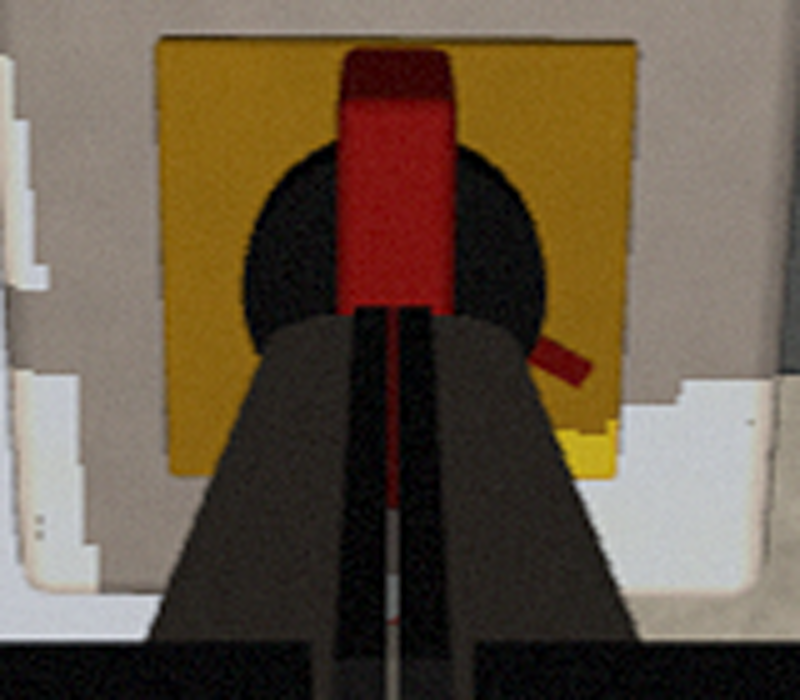

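```bash
python3 - <<'E'
from h import *
s=robot.sense();M=T(s);w=load("w5.png");d=load("sc4.png")
for x in (0,.01):
  for z in (0,-.01,-.02,-.03):
    P=(M@np.array([x,0,z,1]))[:3];print(x,z,proj(w,P),(proj(d,P)-[240,120])*5)
for z in (.146,.156): 
  for x in(-.032,0,.032):
    P=[.6183+x,.0215+x*.03,z]; print(z,x,proj(w,P),(proj(d,P)-[240,120])*5)
E
```

```text
0 0 [[317.14575177 237.94443085]] [[441.5881806  415.58058305]]
0 -0.01 [[317.09485342 244.52745915]] [[442.27242254 401.52042291]]
0 -0.02 [[317.03894304 251.75839441]] [[442.96367499 387.30699862]]
0 -0.03 [[316.97724116 259.73794627]] [[443.66203203 372.93807582]]
0.01 0 [[317.13356771 222.5429216 ]] [[451.80132992 426.72649416]]
0.01 -0.01 [[317.08136571 228.48788444]] [[452.54510349 412.65388723]]
0.01 -0.02 [[317.02394755 235.0266027 ]] [[453.29651668 398.42686349]]
0.01 -0.03 [[316.96048958 242.25278416]] [[454.05567225 384.04315376]]
0.146 -0.032 [[316.66890873 294.69079925]] [[410.45529513 363.91907887]]
0.146 0 [[317.03903895 245.96339639]] [[442.26397702 398.93002151]]
0.146 0.032 [[317.44440662 192.57707846]] [[475.15111653 435.13058047]]
0.156 -0.032 [[316.59489559 304.02782401]] [[410.96326621 349.72731573]]
0.156 0 [[316.97989253 253.32695749]] [[442.95410327 384.68904566]]
0.156 0.032 [[317.40341215 197.53114963]] [[476.03660496 420.84752947]]
```

Request:
carry_out:
  motion:
    - {"x":0,"y":0,"z":-0.03,"wx":0,"wy":0,"wz":0,"claw":1}
    - {"x":0,"y":0,"z":-0.06,"wx":0,"wy":0,"wz":0,"claw":0.6}
    - {"x":0,"y":0,"z":-0.06,"wx":0,"wy":0,"wz":0,"claw":0.6}
    - {"x":0,"y":0,"z":-0.06,"wx":0,"wy":0,"wz":0,"claw":0.6}

```text
time: 3.1
tcp_pos: [0.6188, 0.0215, 0.1948]
tool_rot: [-3.141, -0.059, -0.002]
force: [-0.9, -0.4, -0.1]
grip_width: 0.0224
```

```bash
python3 - <<'E'
from h import *
s=robot.sense();M=T(s);print(s['tcp_pos'],s['grip_width'])
d=shot("scene","sc6.png");e=shot("side","si6.png")
crop(d,280,380,120,220,6,"sc6a.png");crop(e,250,350,90,190,6,"si6a.png")
g=s['grip_width']/2
for z in (0,-.01,-.02,-.03):
  for sg in (-1,1):
    P=(M@np.array([0,sg*g,z,1]))[:3];print(z,sg,(proj(d,P)-[280,120])*6,(proj(e,P)-[250,90])*6)
E
```

```text
[0.61879044 0.02151851 0.1948015 ] 0.022384705883977746
0 -1 [[317.57617772 385.66819978]] [[295.47247073 491.97061702]]
0 1 [[273.1726931  402.73737506]] [[317.78858811 462.3224094 ]]
-0.01 -1 [[318.55446798 367.64549048]] [[294.5795679 471.2939662]]
-0.01 1 [[273.91190062 384.67019863]] [[317.06142057 441.80705328]]
-0.02 -1 [[319.54281249 349.42321595]] [[293.67497011 450.33408059]]
-0.02 1 [[274.65891666 366.40099112]] [[316.3249177  421.01593642]]
-0.03 -1 [[320.54134314 330.99846147]] [[292.75845818 429.08536365]]
-0.03 1 [[275.41384785 347.9267656 ]] [[315.5789083  399.94371818]]
```

View pics/sc6a.png

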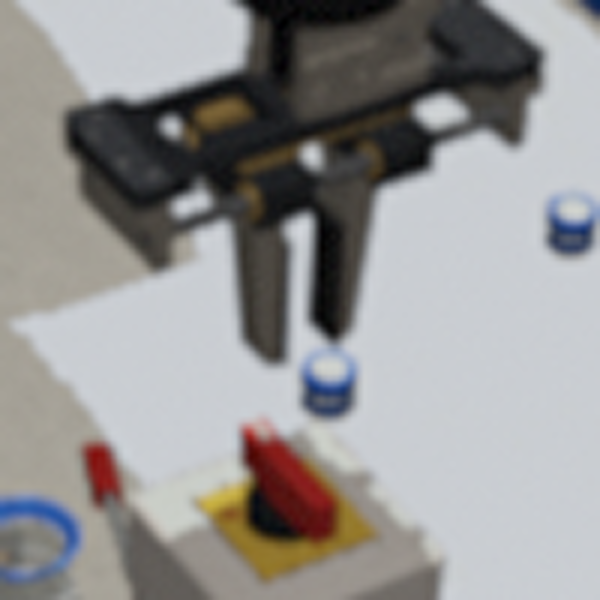

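View pics/si6a.png

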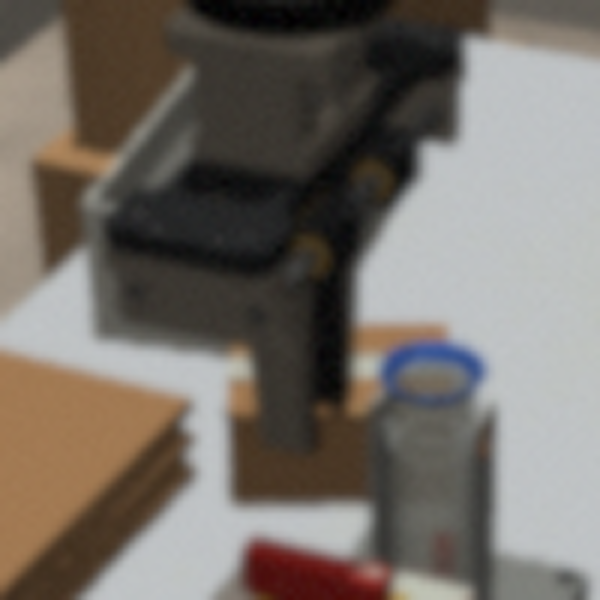

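Request:
carry_out:
  motion:
    - {"x":0,"y":0,"z":0,"wx":0,"wy":0,"wz":0,"claw":0.5}
    - {"x":0,"y":0,"z":0.04,"wx":0,"wy":0,"wz":0,"claw":0.5}
    - {"x":0,"y":0,"z":0.08,"wx":0,"wy":0,"wz":0,"claw":0.5}
    - {"x":0,"y":0,"z":0.08,"wx":0,"wy":0,"wz":0,"claw":0.7}
    - {"x":0,"y":0,"z":0.08,"wx":0,"wy":0,"wz":0,"claw":1}

```text
time: 3.7
tcp_pos: [0.6179, 0.0215, 0.1139]
tool_rot: [3.141, 0.059, -0.004]
force: [-0.9, 0.1, 0.6]
grip_width: 0.0322
```

Request:
carry_out:
  motion:
    - {"x":0,"y":0,"z":0,"wx":0,"wy":0,"wz":0,"claw":1}
    - {"x":0,"y":0,"z":0,"wx":0,"wy":0,"wz":0,"claw":1}
    - {"x":0,"y":0,"z":0,"wx":0,"wy":0,"wz":0,"claw":1}

```text
time: 4.0
tcp_pos: [0.6198, 0.0213, 0.1163]
tool_rot: [3.141, 0.059, 0.005]
force: [-0.4, -1.4, 5.2]
grip_width: 0.0126
```

Request:
carry_out:
  motion:
    - {"x":0,"y":0,"z":0,"wx":0,"wy":0,"wz":-0.1,"claw":1}
    - {"x":0,"y":0,"z":0,"wx":0,"wy":0,"wz":-0.22,"claw":1}
    - {"x":0,"y":0,"z":0,"wx":0,"wy":0,"wz":-0.34,"claw":1}
    - {"x":0,"y":0,"z":0,"wx":0,"wy":0,"wz":-0.46,"claw":1}
    - {"x":0,"y":0,"z":0,"wx":0,"wy":0,"wz":-0.58,"claw":1}

```text
time: 4.5
tcp_pos: [0.6194, 0.0225, 0.1163]
tool_rot: [-2.99, -0.962, -0.004]
force: [-2.2, 4.8, 6.7]
grip_width: 0.0129
```

Request:
carry_out:
  motion:
    - {"x":0,"y":0,"z":0,"wx":0,"wy":0,"wz":-0.12,"claw":1}
    - {"x":0,"y":0,"z":0,"wx":0,"wy":0,"wz":-0.24,"claw":1}
    - {"x":0,"y":0,"z":0,"wx":0,"wy":0,"wz":-0.36,"claw":1}
    - {"x":0,"y":0,"z":0,"wx":0,"wy":0,"wz":-0.47,"claw":1}
    - {"x":0,"y":0,"z":0,"wx":0,"wy":0,"wz":-0.47,"claw":1}

```text
time: 5.0
tcp_pos: [0.6186, 0.0232, 0.1162]
tool_rot: [-2.684, -1.629, -0.003]
force: [-4.5, 6.5, 8.8]
grip_width: 0.0126
```

Request:
carry_out:
  motion:
    - {"x":0,"y":0,"z":0,"wx":0,"wy":0,"wz":0,"claw":0.5}
    - {"x":0,"y":0,"z":0,"wx":0,"wy":0,"wz":0,"claw":0.5}
    - {"x":0,"y":0,"z":0,"wx":0,"wy":0,"wz":0,"claw":0.5}
    - {"x":0,"y":0,"z":-0.05,"wx":0,"wy":0,"wz":0,"claw":0.3}
    - {"x":0,"y":0,"z":-0.1,"wx":0,"wy":0,"wz":0,"claw":0}

```text
time: 5.5
tcp_pos: [0.6172, 0.0213, 0.2141]
tool_rot: [-2.687, -1.624, 0.005]
force: [-0.3, 1.1, 0.7]
grip_width: 0.0506
```

```bash
python3 - <<'E'
from h import *
s=robot.sense();print(s['tcp_pos'],s['tool_rot'],s['grip_width'],s['q'])
w=shot("wrist","w7.png")
E
```

```text
[0.61724001 0.02125604 0.21408958] [-2.68696774 -1.62448977  0.00528213] 0.05057302183317829 [ 3.20867954e-02  3.19627064e-01  1.61743123e+00 -1.56599493e-04
  1.20831093e+00  5.15376707e-01]
```

View pics/w7.png

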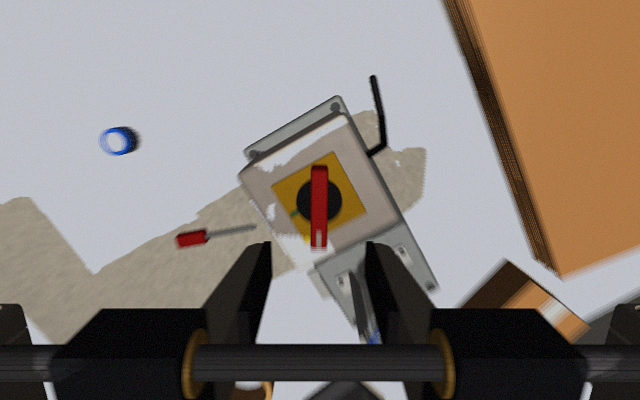

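```bash
cat >> h.py <<'E'
def go(P,yaw=None):
    s=robot.sense();M=T(s)[:3,:3];d=M.T@(np.array(P)-s["tcp_pos"])
    y=np.arctan2(M[1,0],M[0,0]);out=d.round(4).tolist()
    wz=None if yaw is None else -(yaw-y)
    print("t",round(s["time"],2),"tcp",s["tcp_pos"].round(4),"toolx yaw",round(y,3),"tilt",M[:,2].round(3),"| shift",out,"wz",wz, "rows>=",np.linalg.norm(d)/.05, 'w',round(s['grip_width'],4),'F',s['force'].round(1))
def yawnow():
    M=T(robot.sense())[:3,:3];return np.arctan2(M[1,0],M[0,0])
E
python3 - <<'E'
from h import *
w=load("w7.png")
print(atz(w,(118,141),.024))
go((.438,.155,.13))
E
```

```text
[0.43816449 0.15521331 0.024     ]
t 5.55 tcp [0.6222 0.0214 0.2243] toolx yaw 1.088 tilt [ 0.01  0.   -1.  ] | shift [0.0322, -0.226, 0.0925] wz None rows>= 4.925774025871841 w 0.0542 F [2.9 0.4 7.4]
```

Request:
carry_out:
  motion:
    - {"x":0.006,"y":-0.04,"z":0,"wx":0,"wy":0,"wz":0,"claw":0.2}
    - {"x":0.015,"y":-0.09,"z":0.02,"wx":0,"wy":0,"wz":0,"claw":0.2}
    - {"x":0.02,"y":-0.135,"z":0.04,"wx":0,"wy":0,"wz":0,"claw":0.2}
    - {"x":0.028,"y":-0.18,"z":0.06,"wx":0,"wy":0,"wz":0,"claw":0.2}
    - {"x":0.0345,"y":-0.222,"z":0.0836,"wx":0,"wy":0,"wz":0,"claw":0.2}

```text
time: 6.05
tcp_pos: [0.4387, 0.1546, 0.1318]
tool_rot: [2.688, 1.625, 0.003]
force: [0.5, 0.8, -0.2]
grip_width: 0.0736
```

Request:
carry_out:
  motion:
    - {"x":0,"y":0,"z":0,"wx":0,"wy":0,"wz":0,"claw":0.2}
    - {"x":0,"y":0,"z":0,"wx":0,"wy":0,"wz":0,"claw":0.2}

```text
time: 6.25
tcp_pos: [0.4393, 0.1542, 0.1319]
tool_rot: [2.686, 1.628, -0.0]
force: [0.5, 0.0, -0.1]
grip_width: 0.0736
```

```bash
python3 - <<'E'
from h import *
w=shot("wrist","w8.png");go((.438,.155,.0))
print(proj(w,(.438,.155,.024)))
shot("scene","sc8.png");
E
```

```text
t 6.3 tcp [0.4407 0.154  0.1325] toolx yaw 1.089 tilt [ 0.001  0.    -1.   ] | shift [-0.0005, -0.003, 0.1325] wz None rows>= 2.650129895885958 w 0.0734 F [1.5 0.7 0.4]
[[316.20481582 191.69052095]]
```

View pics/w8.png

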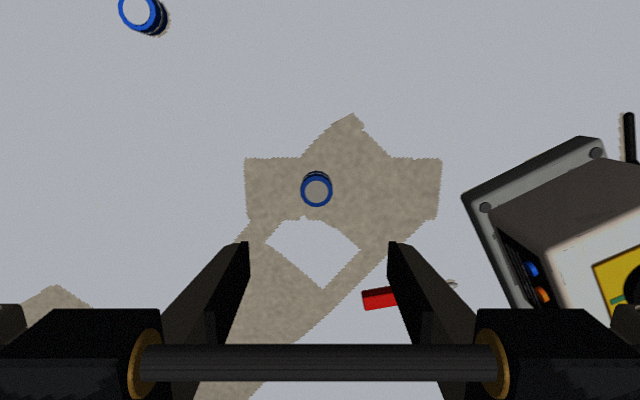

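View pics/sc8.png

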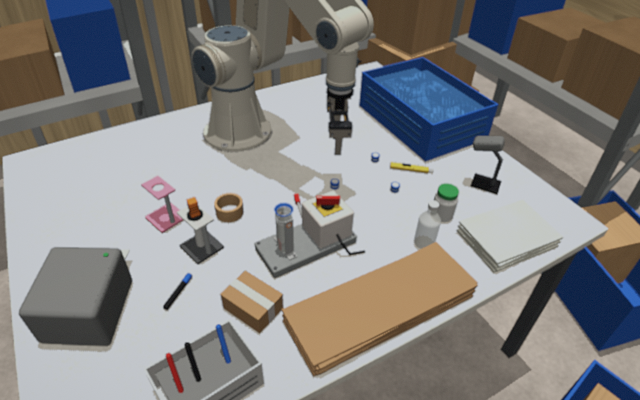

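Request:
carry_out:
  motion:
    - {"x":0,"y":-0.0005,"z":0.045,"wx":0,"wy":0,"wz":0,"claw":0.3}
    - {"x":0,"y":-0.0005,"z":0.09,"wx":0,"wy":0,"wz":0,"claw":0.3}
    - {"x":0,"y":-0.0005,"z":0.12,"wx":0,"wy":0,"wz":0,"claw":0.3}
    - {"x":0,"y":-0.0005,"z":0.132,"wx":0,"wy":0,"wz":0,"claw":0.3}
    - {"x":0,"y":-0.0005,"z":0.132,"wx":0,"wy":0,"wz":0,"claw":0.3}

```text
time: 6.85
tcp_pos: [0.4395, 0.1534, -0.0008]
tool_rot: [-2.689, -1.624, 0.003]
force: [0.2, -0.0, -0.4]
grip_width: 0.0645
```

```bash
python3 - <<'E'
from h import *
w=shot("wrist","w9.png");go((.4384,.1555,.0))
d=shot("scene","sc9.png");crop(d,290,390,120,220,6,"sc9a.png")
e=shot("side","si9.png");crop(e,300,400,210,310,6,"si9a.png")
E
```

```text
t 6.9 tcp [4.403e-01 1.538e-01 3.000e-04] toolx yaw 1.087 tilt [ 0.  0. -1.] | shift [0.0006, -0.0025, 0.0003] wz None rows>= 0.05116305535356456 w 0.0643 F [ 0.1 -0.5  0.1]
```

View pics/w9.png

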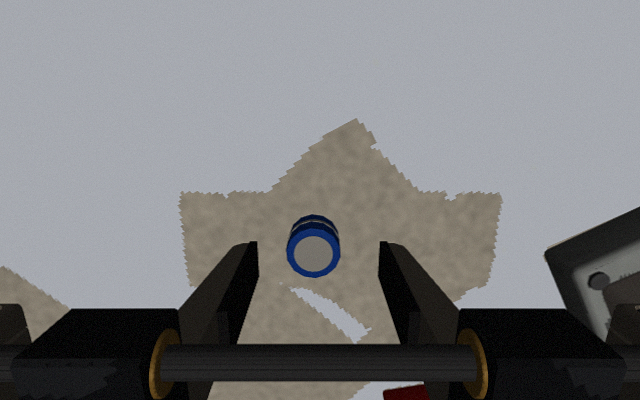

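View pics/si9a.png

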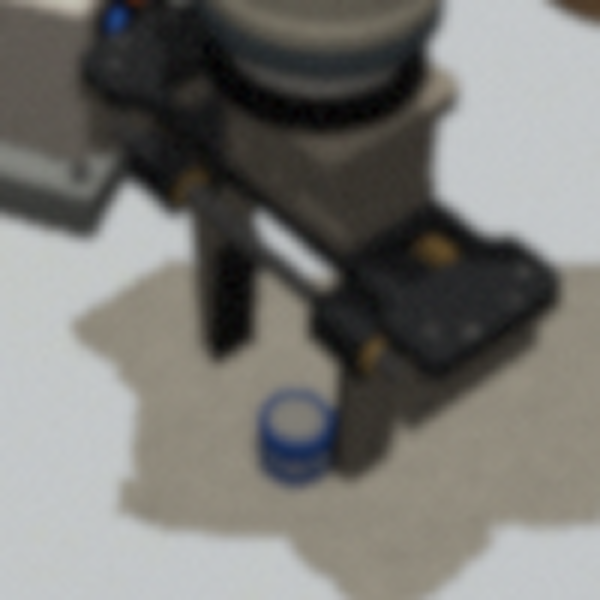

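Request:
carry_out:
  motion:
    - {"x":0,"y":-0.0025,"z":0.006,"wx":0,"wy":0,"wz":0,"claw":0.3}
    - {"x":0,"y":-0.0025,"z":0.012,"wx":0,"wy":0,"wz":0,"claw":0.4}
    - {"x":0,"y":-0.0025,"z":0.012,"wx":0,"wy":0,"wz":0,"claw":0.6}
    - {"x":0,"y":-0.0025,"z":0.012,"wx":0,"wy":0,"wz":0,"claw":0.8}
    - {"x":0,"y":-0.0025,"z":0.012,"wx":0,"wy":0,"wz":0,"claw":1}

```text
time: 7.5
tcp_pos: [0.4372, 0.1553, -0.0118]
tool_rot: [2.688, 1.626, 0.0]
force: [0.2, -0.4, 0.3]
grip_width: 0.0344
```

Request:
carry_out:
  motion:
    - {"x":0,"y":0,"z":0,"wx":0,"wy":0,"wz":0,"claw":1}
    - {"x":0,"y":0,"z":0,"wx":0,"wy":0,"wz":0,"claw":1}

```text
time: 7.7
tcp_pos: [0.4372, 0.1553, -0.0119]
tool_rot: [2.688, 1.626, 0.0]
force: [-0.4, -0.7, 0.5]
grip_width: 0.0282
```

```bash
python3 - <<'E'
from h import *
e=shot("side","si10.png");crop(e,300,400,210,310,6,"si10a.png");go((.6223,-.109,.25))
E
```

```text
t 7.75 tcp [ 0.4372  0.1553 -0.0119] toolx yaw 1.088 tilt [ 0.  0. -1.] | shift [-0.148, 0.2867, -0.2619] wz None rows>= 8.311306208348032 w 0.0287 F [-0.   0.4  0.1]
```

View pics/si10a.png

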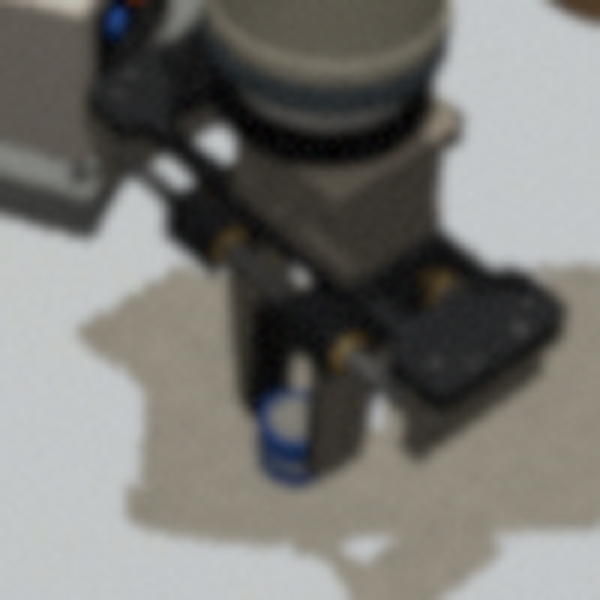

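Request:
carry_out:
  motion:
    - {"x":0,"y":0,"z":-0.03,"wx":0,"wy":0,"wz":0,"claw":1}
    - {"x":0,"y":0,"z":-0.08,"wx":0,"wy":0,"wz":0,"claw":1}
    - {"x":0,"y":0,"z":-0.13,"wx":0,"wy":0,"wz":0,"claw":1}
    - {"x":0,"y":0,"z":-0.18,"wx":0,"wy":0,"wz":0,"claw":1}
    - {"x":-0.015,"y":0.03,"z":-0.212,"wx":0,"wy":0,"wz":0,"claw":1}

```text
time: 8.25
tcp_pos: [0.4565, 0.1297, 0.2037]
tool_rot: [-2.686, -1.629, -0.005]
force: [1.0, -1.0, -0.6]
grip_width: 0.0285
```

Request:
carry_out:
  motion:
    - {"x":-0.022,"y":0.044,"z":0,"wx":0,"wy":0,"wz":0,"claw":1}
    - {"x":-0.044,"y":0.085,"z":0,"wx":0,"wy":0,"wz":0,"claw":1}
    - {"x":-0.066,"y":0.128,"z":0,"wx":0,"wy":0,"wz":0,"claw":1}
    - {"x":-0.088,"y":0.171,"z":0,"wx":0,"wy":0,"wz":0,"claw":1}
    - {"x":-0.11,"y":0.213,"z":0,"wx":0,"wy":0,"wz":0,"claw":1}

```text
time: 8.75
tcp_pos: [0.595, -0.0703, 0.2]
tool_rot: [-2.688, -1.625, -0.0]
force: [0.5, 0.4, -0.5]
grip_width: 0.0287
```

```bash
python3 - <<'E'
from h import *
w=shot("wrist","w11.png");go((.6223,-.109,.19));print(proj(w,(.6223,-.109,.172)))
E
```

```text
t 8.8 tcp [ 0.5988 -0.0756  0.2   ] toolx yaw 1.086 tilt [ 0.003 -0.003 -1.   ] | shift [-0.0186, 0.0363, 0.0102] wz None rows>= 0.8409163254179236 w 0.0287 F [ 2.1 -4.1 -0.4]
[[377.6594027  250.67147691]]
```

View pics/w11.png

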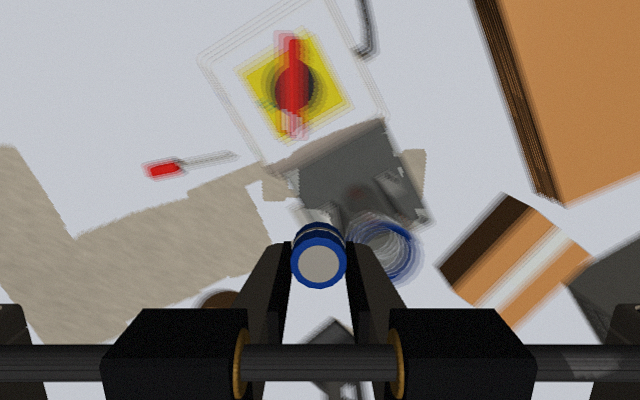

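Request:
carry_out:
  motion:
    - {"x":-0.023,"y":0.0437,"z":0,"wx":0,"wy":0,"wz":0,"claw":1}
    - {"x":-0.023,"y":0.0437,"z":0,"wx":0,"wy":0,"wz":0,"claw":1}
    - {"x":-0.023,"y":0.0437,"z":0,"wx":0,"wy":0,"wz":0,"claw":1}

```text
time: 9.1
tcp_pos: [0.622, -0.1096, 0.1993]
tool_rot: [-2.689, -1.623, 0.001]
force: [0.3, -0.4, -0.9]
grip_width: 0.0286
```

```bash
python3 - <<'E'
from h import *
w=shot("wrist","w12.png");go((.6223,-.109,.19));print(proj(w,(.6223,-.109,.172)))
d=shot("scene","sc12.png");crop(d,230,350,150,250,6,"sc12a.png")
e=shot("side","si12.png");crop(e,270,370,110,210,6,"si12a.png")
E
```

```text
t 9.15 tcp [ 0.6215 -0.1087  0.1995] toolx yaw 1.087 tilt [-0.001  0.001 -1.   ] | shift [0.0001, 0.0008, 0.0095] wz None rows>= 0.190188759942388 w 0.0289 F [-0.2  0.1 -0. ]
[[317.90143749 221.16359056]]
```

View pics/w12.png

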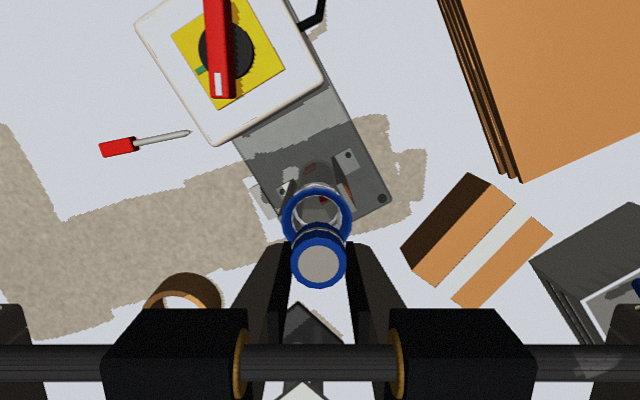

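View pics/sc12a.png

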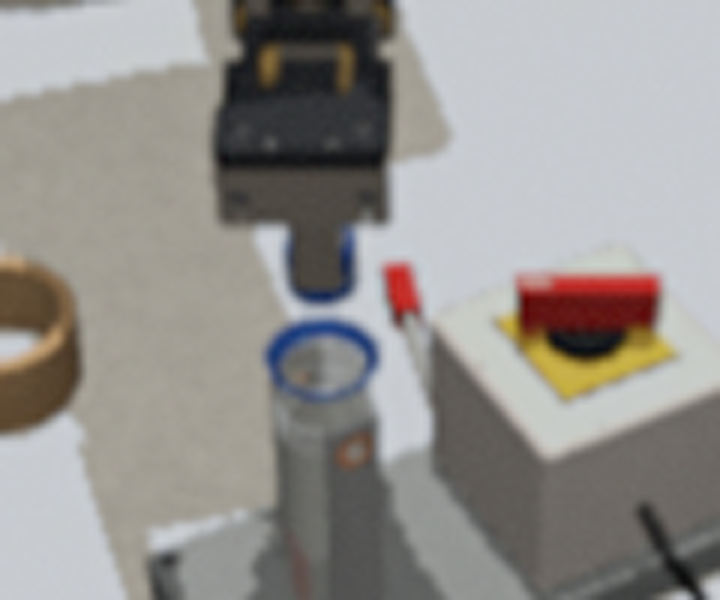

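View pics/si12a.png

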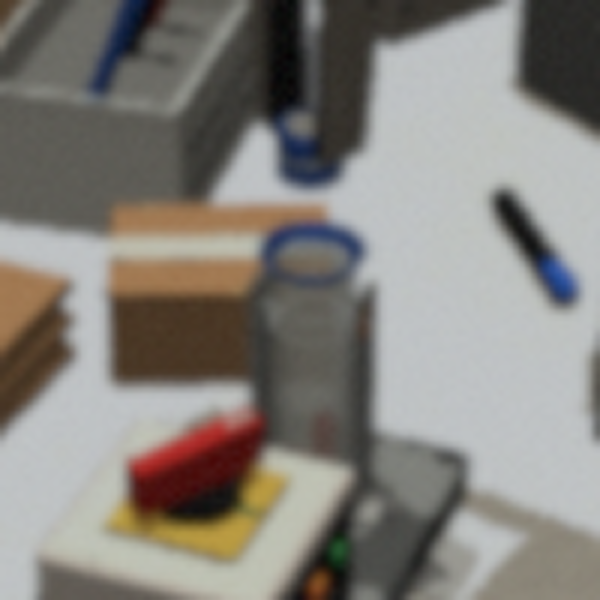

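Request:
carry_out:
  motion:
    - {"x":0,"y":0.0003,"z":0.025,"wx":0,"wy":0,"wz":0,"claw":1}
    - {"x":0,"y":0.0003,"z":0.044,"wx":0,"wy":0,"wz":0,"claw":1}
    - {"x":0,"y":0.0003,"z":0.044,"wx":0,"wy":0,"wz":0,"claw":1}
    - {"x":0,"y":0.0003,"z":0.044,"wx":0,"wy":0,"wz":0,"claw":1}

```text
time: 9.65
tcp_pos: [0.6223, -0.1083, 0.1565]
tool_rot: [-2.687, -1.627, 0.0]
force: [0.7, -0.1, 0.1]
grip_width: 0.0284
```

```bash
python3 - <<'E'
from h import *
go((.6223,-.109,.19));
d=shot("scene","sc13.png");crop(d,230,350,150,250,6,"sc13a.png")
E
```

```text
t 9.65 tcp [ 0.6223 -0.1083  0.1565] toolx yaw 1.089 tilt [-0.  0. -1.] | shift [-0.0006, 0.0003, -0.0335] wz None rows>= 0.6704494765659481 w 0.0284 F [ 0.7 -0.1  0.1]
```

View pics/sc13a.png

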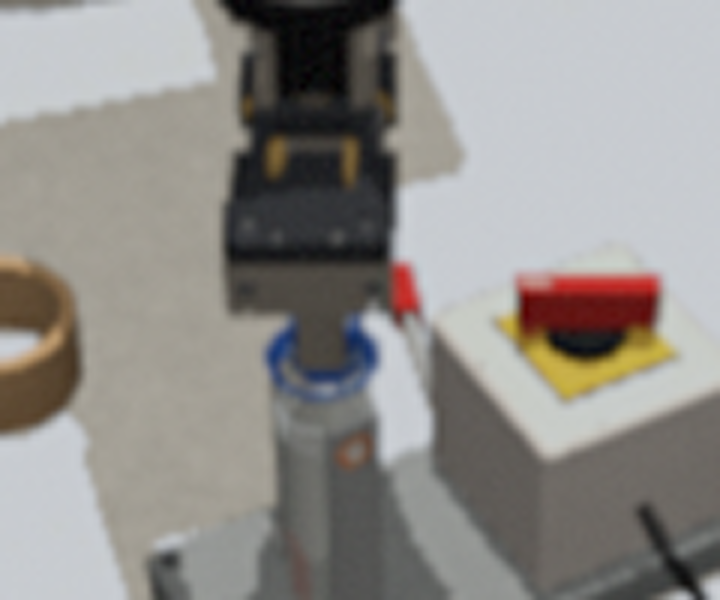

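Can sits in the mouth. Release and rise.

Request:
carry_out:
  motion:
    - {"x":0,"y":0,"z":0,"wx":0,"wy":0,"wz":0,"claw":0.4}
    - {"x":0,"y":0,"z":0,"wx":0,"wy":0,"wz":0,"claw":0.4}
    - {"x":0,"y":0,"z":0,"wx":0,"wy":0,"wz":0,"claw":0.4}
    - {"x":0,"y":0,"z":-0.03,"wx":0,"wy":0,"wz":0,"claw":0.3}
    - {"x":0,"y":0,"z":-0.07,"wx":0,"wy":0,"wz":0,"claw":0.2}

```text
time: 10.2
tcp_pos: [0.621, -0.109, 0.225]
tool_rot: [-2.686, -1.624, 0.005]
force: [0.9, -0.9, 0.7]
grip_width: 0.0661
```

```bash
python3 - <<'E'
from h import *
go((.542,.314,.13))
d=shot("scene","sc14.png");crop(d,230,350,150,250,6,"sc14a.png")
e=shot("side","si14.png");crop(e,200,400,240,400,4,"si14a.png")
for uv in [(276,319),(341,363)]: print("side",atz(e,uv,.024))
E
```

```text
t 10.2 tcp [ 0.621 -0.109  0.225] toolx yaw 1.088 tilt [-0.004  0.001 -1.   ] | shift [0.338, -0.2661, 0.0956] wz None rows>= 8.812593493902344 w 0.0661 F [ 0.9 -0.9  0.7]
side [0.54136688 0.31592591 0.024     ]
side [0.38152712 0.35184294 0.024     ]
```

View pics/sc14a.png

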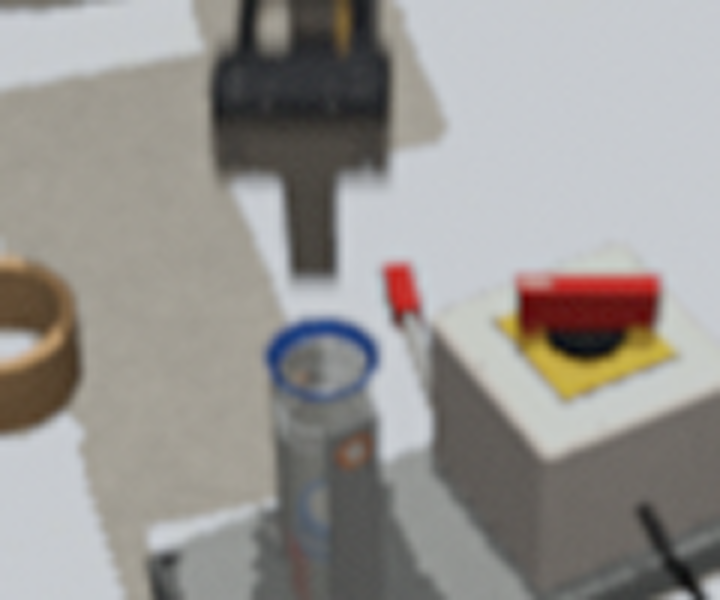

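View pics/si14.png

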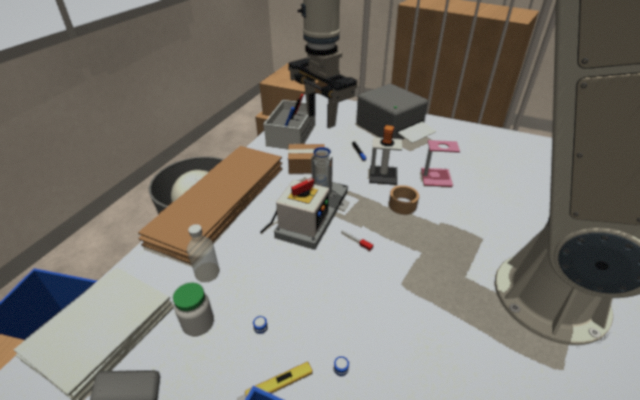

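```bash
python3 - <<'E'
from h import *
e=load("si14.png");crop(e,240,280,300,340,12,"t.png")
p=atz(e,(260,321),.024);print(p)
d=load("sc14.png");crop(d,360,440,140,220,7,"t2.png")
go((p[0],p[1],.13))
E
```

```text
[0.56964851 0.33347864 0.024     ]
t 10.3 tcp [ 0.6257 -0.1098  0.2319] toolx yaw 1.088 tilt [ 0.009 -0.002 -1.   ] | shift [0.3662, -0.2564, 0.1007] wz None rows>= 9.165126899405974 w 0.073 F [ 0.7 -0.2  0.9]
```

View pics/t2.png

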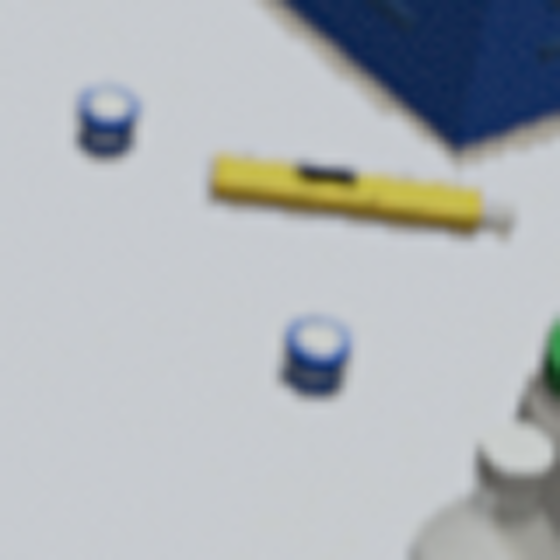

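View pics/t.png

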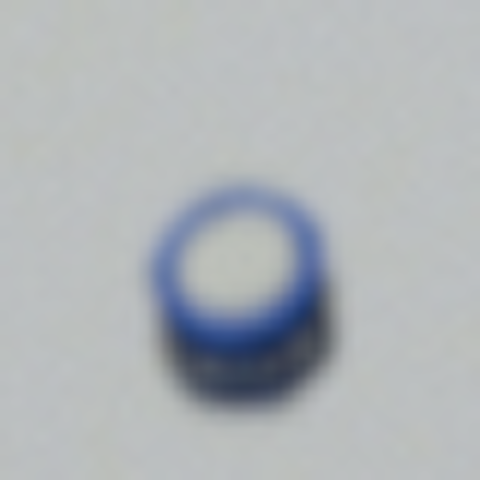

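Request:
carry_out:
  motion:
    - {"x":0.04,"y":-0.0275,"z":0,"wx":0,"wy":0,"wz":0,"claw":0.2}
    - {"x":0.08,"y":-0.055,"z":0,"wx":0,"wy":0,"wz":0,"claw":0.2}
    - {"x":0.12,"y":-0.0825,"z":0,"wx":0,"wy":0,"wz":0,"claw":0.2}
    - {"x":0.16,"y":-0.11,"z":0,"wx":0,"wy":0,"wz":0,"claw":0.2}
    - {"x":0.2,"y":-0.1375,"z":0,"wx":0,"wy":0,"wz":0,"claw":0.2}

```text
time: 10.8
tcp_pos: [0.5932, 0.1336, 0.226]
tool_rot: [2.688, 1.625, 0.001]
force: [0.8, 0.4, -0.3]
grip_width: 0.0735
```

Request:
carry_out:
  motion:
    - {"x":0.04,"y":-0.0275,"z":0.01,"wx":0,"wy":0,"wz":0,"claw":0.2}
    - {"x":0.08,"y":-0.055,"z":0.03,"wx":0,"wy":0,"wz":0,"claw":0.2}
    - {"x":0.12,"y":-0.0825,"z":0.05,"wx":0,"wy":0,"wz":0,"claw":0.2}
    - {"x":0.1676,"y":-0.1146,"z":0.065,"wx":0,"wy":0,"wz":0,"claw":0.2}
    - {"x":0.1676,"y":-0.1146,"z":0.08,"wx":0,"wy":0,"wz":0,"claw":0.2}

```text
time: 11.3
tcp_pos: [0.5695, 0.338, 0.1457]
tool_rot: [-2.685, -1.629, -0.003]
force: [1.3, -0.9, 0.1]
grip_width: 0.0733
```

Request:
carry_out:
  motion:
    - {"x":0,"y":0,"z":0,"wx":0,"wy":0,"wz":0,"claw":0.2}
    - {"x":0,"y":0,"z":0,"wx":0,"wy":0,"wz":0,"claw":0.2}

```text
time: 11.5
tcp_pos: [0.5697, 0.3325, 0.1456]
tool_rot: [2.687, 1.626, -0.002]
force: [-0.5, -0.1, 0.1]
grip_width: 0.0734
```

```bash
python3 - <<'E'
from h import *
w=shot("wrist","w15.png");go((.5695,.334,.0))
print(proj(w,(.5695,.334,.024)))
E
```

```text
t 11.55 tcp [0.5704 0.3322 0.1464] toolx yaw 1.087 tilt [ 0. -0. -1.] | shift [0.0012, -0.0017, 0.1464] wz None rows>= 2.9277348067081324 w 0.0734 F [ 1.2 -0.7  0.4]
[[316.98804503 186.64395563]]
```

View pics/w15.png

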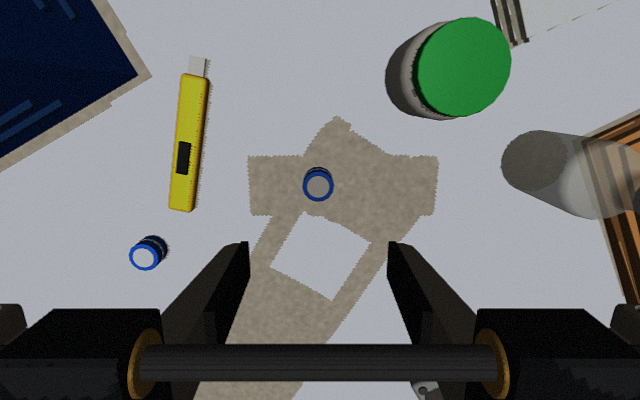

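```bash
python3 - <<'E'
from h import *
w=load("w15.png")
d=load("sc14.png")
print("can",atz(w,(318,185),.024),"cap?",atz(w,(535,160),.0),atz(w,(535,160),.15),atz(w,(620,185),.15))
print("tub top",atz(w,(462,67),.1),"can3",atz(w,(143,258),.024))
print("bottle cap scene",atz(d,(433,207),.15),"bottom",atz(d,(427,243),0))
E
```

```text
can [0.57108404 0.3349688  0.024     ] cap? [0.7699819  0.25272749 0.        ] [0.69933636 0.31911749 0.15      ] [0.73751598 0.28293016 0.15      ]
tub top [0.69944955 0.37804163 0.1       ] can3 [0.38071937 0.34966501 0.024     ]
bottle cap scene [0.77344161 0.24474832 0.15      ] bottom [0.7693489  0.26215842 0.        ]
```

Request:
carry_out:
  motion:
    - {"x":0.002,"y":-0.001,"z":0.045,"wx":0,"wy":0,"wz":0,"claw":0.25}
    - {"x":0.002,"y":-0.001,"z":0.09,"wx":0,"wy":0,"wz":0,"claw":0.25}
    - {"x":0.002,"y":-0.001,"z":0.13,"wx":0,"wy":0,"wz":0,"claw":0.25}
    - {"x":0.002,"y":-0.001,"z":0.146,"wx":0,"wy":0,"wz":0,"claw":0.3}
    - {"x":0.002,"y":-0.001,"z":0.146,"wx":0,"wy":0,"wz":0,"claw":0.3}

```text
time: 12.05
tcp_pos: [0.5695, 0.3338, -0.0012]
tool_rot: [2.689, 1.624, -0.005]
force: [0.5, -0.5, 0.9]
grip_width: 0.0643
```

```bash
python3 - <<'E'
from h import *
w=shot("wrist","w16.png");go((.571,.335,-.012));crop(w,220,420,200,300,4,"w16a.png")
E
```

```text
t 12.1 tcp [0.5707 0.3349 0.0007] toolx yaw 1.087 tilt [-0. -0. -1.] | shift [0.0002, 0.0002, 0.0127] wz None rows>= 0.25474137012388604 w 0.0645 F [ 0.8 -0.5  0.9]
```

View pics/w16a.png

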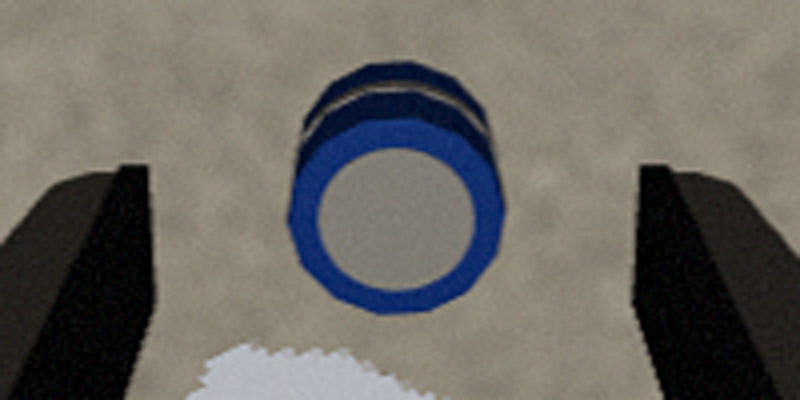

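Request:
carry_out:
  motion:
    - {"x":0,"y":0,"z":0.012,"wx":0,"wy":0,"wz":0,"claw":0.4}
    - {"x":0,"y":0,"z":0.012,"wx":0,"wy":0,"wz":0,"claw":0.6}
    - {"x":0,"y":0,"z":0.012,"wx":0,"wy":0,"wz":0,"claw":1}
    - {"x":0,"y":0,"z":0.012,"wx":0,"wy":0,"wz":0,"claw":1}
    - {"x":0,"y":0,"z":0.012,"wx":0,"wy":0,"wz":0,"claw":1}

```text
time: 12.6
tcp_pos: [0.5705, 0.3361, -0.0112]
tool_rot: [2.688, 1.626, 0.002]
force: [-0.9, -1.5, 2.8]
grip_width: 0.0286
```

Request:
carry_out:
  motion:
    - {"x":0,"y":0,"z":0,"wx":0,"wy":0,"wz":0,"claw":1}
    - {"x":0,"y":0,"z":-0.05,"wx":0,"wy":0,"wz":0,"claw":1}
    - {"x":0,"y":0,"z":-0.1,"wx":0,"wy":0,"wz":0,"claw":1}
    - {"x":0,"y":0,"z":-0.15,"wx":0,"wy":0,"wz":0,"claw":1}
    - {"x":0,"y":0,"z":-0.2,"wx":0,"wy":0,"wz":0,"claw":1}

```text
time: 13.1
tcp_pos: [0.5696, 0.3356, 0.19]
tool_rot: [-2.688, -1.626, 0.0]
force: [1.3, 1.5, 0.3]
grip_width: 0.0282
```

```bash
python3 - <<'E'
from h import *
go((.622,-.109,.2))
E
```

```text
t 13.1 tcp [0.5696 0.3356 0.19  ] toolx yaw 1.088 tilt [-0. -0. -1.] | shift [-0.3694, 0.2528, -0.01] wz None rows>= 8.954905569652487 w 0.0282 F [1.3 1.5 0.3]
```

Request:
carry_out:
  motion:
    - {"x":-0.04,"y":0.0275,"z":-0.01,"wx":0,"wy":0,"wz":0,"claw":1}
    - {"x":-0.08,"y":0.055,"z":-0.011,"wx":0,"wy":0,"wz":0,"claw":1}
    - {"x":-0.12,"y":0.0825,"z":-0.011,"wx":0,"wy":0,"wz":0,"claw":1}
    - {"x":-0.16,"y":0.11,"z":-0.011,"wx":0,"wy":0,"wz":0,"claw":1}
    - {"x":-0.2,"y":0.1375,"z":-0.011,"wx":0,"wy":0,"wz":0,"claw":1}

```text
time: 13.6
tcp_pos: [0.5987, 0.0929, 0.1992]
tool_rot: [2.688, 1.626, 0.0]
force: [0.1, -0.5, -0.3]
grip_width: 0.0287
```

Request:
carry_out:
  motion:
    - {"x":-0.04,"y":0.0275,"z":0,"wx":0,"wy":0,"wz":0,"claw":1}
    - {"x":-0.08,"y":0.055,"z":0,"wx":0,"wy":0,"wz":0,"claw":1}
    - {"x":-0.12,"y":0.08,"z":0,"wx":0,"wy":0,"wz":0,"claw":1}
    - {"x":-0.1695,"y":0.1141,"z":0,"wx":0,"wy":0,"wz":0,"claw":1}
    - {"x":-0.1695,"y":0.1141,"z":0,"wx":0,"wy":0,"wz":0,"claw":1}

```text
time: 14.1
tcp_pos: [0.6213, -0.113, 0.199]
tool_rot: [2.69, 1.62, -0.001]
force: [0.2, 0.2, -0.8]
grip_width: 0.0287
```

Request:
carry_out:
  motion:
    - {"x":0,"y":0,"z":0,"wx":0,"wy":0,"wz":0,"claw":1}
    - {"x":0,"y":0,"z":0,"wx":0,"wy":0,"wz":0,"claw":1}

```text
time: 14.3
tcp_pos: [0.6209, -0.1074, 0.1988]
tool_rot: [-2.688, -1.625, 0.0]
force: [1.0, 0.8, 0.7]
grip_width: 0.0288
```

```bash
python3 - <<'E'
from h import *
w=shot("wrist","w17.png");go((.6222,-.1088,.1565));crop(w,220,420,160,300,4,"w17a.png")
E
```

```text
t 14.35 tcp [ 0.621  -0.1068  0.1989] toolx yaw 1.089 tilt [-0.     0.001 -1.   ] | shift [-0.0012, 0.002, 0.0424] wz None rows>= 0.849413825734351 w 0.0283 F [ 0.4  0.4 -1.1]
```

View pics/w17a.png

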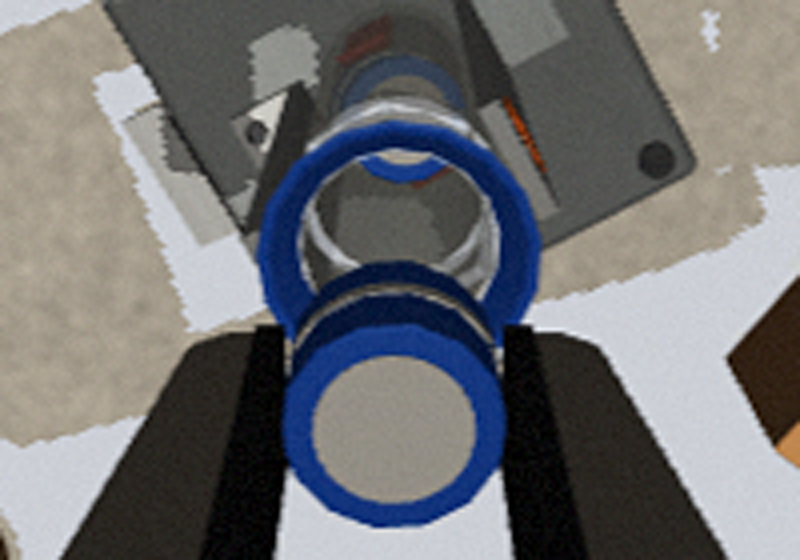

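Mouth at crop column 400, can at 396; first can visible in the tube. Shift slightly and lower.

Request:
carry_out:
  motion:
    - {"x":-0.0008,"y":0.001,"z":0.025,"wx":0,"wy":0,"wz":0,"claw":1}
    - {"x":-0.0008,"y":0.001,"z":0.043,"wx":0,"wy":0,"wz":0,"claw":1}
    - {"x":-0.0008,"y":0.001,"z":0.043,"wx":0,"wy":0,"wz":0,"claw":1}
    - {"x":-0.0008,"y":0.001,"z":0.043,"wx":0,"wy":0,"wz":0,"claw":1}

```text
time: 14.75
tcp_pos: [0.6217, -0.1082, 0.1563]
tool_rot: [-2.687, -1.628, 0.0]
force: [0.5, -0.1, 0.1]
grip_width: 0.0284
```

Request:
carry_out:
  motion:
    - {"x":0,"y":0,"z":0,"wx":0,"wy":0,"wz":0,"claw":0.4}
    - {"x":0,"y":0,"z":0,"wx":0,"wy":0,"wz":0,"claw":0.4}
    - {"x":0,"y":0,"z":0,"wx":0,"wy":0,"wz":0,"claw":0.4}
    - {"x":0,"y":0,"z":-0.03,"wx":0,"wy":0,"wz":0,"claw":0.3}
    - {"x":0,"y":0,"z":-0.06,"wx":0,"wy":0,"wz":0,"claw":0.2}

```text
time: 15.25
tcp_pos: [0.6211, -0.1095, 0.2163]
tool_rot: [-2.687, -1.625, 0.002]
force: [0.5, 0.1, 0.8]
grip_width: 0.0664
```

```bash
python3 - <<'E'
from h import *
go((.381,.350,.14))
e=shot("side","si18.png");crop(e,200,400,130,400,2,"si18a.png")
d=shot("scene","sc18.png");crop(d,230,350,150,250,6,"sc18a.png")
E
```

```text
t 15.25 tcp [ 0.6211 -0.1095  0.2163] toolx yaw 1.088 tilt [-0.002  0.    -1.   ] | shift [0.2953, -0.426, 0.0769] wz None rows>= 10.480171273531528 w 0.0664 F [0.5 0.1 0.8]
```

View pics/sc18a.png

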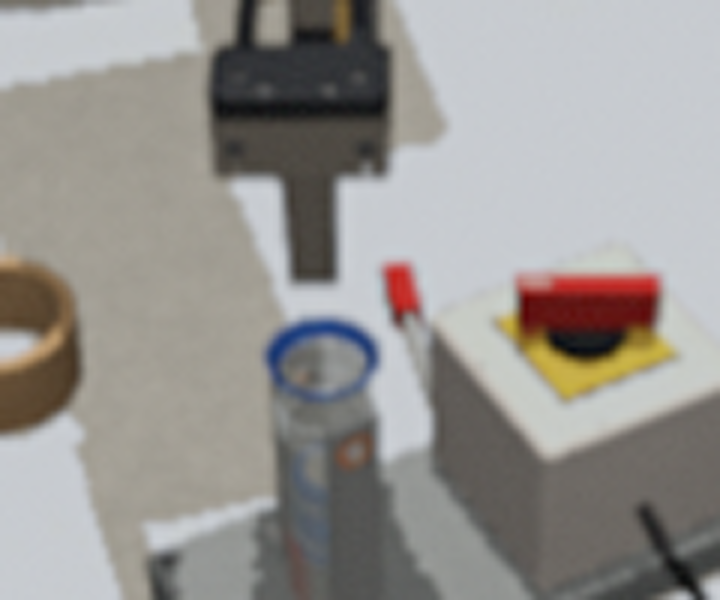

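View pics/si18.png

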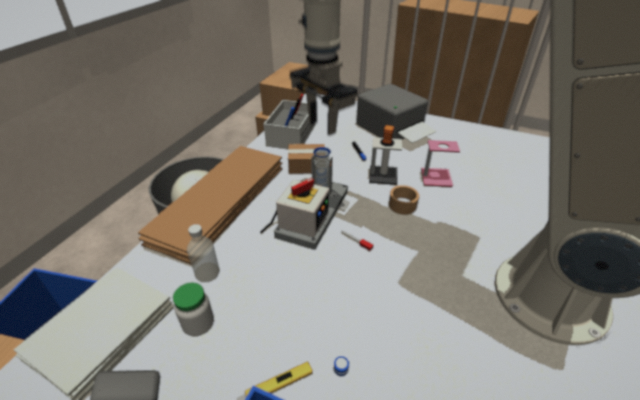

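View pics/sc18.png

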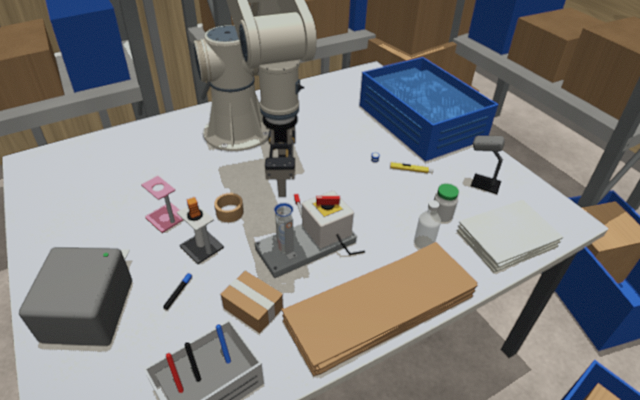

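Request:
carry_out:
  motion:
    - {"x":0.028,"y":-0.04,"z":0,"wx":0,"wy":0,"wz":0,"claw":0.25}
    - {"x":0.056,"y":-0.081,"z":0,"wx":0,"wy":0,"wz":0,"claw":0.25}
    - {"x":0.084,"y":-0.122,"z":0,"wx":0,"wy":0,"wz":0,"claw":0.25}
    - {"x":0.112,"y":-0.162,"z":0,"wx":0,"wy":0,"wz":0,"claw":0.25}
    - {"x":0.14,"y":-0.203,"z":0,"wx":0,"wy":0,"wz":0,"claw":0.25}

```text
time: 15.85
tcp_pos: [0.5058, 0.11, 0.2158]
tool_rot: [2.689, 1.625, 0.0]
force: [0.9, 0.6, 0.1]
grip_width: 0.0692
```

Request:
carry_out:
  motion:
    - {"x":0.028,"y":-0.04,"z":0,"wx":0,"wy":0,"wz":0,"claw":0.25}
    - {"x":0.056,"y":-0.081,"z":0.02,"wx":0,"wy":0,"wz":0,"claw":0.25}
    - {"x":0.084,"y":-0.122,"z":0.04,"wx":0,"wy":0,"wz":0,"claw":0.25}
    - {"x":0.112,"y":-0.162,"z":0.06,"wx":0,"wy":0,"wz":0,"claw":0.25}
    - {"x":0.14,"y":-0.203,"z":0.076,"wx":0,"wy":0,"wz":0,"claw":0.25}

```text
time: 16.35
tcp_pos: [0.3962, 0.3182, 0.1429]
tool_rot: [2.688, 1.625, 0.0]
force: [0.3, -0.4, 0.2]
grip_width: 0.0687
```

Request:
carry_out:
  motion:
    - {"x":0.0143,"y":-0.0199,"z":0,"wx":0,"wy":0,"wz":0,"claw":0.25}
    - {"x":0.0143,"y":-0.0199,"z":0,"wx":0,"wy":0,"wz":0,"claw":0.25}
    - {"x":0.0143,"y":-0.0199,"z":0,"wx":0,"wy":0,"wz":0,"claw":0.25}

```text
time: 16.65
tcp_pos: [0.3864, 0.3388, 0.1436]
tool_rot: [2.687, 1.627, -0.0]
force: [0.6, -0.0, 0.4]
grip_width: 0.0689
```

```bash
python3 - <<'E'
from h import *
w=shot("wrist","w19.png");go((.381,.35,.0))
print(proj(w,(.381,.35,.024)))
E
```

```text
t 16.7 tcp [0.3868 0.3383 0.1438] toolx yaw 1.088 tilt [ 0. -0. -1.] | shift [0.0077, -0.0106, 0.1438] wz None rows>= 2.8883094265392044 w 0.0688 F [ 0.  -0.5  0.6]
[[307.1960883  180.77714829]]
```

View pics/w19.png

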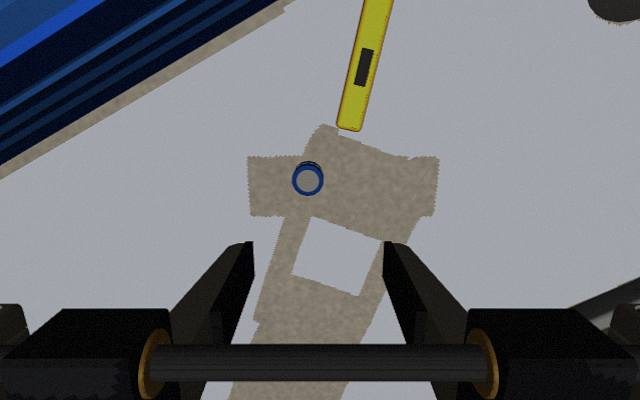

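```bash
python3 - <<'E'
from h import *
w=load("w19.png");s=robot.sense();M=T(s)
for uv in [(20,165),(100,115),(165,77),(250,25)]:
  for z in (0,.1):
    p=atz(w,uv,z);print(uv,z,p.round(3),(np.linalg.inv(M)@np.append(p,1)).round(3)[:2])
E
```

```text
(20, 165) 0 [0.134 0.49  0.   ] [ 0.018 -0.294]
(20, 165) 0.1 [0.219 0.467 0.1  ] [ 0.036 -0.208]
(100, 115) 0 [0.234 0.493 0.   ] [ 0.066 -0.207]
(100, 115) 0.1 [0.29  0.469 0.1  ] [ 0.07  -0.147]
(165, 77) 0 [0.308 0.492 0.   ] [ 0.1   -0.141]
(165, 77) 0.1 [0.342 0.468 0.1  ] [ 0.094 -0.1  ]
(250, 25) 0 [0.399 0.493 0.   ] [ 0.143 -0.061]
(250, 25) 0.1 [0.407 0.469 0.1  ] [ 0.125 -0.043]
```

Request:
carry_out:
  motion:
    - {"x":0.008,"y":-0.0105,"z":0.045,"wx":0,"wy":0,"wz":0,"claw":0.25}
    - {"x":0.008,"y":-0.0105,"z":0.09,"wx":0,"wy":0,"wz":0,"claw":0.25}
    - {"x":0.008,"y":-0.0105,"z":0.13,"wx":0,"wy":0,"wz":0,"claw":0.25}
    - {"x":0.008,"y":-0.0105,"z":0.143,"wx":0,"wy":0,"wz":0,"claw":0.3}
    - {"x":0.008,"y":-0.0105,"z":0.143,"wx":0,"wy":0,"wz":0,"claw":0.3}

```text
time: 17.2
tcp_pos: [0.3807, 0.3491, -0.0003]
tool_rot: [2.689, 1.623, -0.005]
force: [-0.3, -0.8, 0.6]
grip_width: 0.0643
```

```bash
python3 - <<'E'
from h import *
w=shot("wrist","w20.png");go((.381,.35,-.012));crop(w,220,420,200,300,4,"w20a.png")
E
```

```text
t 17.25 tcp [0.3816 0.3502 0.0012] toolx yaw 1.087 tilt [-0. -0. -1.] | shift [-0.0005, -0.0004, 0.0132] wz None rows>= 0.2646826501597947 w 0.0644 F [0.5 0.6 0.2]
```

View pics/w20a.png

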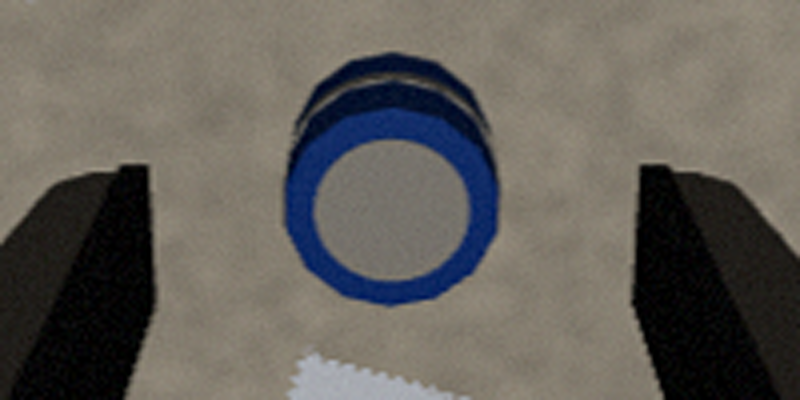

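Request:
carry_out:
  motion:
    - {"x":0.001,"y":-0.0007,"z":0.0122,"wx":0,"wy":0,"wz":0,"claw":0.4}
    - {"x":0.001,"y":-0.0007,"z":0.0122,"wx":0,"wy":0,"wz":0,"claw":0.6}
    - {"x":0.001,"y":-0.0007,"z":0.0122,"wx":0,"wy":0,"wz":0,"claw":1}
    - {"x":0.001,"y":-0.0007,"z":0.0122,"wx":0,"wy":0,"wz":0,"claw":1}
    - {"x":0.001,"y":-0.0007,"z":0.0122,"wx":0,"wy":0,"wz":0,"claw":1}

```text
time: 17.75
tcp_pos: [0.3812, 0.3524, -0.0108]
tool_rot: [-2.688, -1.626, -0.002]
force: [-0.2, 0.6, 2.3]
grip_width: 0.0285
```

Request:
carry_out:
  motion:
    - {"x":0,"y":0,"z":0,"wx":0,"wy":0,"wz":0,"claw":1}
    - {"x":0,"y":0,"z":-0.05,"wx":0,"wy":0,"wz":0,"claw":1}
    - {"x":0,"y":0,"z":-0.1,"wx":0,"wy":0,"wz":0,"claw":1}
    - {"x":0,"y":0,"z":-0.15,"wx":0,"wy":0,"wz":0,"claw":1}
    - {"x":0,"y":0,"z":-0.2,"wx":0,"wy":0,"wz":0,"claw":1}

```text
time: 18.25
tcp_pos: [0.3804, 0.3517, 0.1907]
tool_rot: [-2.688, -1.626, 0.0]
force: [1.2, 0.1, 0.1]
grip_width: 0.0282
```

```bash
python3 - <<'E'
from h import *
go((.622,-.1085,.2))
E
```

```text
t 18.25 tcp [0.3804 0.3517 0.1907] toolx yaw 1.088 tilt [-0. -0. -1.] | shift [-0.2954, 0.4277, -0.0093] wz None rows>= 10.39778123691081 w 0.0282 F [1.2 0.1 0.1]
```

Request:
carry_out:
  motion:
    - {"x":-0.028,"y":0.0405,"z":-0.01,"wx":0,"wy":0,"wz":0,"claw":1}
    - {"x":-0.056,"y":0.081,"z":-0.01,"wx":0,"wy":0,"wz":0,"claw":1}
    - {"x":-0.084,"y":0.1215,"z":-0.01,"wx":0,"wy":0,"wz":0,"claw":1}
    - {"x":-0.112,"y":0.162,"z":-0.01,"wx":0,"wy":0,"wz":0,"claw":1}
    - {"x":-0.14,"y":0.2025,"z":-0.01,"wx":0,"wy":0,"wz":0,"claw":1}

```text
time: 18.75
tcp_pos: [0.4956, 0.1322, 0.1989]
tool_rot: [2.688, 1.626, 0.001]
force: [0.2, 1.3, 0.2]
grip_width: 0.0281
```

Request:
carry_out:
  motion:
    - {"x":-0.028,"y":0.0405,"z":0,"wx":0,"wy":0,"wz":0,"claw":1}
    - {"x":-0.056,"y":0.081,"z":0,"wx":0,"wy":0,"wz":0,"claw":1}
    - {"x":-0.084,"y":0.1215,"z":0,"wx":0,"wy":0,"wz":0,"claw":1}
    - {"x":-0.112,"y":0.162,"z":0,"wx":0,"wy":0,"wz":0,"claw":1}
    - {"x":-0.14,"y":0.2025,"z":0,"wx":0,"wy":0,"wz":0,"claw":1}

```text
time: 19.25
tcp_pos: [0.6099, -0.086, 0.1986]
tool_rot: [-2.688, -1.625, -0.0]
force: [1.3, 0.6, 0.4]
grip_width: 0.0287
```

Request:
carry_out:
  motion:
    - {"x":-0.0154,"y":0.0225,"z":0,"wx":0,"wy":0,"wz":0,"claw":1}
    - {"x":-0.0154,"y":0.0225,"z":0,"wx":0,"wy":0,"wz":0,"claw":1}
    - {"x":-0.0154,"y":0.0225,"z":0,"wx":0,"wy":0,"wz":0,"claw":1}
    - {"x":-0.0154,"y":0.0225,"z":0,"wx":0,"wy":0,"wz":0,"claw":1}

```text
time: 19.65
tcp_pos: [0.6215, -0.1071, 0.1984]
tool_rot: [-2.687, -1.626, 0.001]
force: [-0.4, 1.2, -0.2]
grip_width: 0.0283
```

```bash
python3 - <<'E'
from h import *
w=shot("wrist","w21.png");go((.6222,-.1085,.1565));crop(w,220,420,160,300,4,"w21a.png")
E
```

```text
t 19.7 tcp [ 0.6216 -0.1069  0.1986] toolx yaw 1.089 tilt [-0.  0. -1.] | shift [-0.0012, 0.0013, 0.0421] wz None rows>= 0.8434082702409837 w 0.0284 F [ 0.8 -0.2  0.4]
```

View pics/w21a.png

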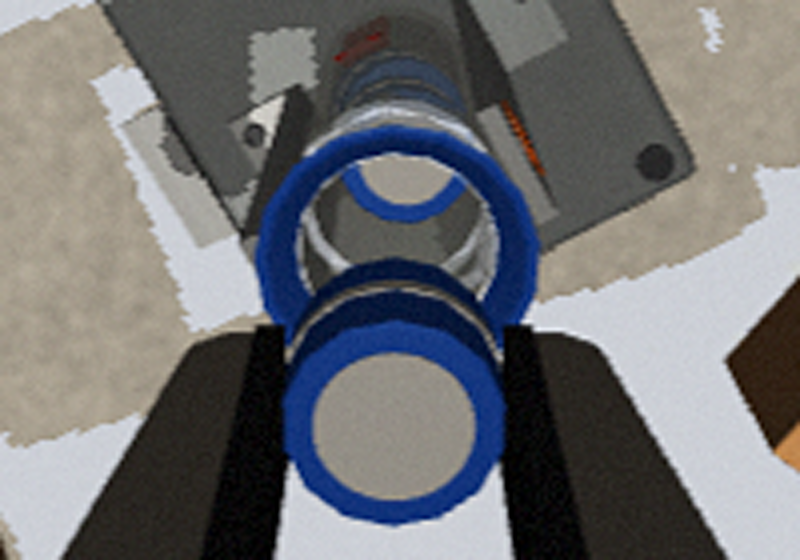

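Request:
carry_out:
  motion:
    - {"x":-0.001,"y":0.0006,"z":0.025,"wx":0,"wy":0,"wz":0,"claw":1}
    - {"x":-0.001,"y":0.0006,"z":0.0425,"wx":0,"wy":0,"wz":0,"claw":1}
    - {"x":-0.001,"y":0.0006,"z":0.0425,"wx":0,"wy":0,"wz":0,"claw":1}
    - {"x":-0.001,"y":0.0006,"z":0.0425,"wx":0,"wy":0,"wz":0,"claw":1}

```text
time: 20.1
tcp_pos: [0.6222, -0.1084, 0.1566]
tool_rot: [-2.687, -1.627, 0.0]
force: [0.6, 0.4, -0.2]
grip_width: 0.0287
```

Request:
carry_out:
  motion:
    - {"x":0,"y":0,"z":0,"wx":0,"wy":0,"wz":0,"claw":0.4}
    - {"x":0,"y":0,"z":0,"wx":0,"wy":0,"wz":0,"claw":0.4}
    - {"x":0,"y":0,"z":0,"wx":0,"wy":0,"wz":0,"claw":0.4}
    - {"x":0,"y":0,"z":-0.03,"wx":0,"wy":0,"wz":0,"claw":0.3}
    - {"x":0,"y":0,"z":-0.08,"wx":0,"wy":0,"wz":0,"claw":0.2}

```text
time: 20.6
tcp_pos: [0.6201, -0.1089, 0.2341]
tool_rot: [-2.685, -1.623, 0.007]
force: [1.0, 0.2, 0.6]
grip_width: 0.0664
```

```bash
python3 - <<'E'
from h import *
go((.49,-.301,.28))
e=shot("side","si22.png");crop(e,340,480,100,220,5,"si22a.png")
d=shot("scene","sc22.png");crop(d,130,350,150,270,3,"sc22a.png")
E
```

```text
t 20.6 tcp [ 0.6201 -0.1089  0.2341] toolx yaw 1.088 tilt [-0.006  0.001 -1.   ] | shift [-0.2306, -0.0262, -0.0453] wz None rows>= 4.730051636934005 w 0.0664 F [1.  0.2 0.6]
```

View pics/sc22a.png

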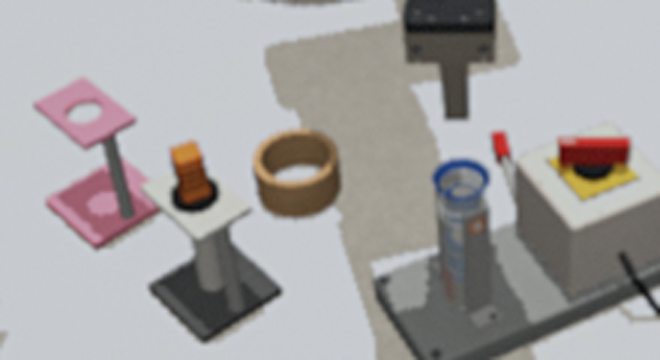

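View pics/si22a.png

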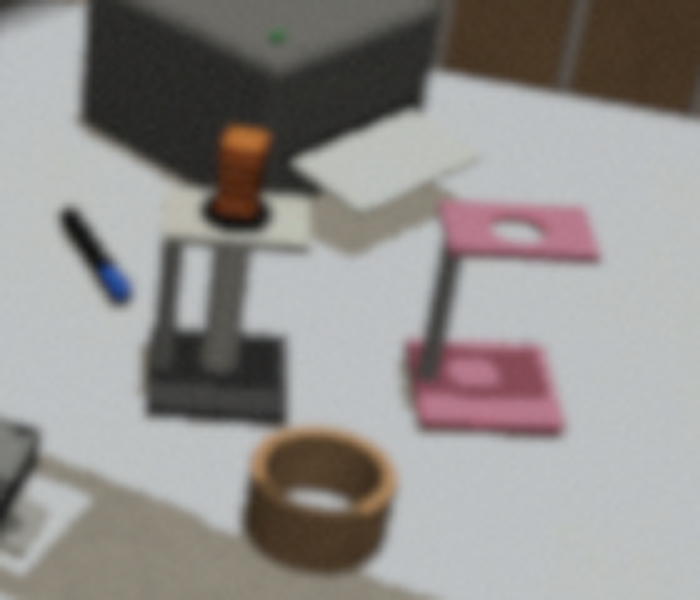

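Request:
carry_out:
  motion:
    - {"x":-0.045,"y":-0.0055,"z":-0.023,"wx":0,"wy":0,"wz":-0.1,"claw":0.2}
    - {"x":-0.09,"y":-0.011,"z":-0.023,"wx":0,"wy":0,"wz":-0.2,"claw":0.2}
    - {"x":-0.135,"y":-0.0165,"z":-0.023,"wx":0,"wy":0,"wz":-0.3,"claw":0.2}
    - {"x":-0.18,"y":-0.022,"z":-0.023,"wx":0,"wy":0,"wz":-0.4,"claw":0.2}
    - {"x":-0.225,"y":-0.0276,"z":-0.023,"wx":0,"wy":0,"wz":-0.48,"claw":0.2}

```text
time: 21.2
tcp_pos: [0.4923, -0.2971, 0.2595]
tool_rot: [2.219, 2.222, 0.0]
force: [0.7, 0.6, -0.7]
grip_width: 0.0734
```

Request:
carry_out:
  motion:
    - {"x":-0.006,"y":0,"z":0,"wx":0,"wy":0,"wz":0,"claw":0.2}
    - {"x":-0.006,"y":0,"z":0,"wx":0,"wy":0,"wz":0,"claw":0.2}
    - {"x":-0.006,"y":0,"z":0,"wx":0,"wy":0,"wz":0,"claw":0.2}
    - {"x":-0.006,"y":0,"z":0,"wx":0,"wy":0,"wz":0,"claw":0.2}

```text
time: 21.6
tcp_pos: [0.4941, -0.3006, 0.2591]
tool_rot: [-2.224, -2.219, -0.001]
force: [-0.2, -0.3, -0.1]
grip_width: 0.0735
```

```bash
python3 - <<'E'
from h import *
w=shot("wrist","w23.png");go((.49,-.301,.2));print(proj(w,[(.49,-.301,.178),(.49,-.301,.13)]))
E
```

```text
t 21.65 tcp [ 0.494  -0.3006  0.259 ] toolx yaw 1.569 tilt [-0.  0. -1.] | shift [-0.0005, -0.004, 0.059] wz None rows>= 1.1828978918083481 w 0.0736 F [-0.8  0.  -0.9]
[[313.26929409 200.6670801 ]
 [313.91999941 186.66107708]]
```

View pics/w23.png

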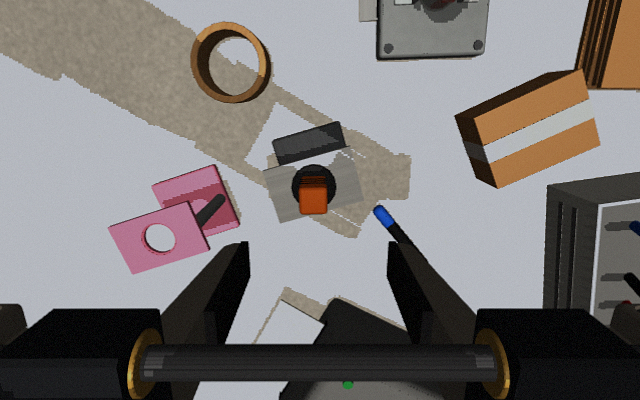

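```bash
python3 - <<'E'
from h import *
w=load("w23.png");crop(w,250,380,110,250,5,"w23a.png")
E
```

```text
(no output)
```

View pics/w23a.png

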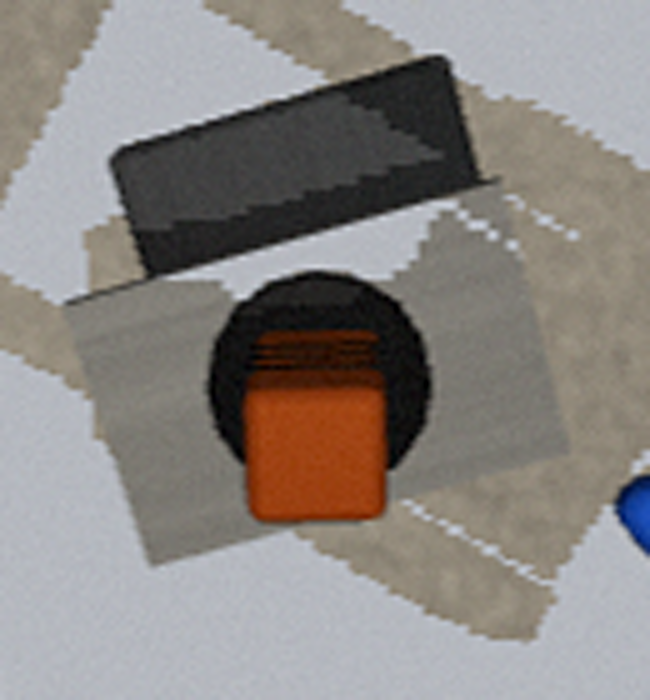

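Request:
carry_out:
  motion:
    - {"x":-0.0005,"y":-0.0038,"z":0.045,"wx":0,"wy":0,"wz":0,"claw":0.3}
    - {"x":-0.0005,"y":-0.0038,"z":0.09,"wx":0,"wy":0,"wz":0,"claw":0.3}
    - {"x":-0.0005,"y":-0.0038,"z":0.1,"wx":0,"wy":0,"wz":0,"claw":0.3}
    - {"x":-0.0005,"y":-0.0038,"z":0.1,"wx":0,"wy":0,"wz":0,"claw":0.3}

```text
time: 22.05
tcp_pos: [0.4891, -0.301, 0.158]
tool_rot: [-2.221, -2.217, 0.001]
force: [-0.7, 0.1, 1.2]
grip_width: 0.0645
```

```bash
python3 - <<'E'
from h import *
w=shot("wrist","w24.png");go((.49,-.301,.114));crop(w,220,420,170,320,4,"w24a.png")
d=shot("scene","sc24.png");crop(d,130,250,150,270,5,"sc24a.png")
E
```

```text
t 22.1 tcp [ 0.4902 -0.3019  0.1598] toolx yaw 1.569 tilt [-0.  0. -1.] | shift [0.0009, -0.0002, 0.0458] wz None rows>= 0.9165465574523486 w 0.0642 F [-0.3 -0.3  1.5]
```

View pics/w24a.png

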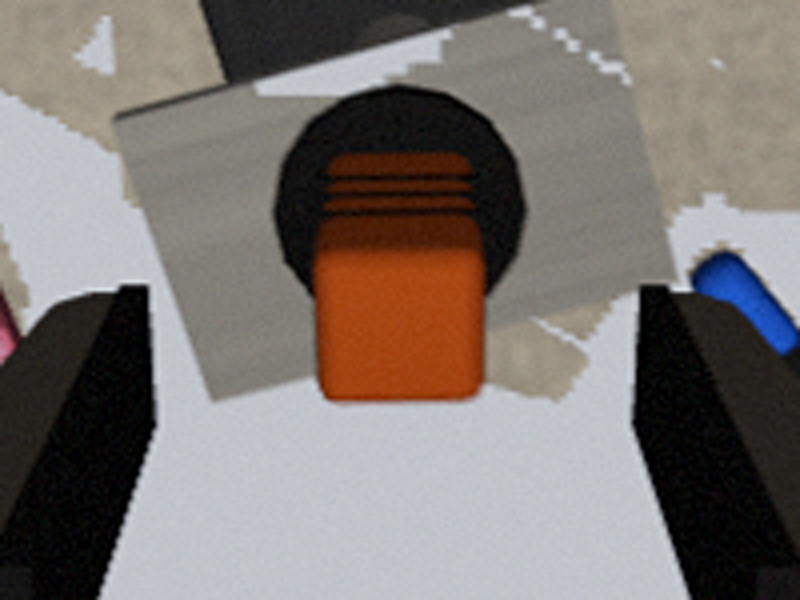

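View pics/sc24a.png

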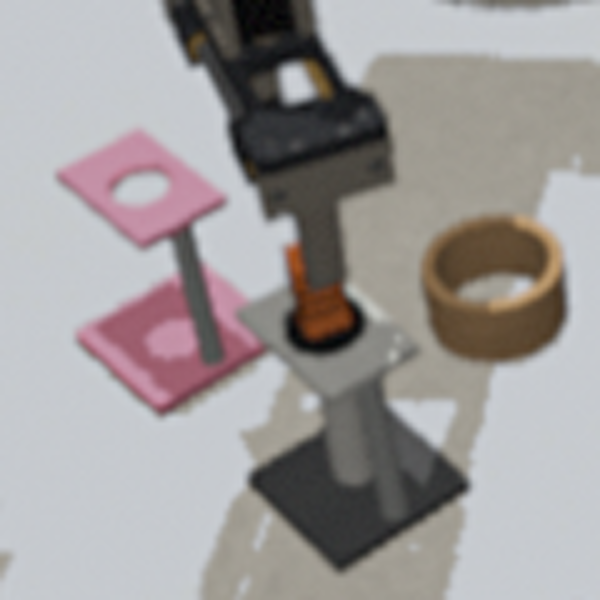

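Request:
carry_out:
  motion:
    - {"x":0.0005,"y":0.0006,"z":0.025,"wx":0,"wy":0,"wz":0,"claw":0.4}
    - {"x":0.0005,"y":0.0006,"z":0.045,"wx":0,"wy":0,"wz":0,"claw":0.4}
    - {"x":0.0005,"y":0.0006,"z":0.045,"wx":0,"wy":0,"wz":0,"claw":0.6}
    - {"x":0.0005,"y":0.0006,"z":0.045,"wx":0,"wy":0,"wz":0,"claw":1}
    - {"x":0.0005,"y":0.0006,"z":0.045,"wx":0,"wy":0,"wz":0,"claw":1}

```text
time: 22.65
tcp_pos: [0.4914, -0.3024, 0.1162]
tool_rot: [2.223, 2.216, 0.001]
force: [0.3, 0.4, -0.1]
grip_width: 0.0333
```

Request:
carry_out:
  motion:
    - {"x":0,"y":0,"z":0,"wx":0,"wy":0,"wz":0,"claw":1}
    - {"x":0,"y":0,"z":0,"wx":0,"wy":0,"wz":0,"claw":1}
    - {"x":0,"y":0,"z":0,"wx":0,"wy":0,"wz":0,"claw":1}

```text
time: 22.95
tcp_pos: [0.4908, -0.3022, 0.1156]
tool_rot: [2.223, 2.217, 0.001]
force: [-2.2, 1.1, 7.5]
grip_width: 0.024
```

```bash
python3 - <<'E'
from h import *
go((.49,-.301,.114))
d=shot("scene","sc25.png");crop(d,130,250,150,270,5,"sc25a.png")
E
```

```text
t 22.95 tcp [ 0.4908 -0.3022  0.1156] toolx yaw 1.568 tilt [ 0.002 -0.001 -1.   ] | shift [0.0012, -0.0008, 0.0016] wz None rows>= 0.04221286248918728 w 0.024 F [-2.2  1.1  7.5]
```

View pics/sc25a.png

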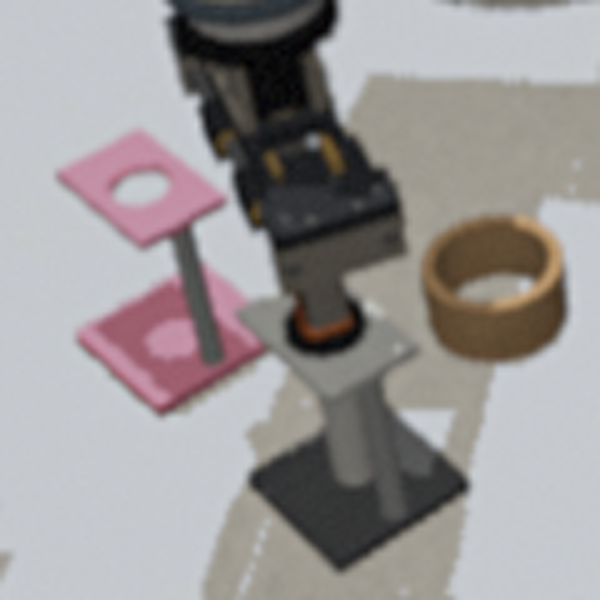

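Request:
carry_out:
  motion:
    - {"x":0,"y":0,"z":-0.02,"wx":0,"wy":0,"wz":0,"claw":1}
    - {"x":0,"y":0,"z":-0.05,"wx":0,"wy":0,"wz":0,"claw":1}
    - {"x":0,"y":0,"z":-0.09,"wx":0,"wy":0,"wz":0,"claw":1}
    - {"x":0,"y":0,"z":-0.13,"wx":0,"wy":0,"wz":0,"claw":1}
    - {"x":0,"y":0,"z":-0.17,"wx":0,"wy":0,"wz":0,"claw":1}

```text
time: 23.5
tcp_pos: [0.4898, -0.3015, 0.2859]
tool_rot: [-2.225, -2.218, -0.0]
force: [0.4, 0.2, -1.6]
grip_width: 0.024
```

Request:
carry_out:
  motion:
    - {"x":0,"y":0,"z":-0.02,"wx":0,"wy":0,"wz":0,"claw":1}
    - {"x":0,"y":0,"z":-0.02,"wx":0,"wy":0,"wz":0,"claw":1}
    - {"x":0,"y":0,"z":-0.02,"wx":0,"wy":0,"wz":0,"claw":1}

```text
time: 23.8
tcp_pos: [0.4898, -0.3015, 0.3035]
tool_rot: [-2.225, -2.218, 0.0]
force: [-0.9, -0.2, -2.3]
grip_width: 0.0241
```

```bash
python3 - <<'E'
from h import *
go((.6222,-.1088,.305))
d=shot("scene","sc26.png")
e=shot("side","si26.png")
E
```

```text
t 23.8 tcp [ 0.4898 -0.3015  0.3035] toolx yaw 1.568 tilt [-0.  0. -1.] | shift [0.1931, 0.1318, -0.0016] wz None rows>= 4.676312471450521 w 0.0241 F [-0.9 -0.2 -2.3]
```

View pics/sc26.png

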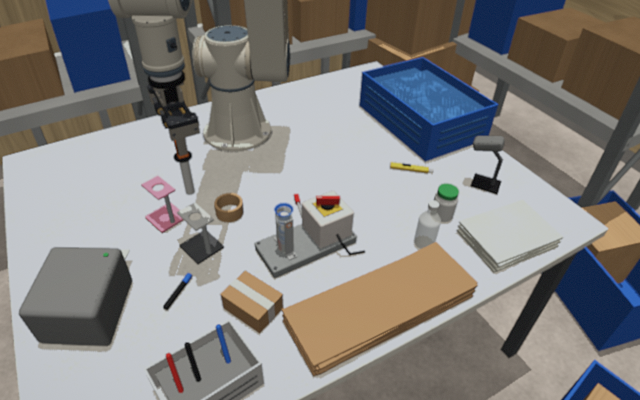

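View pics/si26.png

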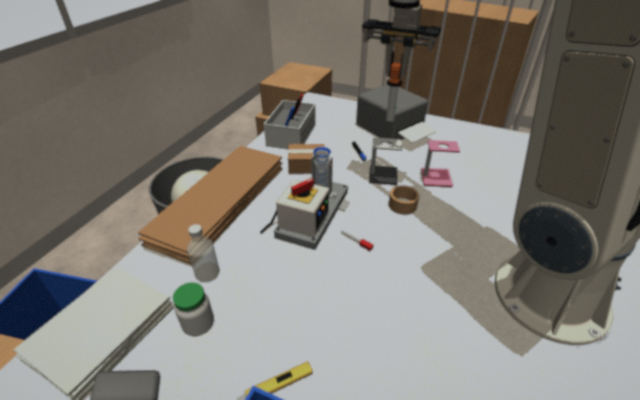

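Request:
carry_out:
  motion:
    - {"x":0.035,"y":0.024,"z":-0.002,"wx":0,"wy":0,"wz":0,"claw":1}
    - {"x":0.075,"y":0.051,"z":-0.002,"wx":0,"wy":0,"wz":0,"claw":1}
    - {"x":0.115,"y":0.078,"z":-0.002,"wx":0,"wy":0,"wz":0,"claw":1}
    - {"x":0.155,"y":0.106,"z":-0.002,"wx":0,"wy":0,"wz":0,"claw":1}
    - {"x":0.1931,"y":0.1318,"z":-0.002,"wx":0,"wy":0,"wz":0,"claw":1}

```text
time: 24.4
tcp_pos: [0.6227, -0.107, 0.304]
tool_rot: [-2.223, -2.217, 0.003]
force: [1.3, 0.3, -2.1]
grip_width: 0.0237
```

Request:
carry_out:
  motion:
    - {"x":0,"y":0,"z":0,"wx":0,"wy":0,"wz":0,"claw":1}
    - {"x":0,"y":0,"z":0,"wx":0,"wy":0,"wz":0,"claw":1}
    - {"x":0,"y":0,"z":0,"wx":0,"wy":0,"wz":0,"claw":1}

```text
time: 24.7
tcp_pos: [0.6215, -0.1097, 0.3049]
tool_rot: [-2.224, -2.217, 0.003]
force: [-0.2, 0.3, -1.5]
grip_width: 0.0235
```

```bash
python3 - <<'E'
from h import *
go((.6222,-.1088,.25));s=robot.sense();M=T(s)
w=shot("wrist","w27.png");crop(w,220,420,100,300,4,"w27a.png")
d=shot("scene","sc27.png");crop(d,220,350,130,260,5,"sc27a.png")
e=shot("side","si27.png");crop(e,260,380,60,200,5,"si27a.png")
tip=(M@np.array([0,0,.0995,1]))[:3];P=[tip,(.6222,-.1088,.172)]
print(tip,(proj(w,P)-[220,100])*4,(proj(d,P)-[220,130])*5,(proj(e,P)-[260,60])*5)
E
```

```text
t 24.7 tcp [ 0.6215 -0.1097  0.3049] toolx yaw 1.567 tilt [-0.002 -0.    -1.   ] | shift [0.001, 0.0009, 0.0549] wz None rows>= 1.0975273482414916 w 0.0235 F [-0.2  0.3 -1.5]
[ 0.62123958 -0.10976714  0.20536362] [[392.8203036  377.1516056 ]
 [397.03664278 337.05975922]] [[316.10153031 346.68018947]
 [320.62059116 397.30965855]] [[308.99110468 399.68414167]
 [306.63692254 454.0773126 ]]
```

View pics/w27a.png

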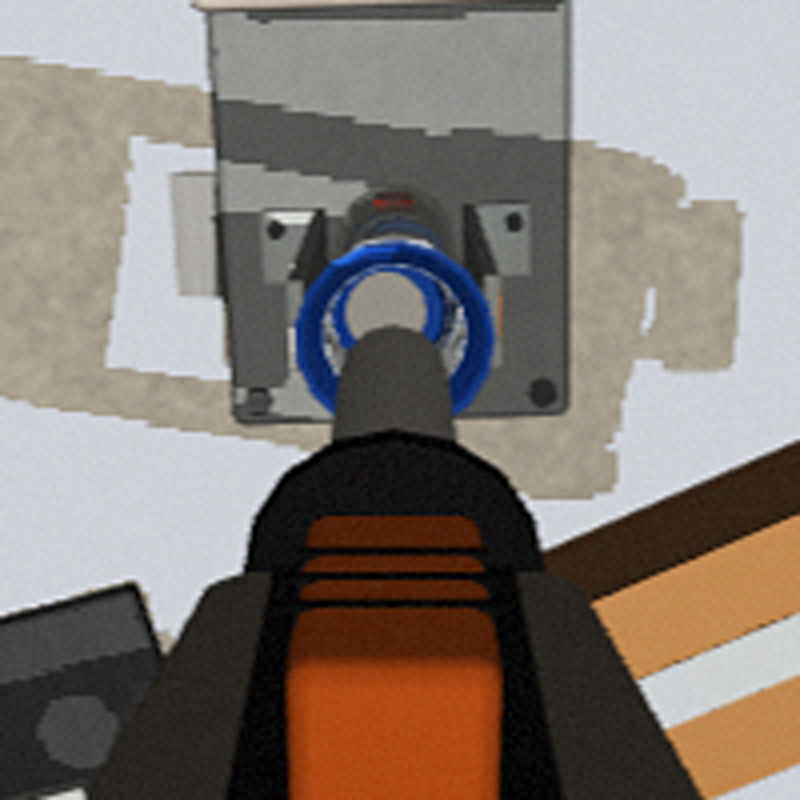

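View pics/sc27a.png

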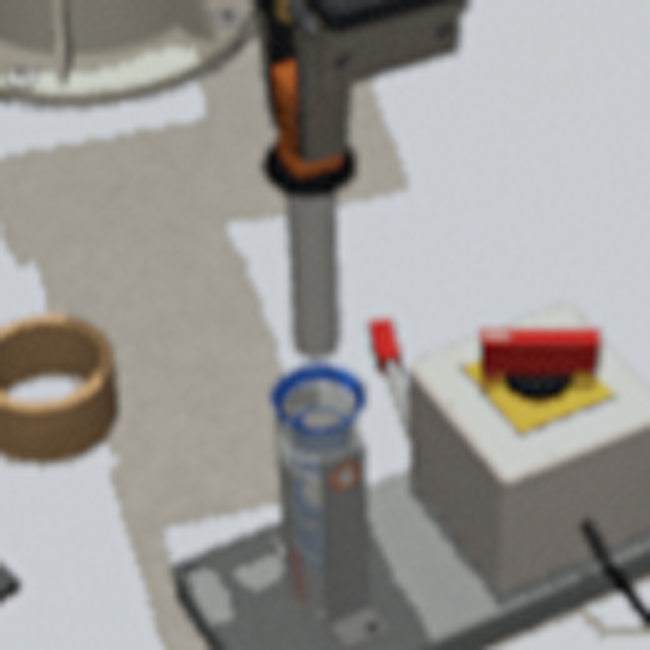

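View pics/si27a.png

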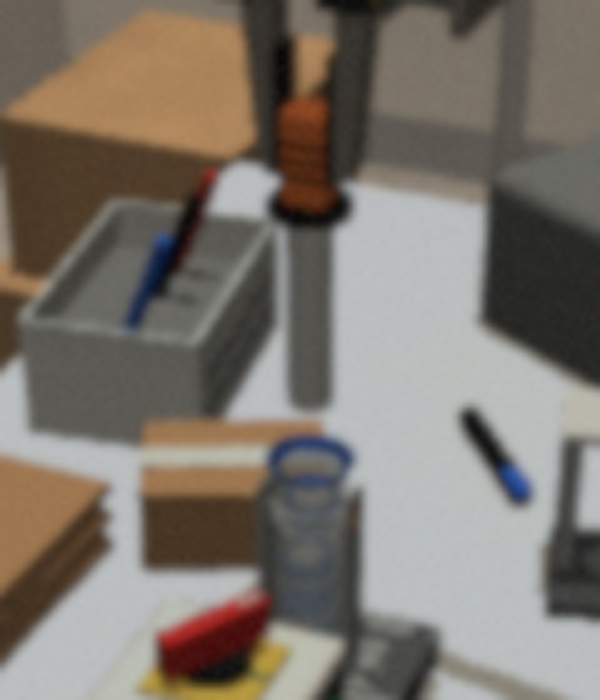

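Request:
carry_out:
  motion:
    - {"x":0.001,"y":0.0009,"z":0.02,"wx":0,"wy":0,"wz":0,"claw":1}
    - {"x":0.001,"y":0.0009,"z":0.04,"wx":0,"wy":0,"wz":0,"claw":1}
    - {"x":0.001,"y":0.0009,"z":0.055,"wx":0,"wy":0,"wz":0,"claw":1}
    - {"x":0.001,"y":0.0009,"z":0.068,"wx":0,"wy":0,"wz":0,"claw":1}
    - {"x":0.001,"y":0.0009,"z":0.068,"wx":0,"wy":0,"wz":0,"claw":1}

```text
time: 25.35
tcp_pos: [0.6222, -0.1083, 0.2362]
tool_rot: [-2.224, -2.216, 0.003]
force: [-0.0, -0.2, -1.5]
grip_width: 0.0241
```

```bash
python3 - <<'E'
from h import *
go((.6222,-.1088,.2015))
d=shot("scene","sc28.png");crop(d,220,350,130,260,5,"sc28a.png")
E
```

```text
t 25.35 tcp [ 0.6222 -0.1083  0.2362] toolx yaw 1.567 tilt [-0.003  0.    -1.   ] | shift [-0.0006, 0.0001, 0.0347] wz None rows>= 0.6946260872001289 w 0.0241 F [-0.  -0.2 -1.5]
```

View pics/sc28a.png

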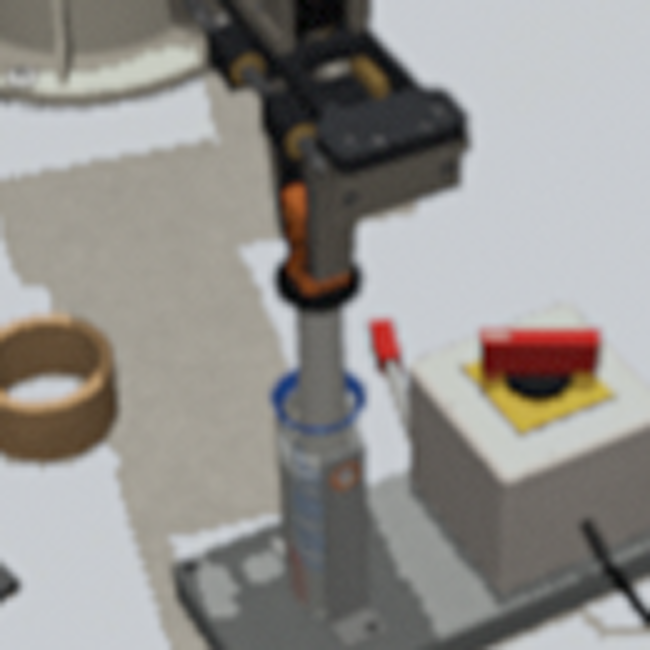

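Rod is inside the bore, no contact force. Push down slowly.

Request:
carry_out:
  motion:
    - {"x":-0.0003,"y":0,"z":0.005,"wx":0,"wy":0,"wz":0,"claw":1}
    - {"x":-0.0003,"y":0,"z":0.01,"wx":0,"wy":0,"wz":0,"claw":1}
    - {"x":-0.0003,"y":0,"z":0.015,"wx":0,"wy":0,"wz":0,"claw":1}
    - {"x":-0.0003,"y":0,"z":0.02,"wx":0,"wy":0,"wz":0,"claw":1}

```text
time: 25.8
tcp_pos: [0.6247, -0.1087, 0.2202]
tool_rot: [2.222, 2.216, 0.003]
force: [-2.3, -1.4, 10.1]
grip_width: 0.0238
```

Request:
carry_out:
  motion:
    - {"x":0,"y":0,"z":0.004,"wx":0,"wy":0,"wz":0,"claw":1}
    - {"x":0,"y":0,"z":0.008,"wx":0,"wy":0,"wz":0,"claw":1}
    - {"x":0,"y":0,"z":0.012,"wx":0,"wy":0,"wz":0,"claw":1}

```text
time: 26.1
tcp_pos: [0.6246, -0.1087, 0.2086]
tool_rot: [2.222, 2.216, 0.003]
force: [-2.5, 0.0, 12.1]
grip_width: 0.0235
```

Request:
carry_out:
  motion:
    - {"x":0,"y":0,"z":0.003,"wx":0,"wy":0,"wz":0,"claw":1}
    - {"x":0,"y":0,"z":0.005,"wx":0,"wy":0,"wz":0,"claw":1}
    - {"x":0,"y":0,"z":0.005,"wx":0,"wy":0,"wz":0,"claw":1}

```text
time: 26.4
tcp_pos: [0.6241, -0.1085, 0.2031]
tool_rot: [2.223, 2.217, 0.002]
force: [-2.6, 0.5, 8.9]
grip_width: 0.0237
```

Request:
carry_out:
  motion:
    - {"x":0,"y":0,"z":0.003,"wx":0,"wy":0,"wz":0,"claw":1}
    - {"x":0,"y":0,"z":0.003,"wx":0,"wy":0,"wz":0,"claw":1}

```text
time: 26.6
tcp_pos: [0.6252, -0.1087, 0.2022]
tool_rot: [2.221, 2.215, 0.004]
force: [-3.5, 0.3, 22.6]
grip_width: 0.0242
```

Request:
carry_out:
  motion:
    - {"x":0,"y":0,"z":0.002,"wx":0,"wy":0,"wz":0,"claw":1}
    - {"x":0,"y":0,"z":0.004,"wx":0,"wy":0,"wz":0,"claw":1}
    - {"x":0,"y":0,"z":0.004,"wx":0,"wy":0,"wz":0,"claw":1}
    - {"x":0,"y":0,"z":0.004,"wx":0,"wy":0,"wz":0,"claw":1}

```text
time: 27.0
tcp_pos: [0.6278, -0.1091, 0.2014]
tool_rot: [2.218, 2.212, 0.01]
force: [-3.1, 0.4, 37.2]
grip_width: 0.0243
```

```bash
python3 - <<'E'
from h import *
go((.6222,-.1088,.2015))
d=shot("scene","sc29.png");crop(d,220,350,130,260,5,"sc29a.png")
e=shot("side","si29.png");crop(e,260,380,60,200,5,"si29a.png")
E
```

```text
t 27.0 tcp [ 0.6278 -0.1091  0.2014] toolx yaw 1.568 tilt [ 0.011 -0.002 -1.   ] | shift [0.0003, -0.0056, -0.0001] wz None rows>= 0.11122790753927173 w 0.0243 F [-3.1  0.4 37.2]
```

View pics/sc29a.png

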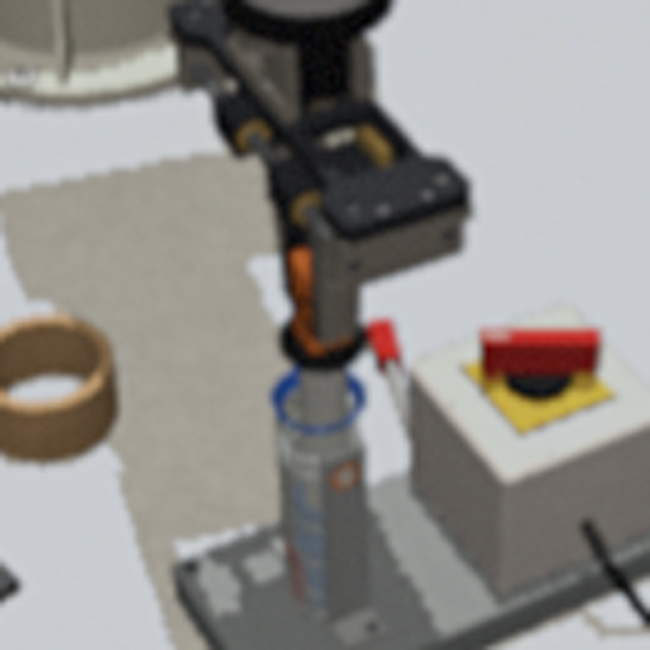

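View pics/si29a.png

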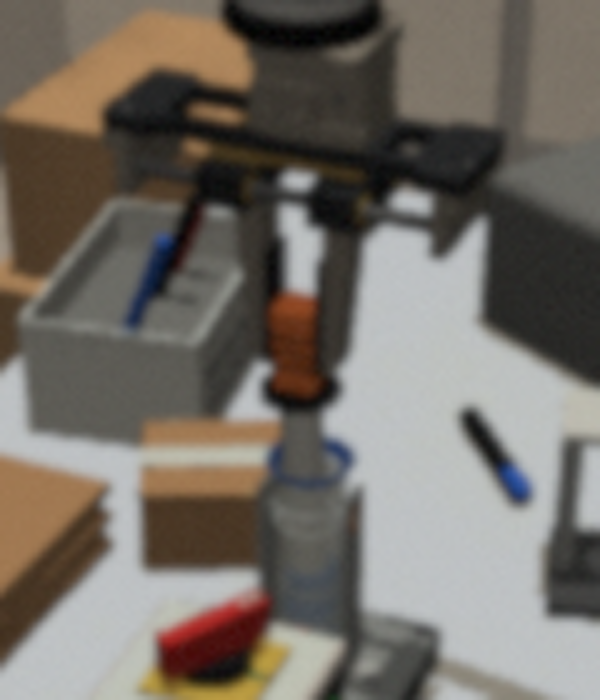

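Request:
carry_out:
  motion:
    - {"x":0,"y":0,"z":-0.008,"wx":0,"wy":0,"wz":0,"claw":1}
    - {"x":0,"y":0,"z":-0.02,"wx":0,"wy":0,"wz":0,"claw":1}
    - {"x":0,"y":0,"z":-0.05,"wx":0,"wy":0,"wz":0,"claw":1}
    - {"x":0,"y":0,"z":-0.08,"wx":0,"wy":0,"wz":0,"claw":1}
    - {"x":0,"y":0,"z":-0.112,"wx":0,"wy":0,"wz":0,"claw":1}

```text
time: 27.6
tcp_pos: [0.623, -0.1082, 0.3069]
tool_rot: [-2.224, -2.218, 0.001]
force: [1.1, -0.1, -2.1]
grip_width: 0.0237
```

Request:
carry_out:
  motion:
    - {"x":0,"y":0,"z":0,"wx":0,"wy":0,"wz":0,"claw":1}
    - {"x":0,"y":0,"z":0,"wx":0,"wy":0,"wz":0,"claw":1}
    - {"x":0,"y":0,"z":0,"wx":0,"wy":0,"wz":0,"claw":1}

```text
time: 27.9
tcp_pos: [0.6226, -0.1081, 0.3045]
tool_rot: [-2.223, -2.217, 0.002]
force: [0.8, 0.2, -2.4]
grip_width: 0.0237
```

```bash
python3 - <<'E'
from h import *
go((.4905,-.302,.304));s=robot.sense();M=T(s)
w=shot("wrist","w30.png");crop(w,220,420,100,300,4,"w30a.png")
d=shot("scene","sc30.png");crop(d,220,350,130,260,5,"sc30a.png")
tip=(M@np.array([0,0,.0995,1]))[:3];print(tip,(proj(w,tip)-[220,100])*4,(proj(d,tip)-[220,130])*5)
print('can top proj floor',(proj(w,[(.6222,-.1085,.102),(.6222,-.1085,.132)])-[220,100])*4)
E
```

```text
t 27.9 tcp [ 0.6226 -0.1081  0.3045] toolx yaw 1.568 tilt [-0.002  0.    -1.   ] | shift [-0.1943, -0.1315, 0.0007] wz None rows>= 4.692147095005463 w 0.0237 F [ 0.8  0.2 -2.4]
[ 0.6223499  -0.10806888  0.20495124] [[392.82139565 377.15176333]] [[320.27833477 347.56788515]]
can top proj floor [[393.05639104 285.33381476]
 [392.84052739 307.60556862]]
```

View pics/w30a.png

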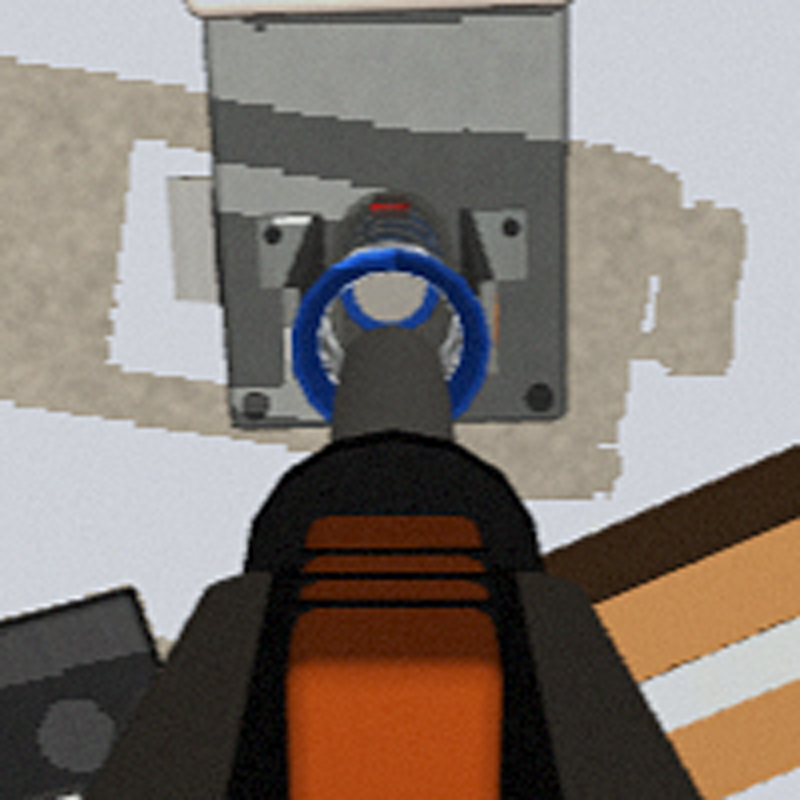

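View pics/sc30a.png

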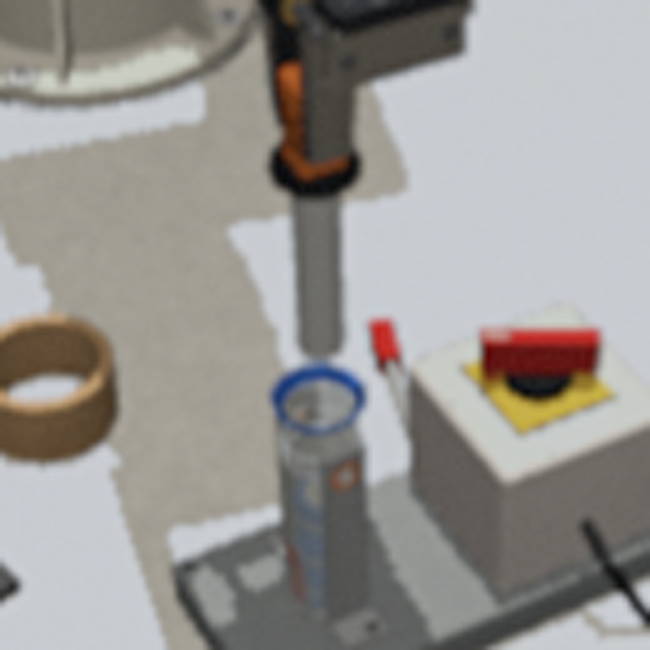

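Request:
carry_out:
  motion:
    - {"x":-0.04,"y":-0.027,"z":0.0,"wx":0,"wy":0,"wz":0,"claw":1}
    - {"x":-0.08,"y":-0.054,"z":0,"wx":0,"wy":0,"wz":0,"claw":1}
    - {"x":-0.12,"y":-0.081,"z":0,"wx":0,"wy":0,"wz":0,"claw":1}
    - {"x":-0.16,"y":-0.109,"z":0,"wx":0,"wy":0,"wz":0,"claw":1}
    - {"x":-0.194,"y":-0.1322,"z":0,"wx":0,"wy":0,"wz":0,"claw":1}

```text
time: 28.5
tcp_pos: [0.4886, -0.3033, 0.3051]
tool_rot: [-2.224, -2.217, 0.001]
force: [0.6, 0.2, -1.4]
grip_width: 0.0236
```

Request:
carry_out:
  motion:
    - {"x":0,"y":0,"z":0.03,"wx":0,"wy":0,"wz":0,"claw":1}
    - {"x":0,"y":0,"z":0.05,"wx":0,"wy":0,"wz":0,"claw":1}
    - {"x":0,"y":0,"z":0.05,"wx":0,"wy":0,"wz":0,"claw":1}
    - {"x":0,"y":0,"z":0.05,"wx":0,"wy":0,"wz":0,"claw":1}

```text
time: 28.9
tcp_pos: [0.4904, -0.3017, 0.2558]
tool_rot: [-2.224, -2.217, 0.001]
force: [0.2, 0.3, -1.0]
grip_width: 0.0237
```

```bash
python3 - <<'E'
from h import *
go((.490,-.3018,.116));s=robot.sense();M=T(s)
w=shot("wrist","w31.png");crop(w,220,420,100,300,4,"w31a.png")
d=shot("scene","sc31.png");crop(d,140,260,130,260,5,"sc31a.png")
e=shot("side","si31.png");crop(e,340,440,60,200,5,"si31a.png")
tip=(M@np.array([0,0,.0995,1]))[:3];print(tip,(proj(w,tip)-[220,100])*4,(proj(d,tip)-[140,130])*5,(proj(e,tip)-[340,60])*5)
E
```

```text
t 28.9 tcp [ 0.4904 -0.3017  0.2558] toolx yaw 1.568 tilt [-0.001  0.001 -1.   ] | shift [-0.0002, -0.0002, 0.1398] wz None rows>= 2.7957805899240875 w 0.0237 F [ 0.2  0.3 -1. ]
[ 0.49030041 -0.3016041   0.15628844] [[392.82104503 377.15150128]] [[266.3185972  384.18353056]] [[239.08094596 365.13395093]]
```

View pics/w31a.png

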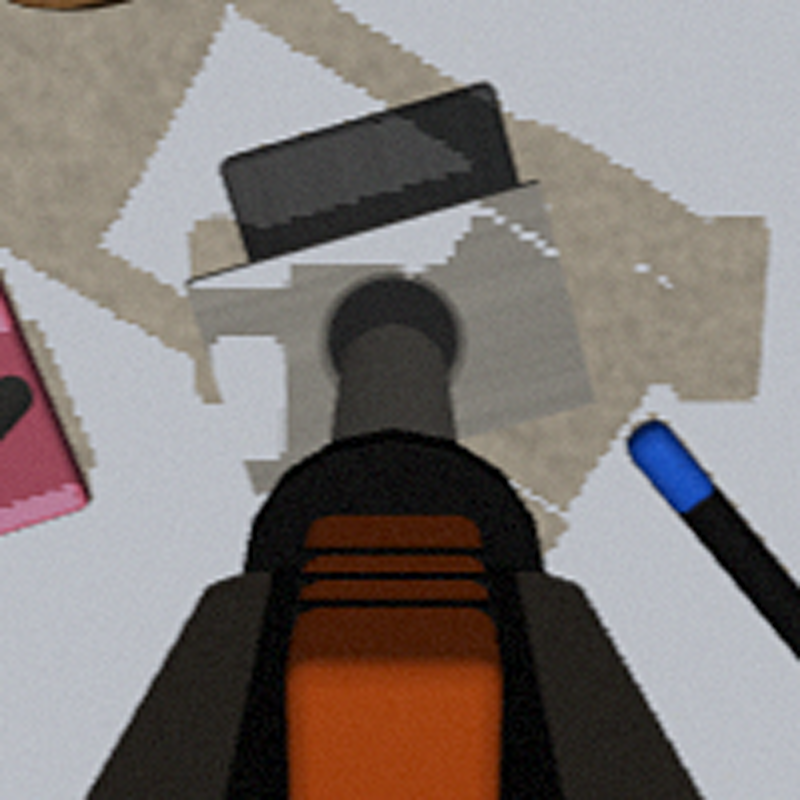

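View pics/sc31a.png

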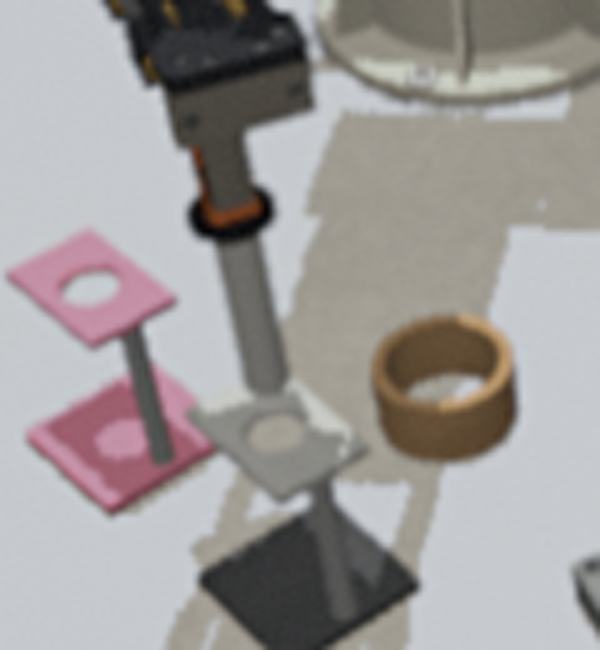

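View pics/si31a.png

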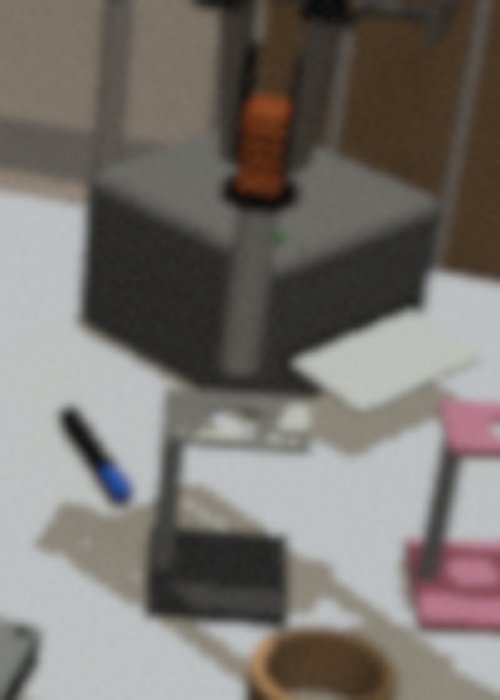

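Request:
carry_out:
  motion:
    - {"x":0,"y":0.0003,"z":0.025,"wx":0,"wy":0,"wz":0,"claw":1}
    - {"x":0,"y":0.0003,"z":0.05,"wx":0,"wy":0,"wz":0,"claw":1}
    - {"x":0,"y":0.0003,"z":0.05,"wx":0,"wy":0,"wz":0,"claw":1}

```text
time: 29.35
tcp_pos: [0.4897, -0.3008, 0.204]
tool_rot: [-2.221, -2.216, 0.001]
force: [0.6, 0.0, -2.7]
grip_width: 0.0235
```

Request:
carry_out:
  motion:
    - {"x":0,"y":0,"z":0.03,"wx":0,"wy":0,"wz":0,"claw":1}
    - {"x":0,"y":0,"z":0.06,"wx":0,"wy":0,"wz":0,"claw":1}
    - {"x":0,"y":0,"z":0.08,"wx":0,"wy":0,"wz":0,"claw":1}
    - {"x":0,"y":0,"z":0.085,"wx":0,"wy":0,"wz":0,"claw":1}
    - {"x":0,"y":0,"z":0.0885,"wx":0,"wy":0,"wz":0,"claw":1}

```text
time: 29.85
tcp_pos: [0.4918, -0.3023, 0.1187]
tool_rot: [2.224, 2.218, 0.0]
force: [-0.3, -0.3, -2.2]
grip_width: 0.0237
```

Request:
carry_out:
  motion:
    - {"x":0,"y":0,"z":0.0,"wx":0,"wy":0,"wz":0,"claw":1}
    - {"x":0,"y":0,"z":0.0,"wx":0,"wy":0,"wz":0,"claw":1}

```text
time: 30.05
tcp_pos: [0.4918, -0.3024, 0.1191]
tool_rot: [2.223, 2.217, 0.001]
force: [0.5, 0.7, -1.6]
grip_width: 0.0237
```

```bash
python3 - <<'E'
from h import *
go((.490,-.3018,.116))
d=shot("scene","sc32.png");crop(d,140,260,130,260,5,"sc32a.png")
E
```

```text
t 30.05 tcp [ 0.4918 -0.3024  0.1191] toolx yaw 1.568 tilt [ 0.002 -0.001 -1.   ] | shift [0.0006, -0.0018, 0.0031] wz None rows>= 0.07210436381131079 w 0.0237 F [ 0.5  0.7 -1.6]
```

View pics/sc32a.png

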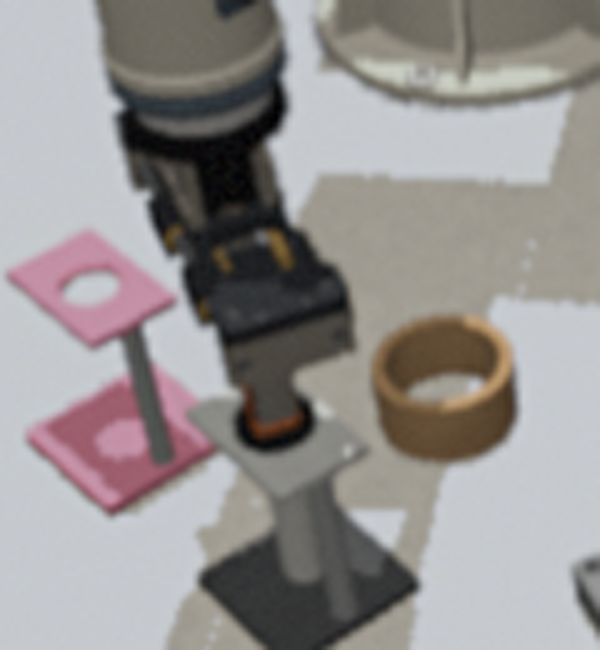

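Rod in the hole, about 3 mm up. Lower the last bit and release.

Request:
carry_out:
  motion:
    - {"x":0,"y":0,"z":0.003,"wx":0,"wy":0,"wz":0,"claw":1}
    - {"x":0,"y":0,"z":0.003,"wx":0,"wy":0,"wz":0,"claw":1}
    - {"x":0,"y":0,"z":0.003,"wx":0,"wy":0,"wz":0,"claw":0.5}
    - {"x":0,"y":0,"z":0.003,"wx":0,"wy":0,"wz":0,"claw":0.4}
    - {"x":0,"y":0,"z":0.003,"wx":0,"wy":0,"wz":0,"claw":0.3}

```text
time: 30.6
tcp_pos: [0.4908, -0.3019, 0.1146]
tool_rot: [-2.225, -2.218, 0.0]
force: [0.5, -0.0, 0.5]
grip_width: 0.0458
```

Request:
carry_out:
  motion:
    - {"x":0,"y":0,"z":0,"wx":0,"wy":0,"wz":0,"claw":0.3}
    - {"x":0,"y":0,"z":-0.03,"wx":0,"wy":0,"wz":0,"claw":0.3}
    - {"x":0,"y":0,"z":-0.07,"wx":0,"wy":0,"wz":0,"claw":0.3}
    - {"x":0,"y":0,"z":-0.12,"wx":0,"wy":0,"wz":0,"claw":0.3}
    - {"x":0,"y":0,"z":-0.16,"wx":0,"wy":0,"wz":0,"claw":0.3}

```text
time: 31.1
tcp_pos: [0.4911, -0.302, 0.2772]
tool_rot: [2.224, 2.217, 0.0]
force: [1.4, -0.4, -0.7]
grip_width: 0.0644
```

```bash
python3 - <<'E'
from h import *
d=shot("scene","sc33.png");crop(d,140,260,130,260,5,"sc33a.png")
e=shot("side","si33.png");crop(e,280,440,100,260,4,"si33a.png")
for uv in [(366,244),(342,233)]: print(atz(e,uv,.008))
go((.44,.019,.2))
E
```

```text
[0.44128844 0.01824933 0.008     ]
[0.51289626 0.00489727 0.008     ]
t 31.2 tcp [ 0.4936 -0.3036  0.2808] toolx yaw 1.568 tilt [ 0.008 -0.005 -1.   ] | shift [0.3228, -0.0552, 0.0788] wz None rows>= 6.736865369744643 w 0.0644 F [-0.2 -0.2  0.2]
```

View pics/sc33a.png

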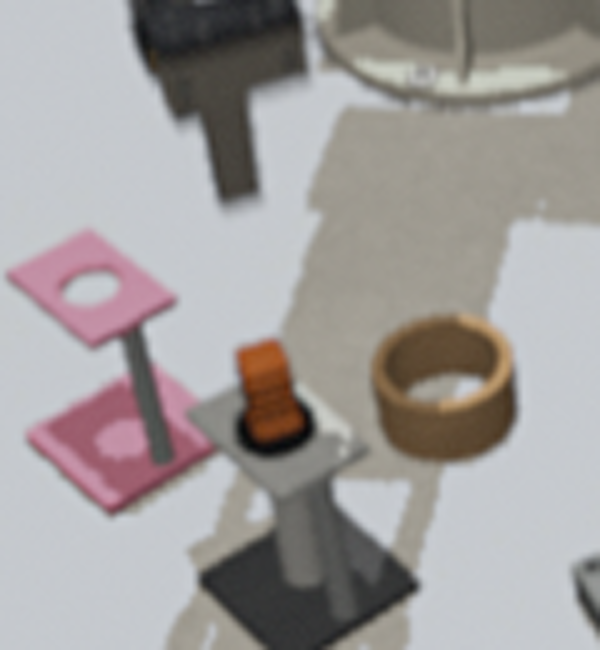

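View pics/si33a.png

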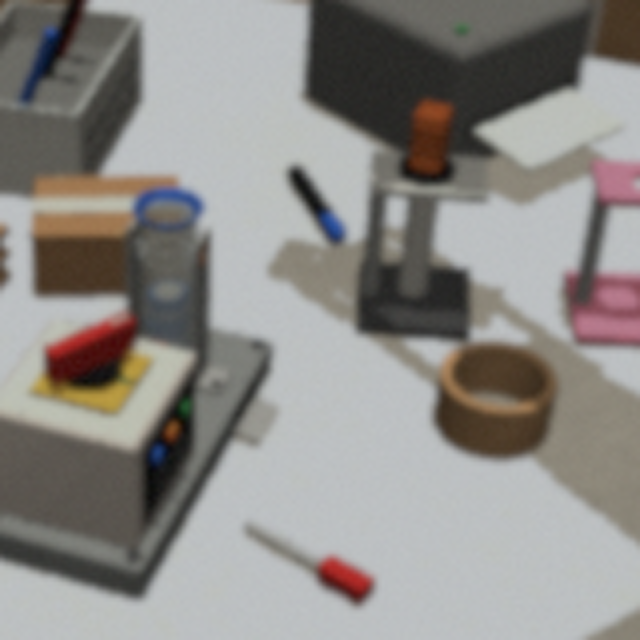

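Request:
carry_out:
  motion:
    - {"x":0.04,"y":-0.007,"z":0,"wx":0,"wy":0,"wz":-0.14,"claw":0.3}
    - {"x":0.08,"y":-0.014,"z":0.01,"wx":0,"wy":0,"wz":-0.28,"claw":0.3}
    - {"x":0.12,"y":-0.021,"z":0.02,"wx":0,"wy":0,"wz":-0.42,"claw":0.3}
    - {"x":0.16,"y":-0.028,"z":0.03,"wx":0,"wy":0,"wz":-0.56,"claw":0.3}
    - {"x":0.2,"y":-0.035,"z":0.04,"wx":0,"wy":0,"wz":-0.7,"claw":0.3}

```text
time: 31.7
tcp_pos: [0.4555, -0.1003, 0.2334]
tool_rot: [-1.321, -2.849, 0.0]
force: [1.1, -0.6, 0.2]
grip_width: 0.0643
```

```bash
python3 - <<'E'
from h import *
go((.4405,.0185,.13),2.845)
E
```

```text
t 31.7 tcp [ 0.4555 -0.1003  0.2334] toolx yaw 2.273 tilt [-0.001  0.    -1.   ] | shift [0.1003, 0.0654, 0.1034] wz -0.5718575921154834 rows>= 3.164093135866587 w 0.0643 F [ 1.1 -0.6  0.2]
```

Request:
carry_out:
  motion:
    - {"x":0.03,"y":0.02,"z":0.03,"wx":0,"wy":0,"wz":-0.14,"claw":0.3}
    - {"x":0.06,"y":0.04,"z":0.06,"wx":0,"wy":0,"wz":-0.28,"claw":0.3}
    - {"x":0.1,"y":0.065,"z":0.09,"wx":0,"wy":0,"wz":-0.42,"claw":0.3}
    - {"x":0.1,"y":0.065,"z":0.1,"wx":0,"wy":0,"wz":-0.56,"claw":0.3}
    - {"x":0.1,"y":0.065,"z":0.1,"wx":0,"wy":0,"wz":-0.575,"claw":0.3}

```text
time: 32.2
tcp_pos: [0.4398, 0.0177, 0.1323]
tool_rot: [-0.459, -3.103, 0.001]
force: [0.3, 1.2, 1.1]
grip_width: 0.0646
```

Request:
carry_out:
  motion:
    - {"x":0,"y":0,"z":0,"wx":0,"wy":0,"wz":0,"claw":0.3}
    - {"x":0,"y":0,"z":0,"wx":0,"wy":0,"wz":0,"claw":0.3}

```text
time: 32.4
tcp_pos: [0.4429, 0.0159, 0.1353]
tool_rot: [0.474, 3.104, 0.0]
force: [0.5, -0.3, 0.8]
grip_width: 0.0641
```

```bash
python3 - <<'E'
from h import *
w=shot("wrist","w34.png");go((.4405,.0185,.0),2.845)
print(robot.sense()['q'])
E
```

```text
t 32.45 tcp [0.443  0.0158 0.1354] toolx yaw 2.839 tilt [ 0.001 -0.    -1.   ] | shift [0.0033, 0.0018, 0.1354] wz -0.005984599198077589 rows>= 2.708951953359934 w 0.0645 F [-1.4 -1.2 -0.4]
[ 3.24424881e-02  1.30408621e-01  2.05892812e+00 -1.27711914e-04
  9.50778418e-01 -1.23570273e+00]
```

View pics/w34.png

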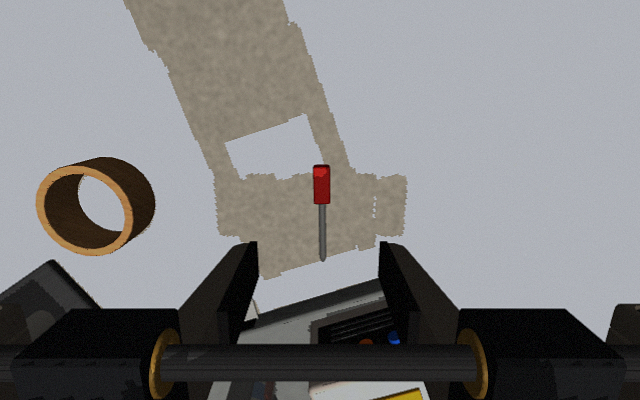

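```bash
python3 - <<'E'
from h import *
w=load("w34.png");crop(w,270,370,150,275,6,"w34a.png")
E
```

```text
(no output)
```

View pics/w34a.png

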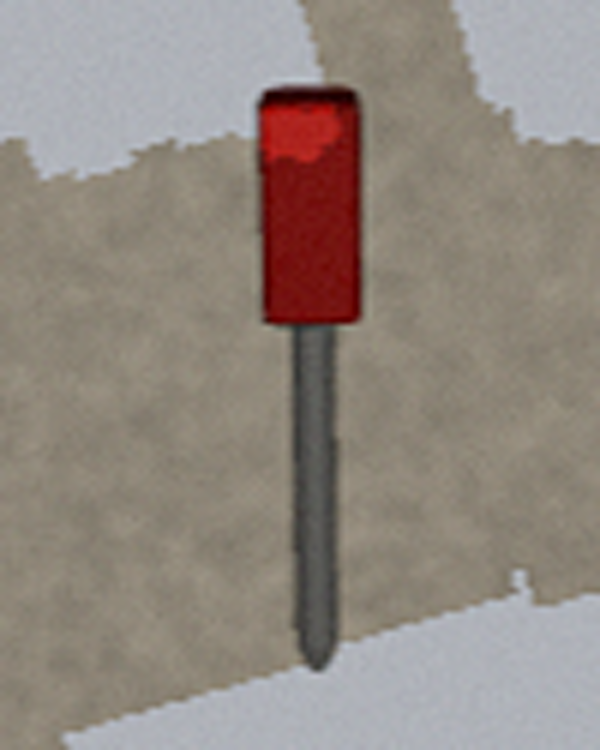

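```bash
python3 - <<'E'
from h import *
w=load("w34.png")
f=lambda u,v,z:atz(w,(270+u/6,150+v/6),z)
a=f(311.8,212,.016);b=f(313.5,325,.008);c=f(317,668,.0085)
print(a,b,c,np.arctan2(c[1]-b[1],c[0]-b[0]),np.arctan2(c[1]-a[1],c[0]-a[0]),np.linalg.norm(c-b))
y=np.arctan2(c[1]-a[1],c[0]-a[0]);go((a[0],a[1],0.0),y+np.pi)
E
```

```text
[0.44040317 0.01999997 0.016     ] [0.4604355  0.01419606 0.008     ] [ 0.51889848 -0.0032322   0.0085    ] -0.2897198386026567 -0.28775448600328657 0.06100748873557748
t 32.45 tcp [0.443  0.0158 0.1354] toolx yaw 2.839 tilt [ 0.001 -0.    -1.   ] | shift [0.0039, 0.0032, 0.1354] wz -0.01482276678458394 rows>= 2.709743826845653 w 0.0645 F [-1.4 -1.2 -0.4]
```

Request:
carry_out:
  motion:
    - {"x":0.0055,"y":0.003,"z":0.045,"wx":0,"wy":0,"wz":-0.014,"claw":0.4}
    - {"x":0.0055,"y":0.003,"z":0.09,"wx":0,"wy":0,"wz":-0.014,"claw":0.4}
    - {"x":0.0055,"y":0.003,"z":0.125,"wx":0,"wy":0,"wz":-0.014,"claw":0.4}
    - {"x":0.0055,"y":0.003,"z":0.135,"wx":0,"wy":0,"wz":-0.014,"claw":0.4}
    - {"x":0.0055,"y":0.003,"z":0.135,"wx":0,"wy":0,"wz":-0.014,"claw":0.4}

```text
time: 32.95
tcp_pos: [0.4374, 0.0206, -0.0008]
tool_rot: [-0.449, -3.107, 0.001]
force: [0.0, -0.2, 0.4]
grip_width: 0.055
```

```bash
python3 - <<'E'
from h import *
w=shot("wrist","w35.png");go((.4403,.0197,-.017),-.288+np.pi);crop(w,220,420,190,310,4,"w35a.png")
E
```

```text
t 33.0 tcp [4.384e-01 2.070e-02 3.000e-04] toolx yaw 2.855 tilt [ 0. -0. -1.] | shift [-0.0021, -0.0004, 0.0173] wz 0.001636862884338175 rows>= 0.3479024128432415 w 0.0549 F [-0.3  0.   0.9]
```

View pics/w35a.png

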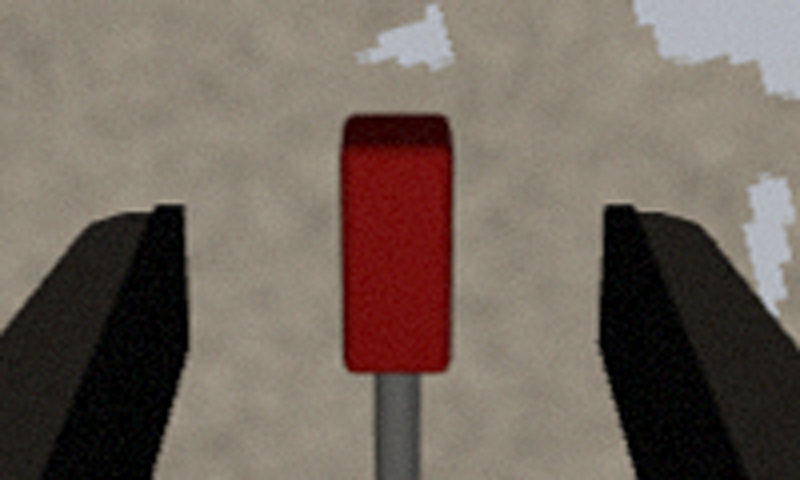

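Request:
carry_out:
  motion:
    - {"x":0,"y":0.0003,"z":0.008,"wx":0,"wy":0,"wz":0,"claw":0.45}
    - {"x":0,"y":0.0003,"z":0.014,"wx":0,"wy":0,"wz":0,"claw":0.45}
    - {"x":0,"y":0.0003,"z":0.0165,"wx":0,"wy":0,"wz":0,"claw":0.45}
    - {"x":0,"y":0.0003,"z":0.0165,"wx":0,"wy":0,"wz":0,"claw":0.5}

```text
time: 33.4
tcp_pos: [0.4379, 0.0214, -0.0168]
tool_rot: [0.446, 3.11, 0.0]
force: [-0.2, 0.1, -0.2]
grip_width: 0.0465
```

Request:
carry_out:
  motion:
    - {"x":0,"y":0,"z":0,"wx":0,"wy":0,"wz":0,"claw":0.7}
    - {"x":0,"y":0,"z":0,"wx":0,"wy":0,"wz":0,"claw":1}
    - {"x":0,"y":0,"z":0,"wx":0,"wy":0,"wz":0,"claw":1}
    - {"x":0,"y":0,"z":0,"wx":0,"wy":0,"wz":0,"claw":1}
    - {"x":0,"y":0,"z":0,"wx":0,"wy":0,"wz":0,"claw":1}

```text
time: 33.9
tcp_pos: [0.438, 0.0214, -0.0168]
tool_rot: [0.446, 3.11, 0.0]
force: [-0.6, -0.3, 1.7]
grip_width: 0.015
```

```bash
python3 - <<'E'
from h import *
w=shot("wrist","w36.png");go((.4403,.0197,-.017),-.288+np.pi);crop(w,220,420,190,310,4,"w36a.png")
E
```

```text
t 33.95 tcp [ 0.438   0.0214 -0.0168] toolx yaw 2.857 tilt [ 0. -0. -1.] | shift [-0.0027, -0.001, 0.0002] wz 0.003261483527343678 rows>= 0.05776873132839658 w 0.0152 F [-0.1  0.7  2.1]
```

View pics/w36a.png

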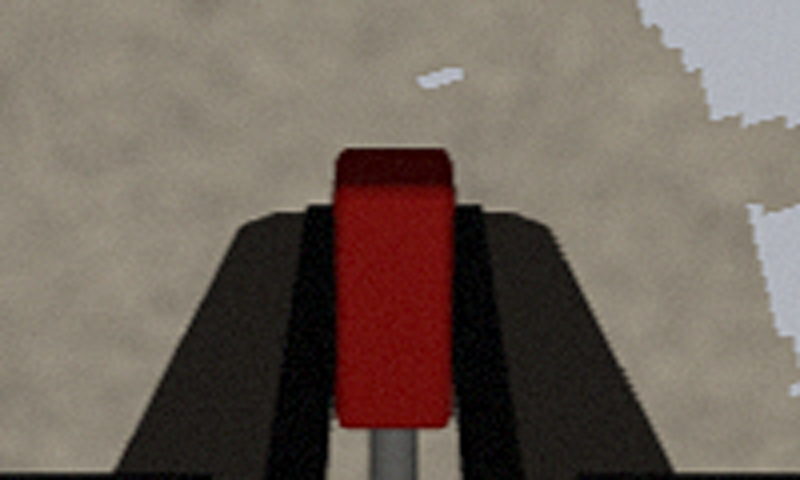

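Request:
carry_out:
  motion:
    - {"x":0,"y":0,"z":-0.02,"wx":0,"wy":0,"wz":0,"claw":1}
    - {"x":0,"y":0,"z":-0.06,"wx":0,"wy":0,"wz":0,"claw":1}
    - {"x":0,"y":0,"z":-0.1,"wx":0,"wy":0,"wz":-0.1,"claw":1}
    - {"x":0,"y":0,"z":-0.14,"wx":0,"wy":0,"wz":-0.2,"claw":1}
    - {"x":0,"y":0,"z":-0.16,"wx":0,"wy":0,"wz":-0.3146,"claw":1}

```text
time: 34.45
tcp_pos: [0.4391, 0.0214, 0.1462]
tool_rot: [-0.053, 3.137, 0.0]
force: [-0.1, -0.1, -1.5]
grip_width: 0.0151
```

Request:
carry_out:
  motion:
    - {"x":0,"y":0,"z":0,"wx":0,"wy":0,"wz":0,"claw":1}
    - {"x":0,"y":0,"z":0,"wx":0,"wy":0,"wz":0,"claw":1}

```text
time: 34.65
tcp_pos: [0.4377, 0.0214, 0.1428]
tool_rot: [-0.043, 3.141, 0.0]
force: [-0.6, 0.2, -1.7]
grip_width: 0.0153
```

```bash
python3 - <<'E'
from h import *
go((.4865,-.1125,.1152),np.pi+.03)
e=shot("side","si37.png");crop(e,280,420,120,260,5,"si37a.png")
s=robot.sense();M=T(s)
P=[(M@np.array([x,0,-.0248,1]))[:3] for x in (.0153,-.0027,-.0207,-.0837)];print(P,(proj(e,P)-[280,120])*5)
E
```

```text
t 34.65 tcp [0.4377 0.0214 0.1428] toolx yaw -3.114 tilt [ 0.  0. -1.] | shift [-0.0452, -0.1352, 0.0276] wz -6.2859076882671 rows>= 2.903236743265689 w 0.0153 F [-0.6  0.2 -1.7]
[array([0.42175604, 0.02092663, 0.16692344]), array([0.43974929, 0.02141874, 0.16689778]), array([0.45774255, 0.02191084, 0.16687212]), array([0.52071893, 0.02363321, 0.16678232])] [[493.42760619 393.89632565]
 [455.77955804 384.82514433]
 [418.55149393 375.85645757]
 [291.49110853 345.25580717]]
```

View pics/si37a.png

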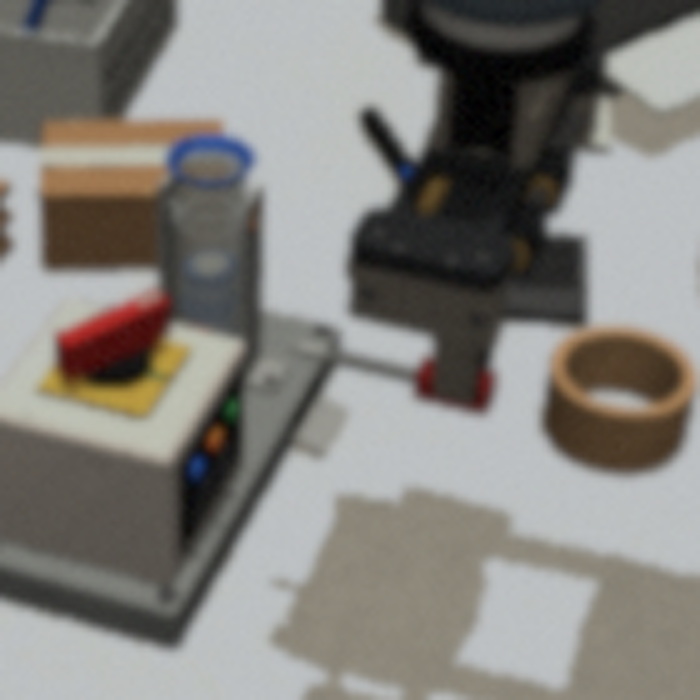

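Request:
carry_out:
  motion:
    - {"x":-0.01,"y":-0.04,"z":0,"wx":0,"wy":0,"wz":-0.002,"claw":1}
    - {"x":-0.02,"y":-0.08,"z":0.01,"wx":0,"wy":0,"wz":-0.002,"claw":1}
    - {"x":-0.035,"y":-0.12,"z":0.02,"wx":0,"wy":0,"wz":-0.002,"claw":1}
    - {"x":-0.0452,"y":-0.1352,"z":0.0276,"wx":0,"wy":0,"wz":-0.002,"claw":1}
    - {"x":-0.0452,"y":-0.1352,"z":0.0276,"wx":0,"wy":0,"wz":-0.002,"claw":1}

```text
time: 35.2
tcp_pos: [0.4864, -0.114, 0.1127]
tool_rot: [0.043, -3.137, -0.001]
force: [-0.3, -0.5, -1.0]
grip_width: 0.0153
```

Request:
carry_out:
  motion:
    - {"x":0,"y":0,"z":0,"wx":0,"wy":0,"wz":0,"claw":1}
    - {"x":0,"y":0,"z":0,"wx":0,"wy":0,"wz":0,"claw":1}

```text
time: 35.4
tcp_pos: [0.486, -0.1115, 0.1149]
tool_rot: [0.05, -3.139, -0.001]
force: [-0.0, 0.3, -0.3]
grip_width: 0.0155
```

```bash
python3 - <<'E'
from h import *
go((.4965,-.1123,.1152))
w=shot("wrist","w38.png")
e=shot("side","si38.png");crop(e,280,400,110,230,6,"si38a.png")
d=shot("scene","sc38.png");crop(d,220,340,140,260,6,"sc38a.png")
s=robot.sense();M=T(s)
P=[(M@np.array([x,0,-.0248,1]))[:3] for x in (-.0027,-.0837)]+[(.5952,-.1093,.14),(.6222,-.1085,.172),(.6222,-.1085,.14)]
print(np.round(P,4));print(proj(w,P).round(1));print(((proj(e,P)-[280,110])*6).round(0));print(((proj(d,P)-[220,140])*6).round(0))
E
```

```text
t 35.4 tcp [ 0.486  -0.1115  0.1149] toolx yaw -3.11 tilt [-0.002  0.001 -1.   ] | shift [-0.0104, -0.0012, -0.0003] wz None rows>= 0.209811725488287 w 0.0155 F [-0.   0.3 -0.3]
[[ 0.4895 -0.1115  0.1405]
 [ 0.5705 -0.1088  0.1405]
 [ 0.5952 -0.1093  0.14  ]
 [ 0.6222 -0.1085  0.172 ]
 [ 0.6222 -0.1085  0.14  ]]
[[318.9 262.4]
 [319.  383.2]
 [317.  414.4]
 [316.8 501.1]
 [316.9 446.9]]
[[526. 367.]
 [353. 329.]
 [303. 317.]
 [248. 245.]
 [248. 305.]]
[[251. 291.]
 [334. 397.]
 [358. 433.]
 [385. 417.]
 [387. 472.]]
```

View pics/w38.png

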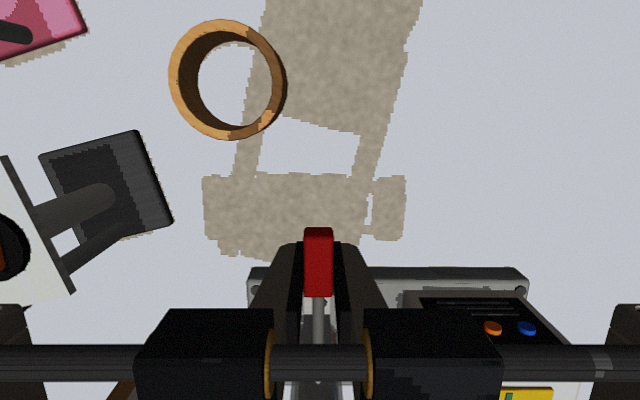

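View pics/si38a.png

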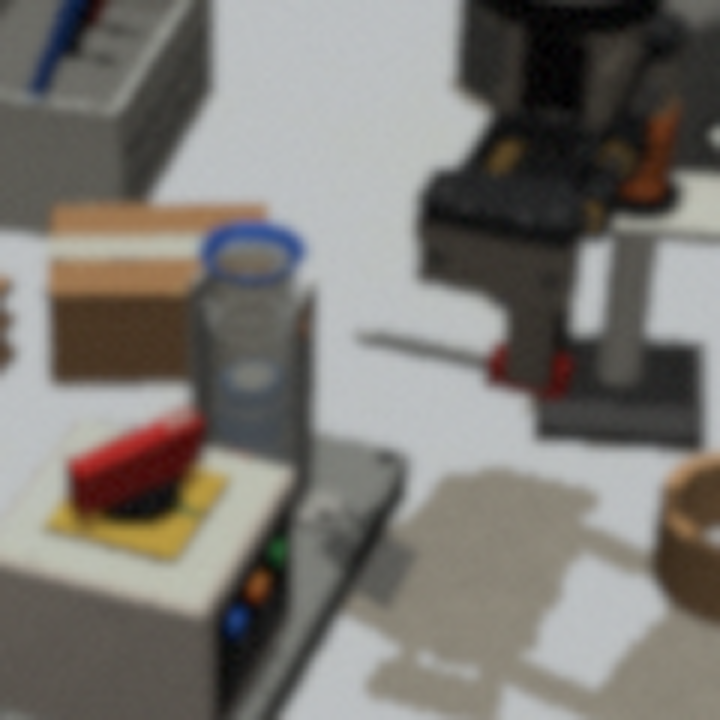

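View pics/sc38a.png

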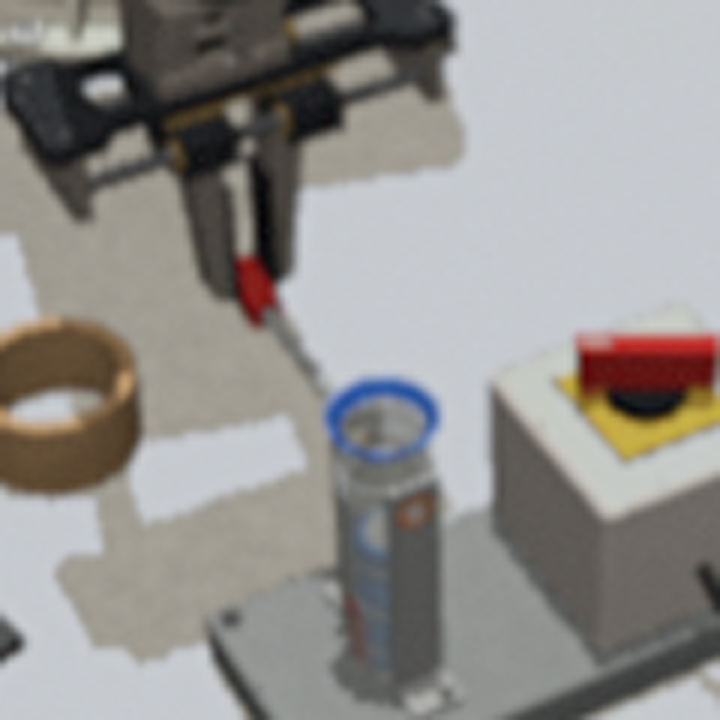

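Request:
carry_out:
  motion:
    - {"x":-0.008,"y":0,"z":0,"wx":0,"wy":0,"wz":0,"claw":1}
    - {"x":-0.016,"y":0,"z":0,"wx":0,"wy":0,"wz":0,"claw":1}
    - {"x":-0.02,"y":0,"z":0,"wx":0,"wy":0,"wz":0,"claw":1}
    - {"x":-0.02,"y":0,"z":0,"wx":0,"wy":0,"wz":0,"claw":1}
    - {"x":-0.02,"y":0,"z":0,"wx":0,"wy":0,"wz":0,"claw":1}

```text
time: 36.05
tcp_pos: [0.507, -0.1117, 0.1154]
tool_rot: [0.05, -3.141, -0.0]
force: [0.2, -0.6, 0.1]
grip_width: 0.0154
```

```bash
python3 - <<'E'
from h import *
s=robot.sense();M=T(s)
go((.5065,-.1120,.1152))
print("line y",-.1085-.03*(.6222-s['tcp_pos'][0]))
e=shot("side","si39.png");crop(e,300,370,130,200,10,"si39a.png")
d=shot("scene","sc39.png");crop(d,250,320,180,250,10,"sc39a.png")
P=[(M@np.array([x,0,-.0248,1]))[:3] for x in (-.0027,-.0837)]+[(.5952,-.1093,.14),(.6222,-.1085,.172),(.6222,-.1085,.14)]
print(np.round(P,4));print(((proj(e,P)-[300,130])*10).round(0));print(((proj(d,P)-[250,180])*10).round(0))
E
```

```text
t 36.05 tcp [ 0.507  -0.1117  0.1154] toolx yaw -3.11 tilt [-0.  0. -1.] | shift [0.0005, -0.0003, 0.0002] wz None rows>= 0.012751418048627537 w 0.0154 F [ 0.2 -0.6  0.1]
line y -0.11195509346111693
[[ 0.5097 -0.1116  0.1402]
 [ 0.5907 -0.109   0.1401]
 [ 0.5952 -0.1093  0.14  ]
 [ 0.6222 -0.1085  0.172 ]
 [ 0.6222 -0.1085  0.14  ]]
[[605. 395.]
 [320. 332.]
 [305. 328.]
 [213. 209.]
 [213. 308.]]
[[150. 130.]
 [290. 311.]
 [296. 322.]
 [342. 294.]
 [346. 387.]]
```

View pics/si39a.png

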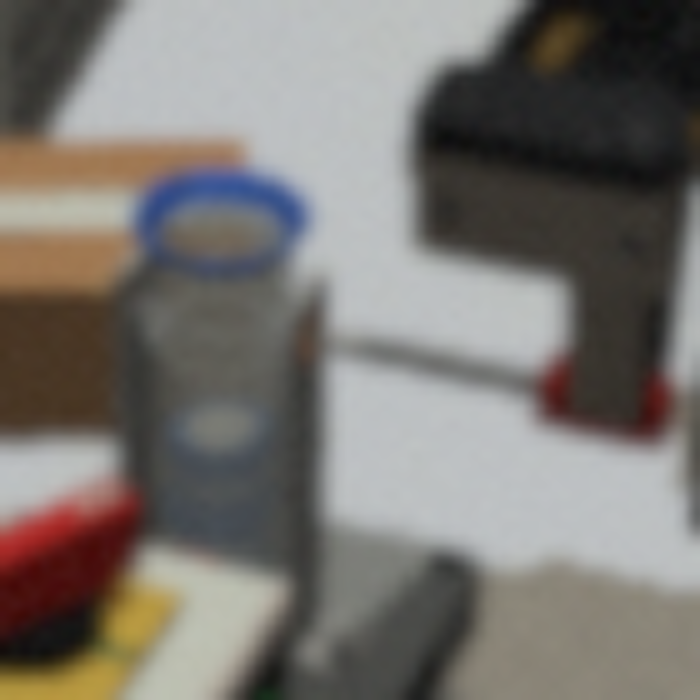

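View pics/sc39a.png

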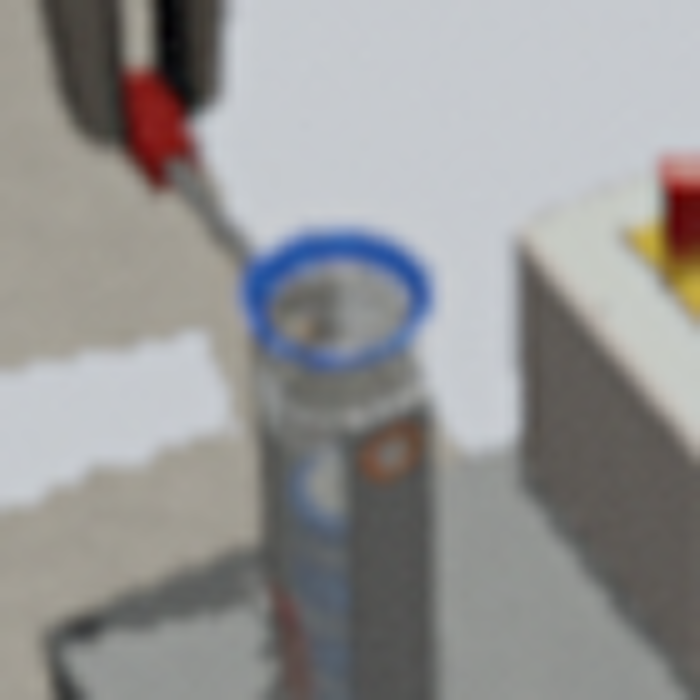

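Request:
carry_out:
  motion:
    - {"x":-0.004,"y":0,"z":0,"wx":0,"wy":0,"wz":0,"claw":1}
    - {"x":-0.008,"y":0,"z":0,"wx":0,"wy":0,"wz":0,"claw":1}
    - {"x":-0.01,"y":0,"z":0,"wx":0,"wy":0,"wz":0,"claw":1}
    - {"x":-0.01,"y":0,"z":0,"wx":0,"wy":0,"wz":0,"claw":1}

```text
time: 36.55
tcp_pos: [0.5175, -0.1115, 0.1155]
tool_rot: [-0.05, 3.141, -0.0]
force: [0.2, -0.3, -2.3]
grip_width: 0.0153
```

Request:
carry_out:
  motion:
    - {"x":-0.005,"y":0,"z":0,"wx":0,"wy":0,"wz":0,"claw":1}
    - {"x":-0.01,"y":0,"z":0,"wx":0,"wy":0,"wz":0,"claw":1}
    - {"x":-0.015,"y":0,"z":0,"wx":0,"wy":0,"wz":0,"claw":1}
    - {"x":-0.015,"y":0,"z":0,"wx":0,"wy":0,"wz":0,"claw":1}

```text
time: 36.95
tcp_pos: [0.533, -0.111, 0.1156]
tool_rot: [-0.05, 3.141, -0.0]
force: [0.4, 0.9, -0.8]
grip_width: 0.0151
```

Request:
carry_out:
  motion:
    - {"x":-0.005,"y":0,"z":0,"wx":0,"wy":0,"wz":0,"claw":1}
    - {"x":-0.01,"y":0,"z":0,"wx":0,"wy":0,"wz":0,"claw":1}
    - {"x":-0.015,"y":0,"z":0,"wx":0,"wy":0,"wz":0,"claw":1}
    - {"x":-0.015,"y":0,"z":0,"wx":0,"wy":0,"wz":0,"claw":1}

```text
time: 37.35
tcp_pos: [0.5479, -0.1105, 0.1156]
tool_rot: [-0.05, 3.141, -0.0]
force: [-1.3, 0.1, -0.5]
grip_width: 0.0154
```

```bash
python3 - <<'E'
from h import *
s=robot.sense();M=T(s)
go((.5745,-.1100,.1152))
e=shot("side","si40.png");crop(e,300,370,130,200,10,"si40a.png")
d=shot("scene","sc40.png");crop(d,250,320,180,250,10,"sc40a.png")
E
```

```text
t 37.35 tcp [ 0.5479 -0.1105  0.1156] toolx yaw -3.11 tilt [ 0.001 -0.    -1.   ] | shift [-0.0266, -0.0003, 0.0004] wz None rows>= 0.5325970496552599 w 0.0154 F [-1.3  0.1 -0.5]
```

View pics/si40a.png

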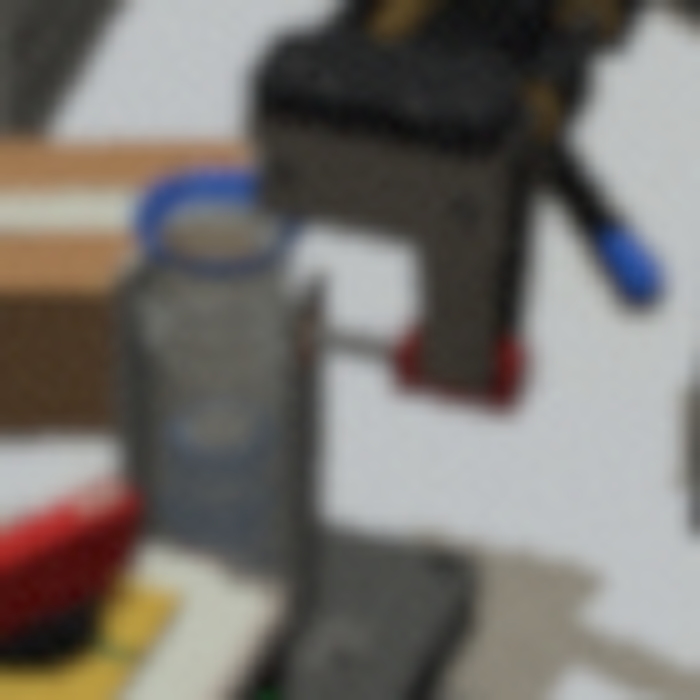

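View pics/sc40a.png

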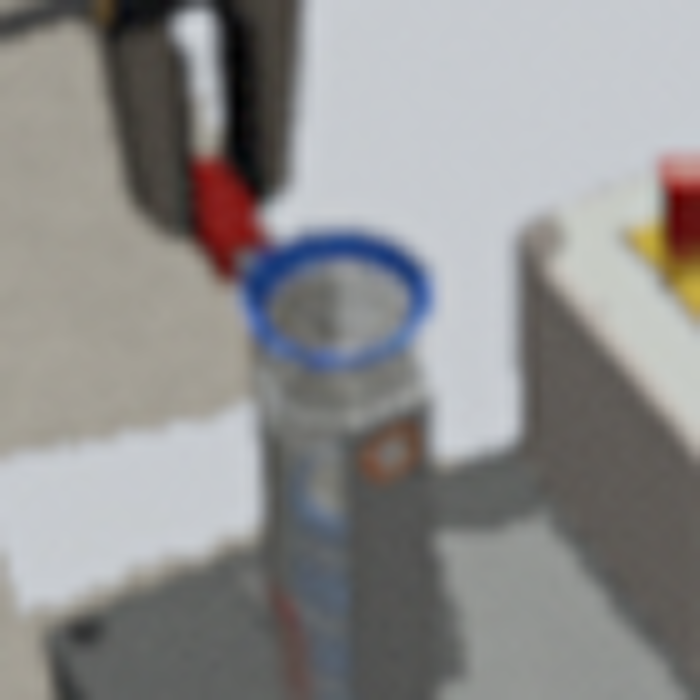

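Request:
carry_out:
  motion:
    - {"x":-0.005,"y":0,"z":0,"wx":0,"wy":0,"wz":0,"claw":1}
    - {"x":-0.01,"y":0,"z":0,"wx":0,"wy":0,"wz":0,"claw":1}
    - {"x":-0.015,"y":0,"z":0,"wx":0,"wy":0,"wz":0,"claw":1}
    - {"x":-0.015,"y":0,"z":0,"wx":0,"wy":0,"wz":0,"claw":1}

```text
time: 37.85
tcp_pos: [0.5629, -0.11, 0.1156]
tool_rot: [-0.05, 3.141, -0.0]
force: [-0.6, 0.4, -0.6]
grip_width: 0.0152
```

Request:
carry_out:
  motion:
    - {"x":-0.005,"y":0,"z":0,"wx":0,"wy":0,"wz":0,"claw":1}
    - {"x":-0.01,"y":0,"z":0,"wx":0,"wy":0,"wz":0,"claw":1}
    - {"x":-0.012,"y":0,"z":0,"wx":0,"wy":0,"wz":0,"claw":1}
    - {"x":-0.012,"y":0,"z":0,"wx":0,"wy":0,"wz":0,"claw":1}

```text
time: 38.25
tcp_pos: [0.573, -0.1096, 0.1152]
tool_rot: [0.05, -3.138, -0.0]
force: [-4.8, -0.9, 0.8]
grip_width: 0.0149
```

Request:
carry_out:
  motion:
    - {"x":-0.003,"y":0,"z":0,"wx":0,"wy":0,"wz":0,"claw":1}
    - {"x":-0.003,"y":0,"z":0,"wx":0,"wy":0,"wz":0,"claw":1}
    - {"x":-0.003,"y":0,"z":0,"wx":0,"wy":0,"wz":0,"claw":1}

```text
time: 38.55
tcp_pos: [0.5729, -0.1096, 0.1148]
tool_rot: [0.05, -3.133, -0.001]
force: [-14.0, -1.8, 6.9]
grip_width: 0.0152
```

```bash
python3 - <<'E'
from h import *
s=robot.sense();M=T(s)
go((.5745,-.1100,.1152))
e=shot("side","si41.png");crop(e,300,370,130,200,10,"si41a.png")
d=shot("scene","sc41.png");crop(d,250,320,180,250,10,"sc41a.png")
E
```

```text
t 38.55 tcp [ 0.5729 -0.1096  0.1148] toolx yaw -3.11 tilt [-0.008  0.    -1.   ] | shift [-0.0015, -0.0005, -0.0004] wz None rows>= 0.03351730793664929 w 0.0152 F [-14.   -1.8   6.9]
```

View pics/si41a.png

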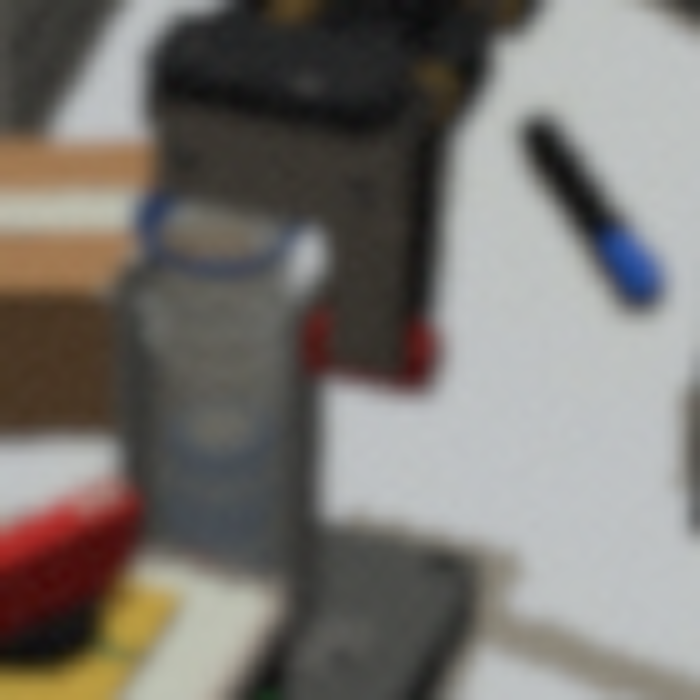

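View pics/sc41a.png

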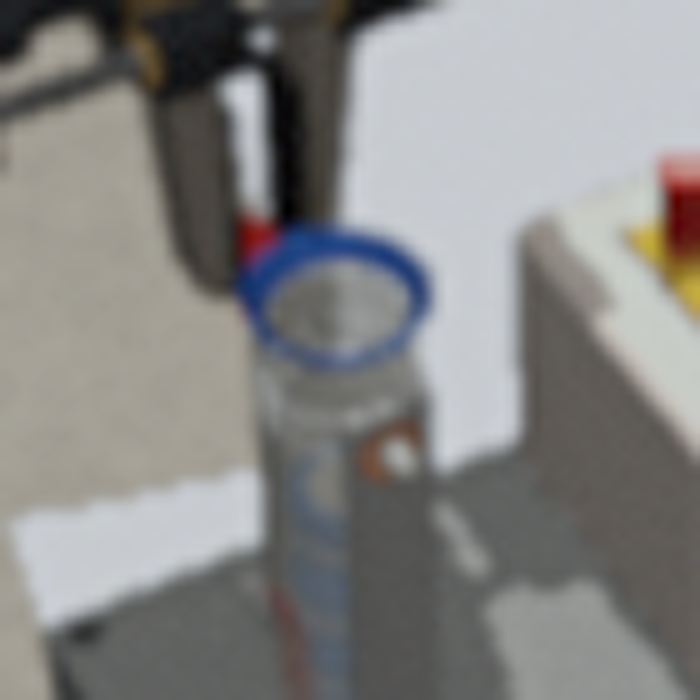

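Request:
carry_out:
  motion:
    - {"x":0.002,"y":0,"z":0,"wx":0,"wy":0,"wz":0,"claw":1}
    - {"x":0.002,"y":0,"z":0,"wx":0,"wy":0,"wz":0,"claw":0.6}
    - {"x":0.002,"y":0,"z":0,"wx":0,"wy":0,"wz":0,"claw":0.5}
    - {"x":0.002,"y":0,"z":0,"wx":0,"wy":0,"wz":0,"claw":0.5}
    - {"x":0.002,"y":0,"z":0,"wx":0,"wy":0,"wz":0,"claw":0.5}

```text
time: 39.15
tcp_pos: [0.5756, -0.1096, 0.1157]
tool_rot: [-0.05, 3.14, -0.0]
force: [-0.2, -0.1, -0.1]
grip_width: 0.0446
```

Request:
carry_out:
  motion:
    - {"x":0,"y":0,"z":-0.02,"wx":0,"wy":0,"wz":0,"claw":0.5}
    - {"x":0,"y":0,"z":-0.06,"wx":0,"wy":0,"wz":0,"claw":0.5}
    - {"x":0.02,"y":0,"z":-0.1,"wx":0,"wy":0,"wz":0,"claw":0.5}
    - {"x":0.04,"y":0,"z":-0.12,"wx":0,"wy":0,"wz":0,"claw":0.5}
    - {"x":0.06,"y":0,"z":-0.13,"wx":0,"wy":0,"wz":0,"claw":0.5}

```text
time: 39.65
tcp_pos: [0.5158, -0.1118, 0.2481]
tool_rot: [-0.05, 3.137, -0.001]
force: [0.7, -0.4, 0.7]
grip_width: 0.0458
```

```bash
python3 - <<'E'
from h import *
go((.6185,.0215,.2))
e=shot("side","si42.png");crop(e,300,370,130,200,10,"si42a.png")
d=shot("scene","sc42.png");crop(d,250,320,180,250,10,"sc42a.png")
ux=np.array([.99955,.03]);ax=np.array([.6222,-.1085])
P=[np.append(ax-ux*.045,.14),np.append(ax-ux*.063,.148),np.append(ax-ux*.027,.148),np.append(ax+ux*.036,.14),np.append(ax+ux*.027,.14)]
print(((proj(e,P)-[300,130])*10).round(0));print(((proj(d,P)-[250,180])*10).round(0)); print(robot.sense()['q'])
E
```

```text
t 39.65 tcp [ 0.5158 -0.1118  0.2481] toolx yaw -3.11 tilt [ 0.004 -0.001 -1.   ] | shift [-0.1067, 0.1299, 0.0484] wz None rows>= 3.499340095012935 w 0.0458 F [ 0.7 -0.4  0.7]
[[367. 342.]
 [431. 331.]
 [305. 304.]
 [ 92. 282.]
 [122. 288.]]
[[264. 281.]
 [231. 217.]
 [295. 300.]
 [414. 475.]
 [397. 453.]]
[-2.16608491e-01  1.40560304e-01  1.77341625e+00 -8.84550769e-05
  1.22486728e+00 -1.81887824e+00]
```

View pics/si42a.png

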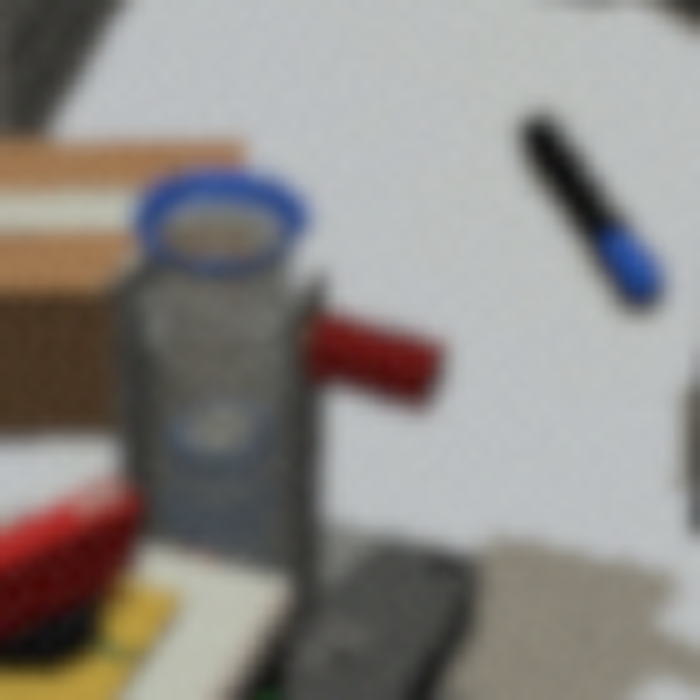

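View pics/sc42a.png

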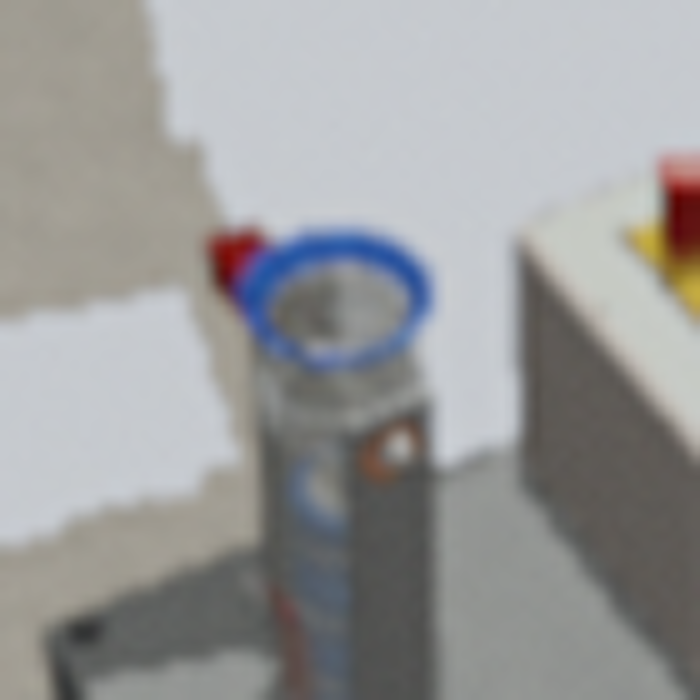

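Request:
carry_out:
  motion:
    - {"x":-0.02,"y":0.03,"z":0,"wx":0,"wy":0,"wz":0.14,"claw":0.4}
    - {"x":-0.04,"y":0.06,"z":0,"wx":0,"wy":0,"wz":0.28,"claw":0.4}
    - {"x":-0.06,"y":0.09,"z":0,"wx":0,"wy":0,"wz":0.42,"claw":0.4}
    - {"x":-0.085,"y":0.11,"z":0,"wx":0,"wy":0,"wz":0.56,"claw":0.4}
    - {"x":-0.1067,"y":0.1299,"z":0,"wx":0,"wy":0,"wz":0.7,"claw":0.4}

```text
time: 40.25
tcp_pos: [0.6192, 0.0233, 0.2445]
tool_rot: [-1.038, -2.965, -0.0]
force: [0.1, -0.7, -0.4]
grip_width: 0.0552
```

Request:
carry_out:
  motion:
    - {"x":0,"y":0,"z":0,"wx":0,"wy":0,"wz":0.14,"claw":0.4}
    - {"x":0,"y":0,"z":0,"wx":0,"wy":0,"wz":0.28,"claw":0.4}
    - {"x":0,"y":0,"z":0,"wx":0,"wy":0,"wz":0.42,"claw":0.4}
    - {"x":0,"y":0,"z":0,"wx":0,"wy":0,"wz":0.56,"claw":0.4}
    - {"x":0,"y":0,"z":0,"wx":0,"wy":0,"wz":0.7,"claw":0.4}

```text
time: 40.75
tcp_pos: [0.6182, 0.022, 0.2444]
tool_rot: [-1.992, -2.429, 0.001]
force: [-0.0, 0.4, -0.6]
grip_width: 0.0551
```

```bash
python3 - <<'E'
from h import *
go((.6185,.0215,.2),1.088)
E
```

```text
t 40.75 tcp [0.6182 0.022  0.2444] toolx yaw 1.768 tilt [-0.001  0.    -1.   ] | shift [-0.0006, 0.0003, 0.0444] wz 0.6797798440942753 rows>= 0.8877870289050213 w 0.0551 F [-0.   0.4 -0.6]
```

Request:
carry_out:
  motion:
    - {"x":0,"y":0,"z":0.01,"wx":0,"wy":0,"wz":0.14,"claw":0.5}
    - {"x":0,"y":0,"z":0.02,"wx":0,"wy":0,"wz":0.28,"claw":0.5}
    - {"x":0,"y":0,"z":0.03,"wx":0,"wy":0,"wz":0.42,"claw":0.5}
    - {"x":0,"y":0,"z":0.04,"wx":0,"wy":0,"wz":0.56,"claw":0.5}
    - {"x":0,"y":0,"z":0.045,"wx":0,"wy":0,"wz":0.68,"claw":0.5}

```text
time: 41.25
tcp_pos: [0.6177, 0.022, 0.1985]
tool_rot: [-2.687, -1.625, 0.002]
force: [-0.1, -0.3, -0.5]
grip_width: 0.0462
```

Request:
carry_out:
  motion:
    - {"x":0,"y":0,"z":0,"wx":0,"wy":0,"wz":0,"claw":0.5}
    - {"x":0,"y":0,"z":0,"wx":0,"wy":0,"wz":0,"claw":0.5}

```text
time: 41.45
tcp_pos: [0.6179, 0.0219, 0.2]
tool_rot: [-2.68, -1.638, 0.001]
force: [-0.4, 0.1, 0.3]
grip_width: 0.0459
```

```bash
python3 - <<'E'
from h import *
go((.6185,.0215,.114),1.088)
w=shot("wrist","w43.png")
E
```

```text
t 41.45 tcp [0.6179 0.0219 0.2   ] toolx yaw 1.097 tilt [-0.001  0.    -1.   ] | shift [-0.0001, 0.0007, 0.086] wz 0.009047684314802185 rows>= 1.7193031044633582 w 0.0459 F [-0.4  0.1  0.3]
```

View pics/w43.png

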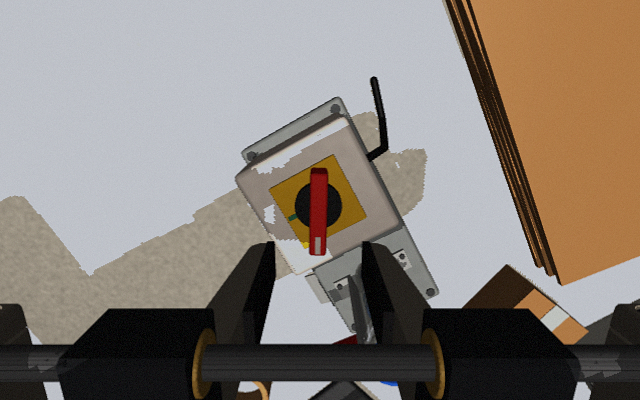

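Bar aligned between the jaws (column 318, jaw middle 318). Descend and grip.

Request:
carry_out:
  motion:
    - {"x":0,"y":0.0004,"z":0.04,"wx":0,"wy":0,"wz":0.009,"claw":0.5}
    - {"x":0,"y":0.0004,"z":0.08,"wx":0,"wy":0,"wz":0.009,"claw":0.5}
    - {"x":0,"y":0.0004,"z":0.084,"wx":0,"wy":0,"wz":0.009,"claw":0.5}
    - {"x":0,"y":0.0004,"z":0.084,"wx":0,"wy":0,"wz":0.009,"claw":0.7}
    - {"x":0,"y":0.0004,"z":0.084,"wx":0,"wy":0,"wz":0.009,"claw":1}

```text
time: 42.0
tcp_pos: [0.6194, 0.0216, 0.1185]
tool_rot: [2.689, 1.622, 0.004]
force: [-0.2, 0.3, 1.2]
grip_width: 0.0319
```

Request:
carry_out:
  motion:
    - {"x":0,"y":0,"z":0,"wx":0,"wy":0,"wz":0,"claw":1}
    - {"x":0,"y":0,"z":0,"wx":0,"wy":0,"wz":0,"claw":1}
    - {"x":0,"y":0,"z":0,"wx":0,"wy":0,"wz":0,"claw":1}

```text
time: 42.3
tcp_pos: [0.618, 0.022, 0.118]
tool_rot: [-2.691, -1.621, -0.001]
force: [-3.0, 2.3, 6.2]
grip_width: 0.0128
```

Request:
carry_out:
  motion:
    - {"x":0,"y":0,"z":0,"wx":0,"wy":0,"wz":0,"claw":0.5}
    - {"x":0,"y":0,"z":0,"wx":0,"wy":0,"wz":0,"claw":0.5}
    - {"x":0,"y":0,"z":0,"wx":0,"wy":0,"wz":0,"claw":0.5}
    - {"x":0,"y":0,"z":-0.05,"wx":0,"wy":0,"wz":0,"claw":0.4}
    - {"x":0,"y":0,"z":-0.1,"wx":0,"wy":0,"wz":0,"claw":0.4}

```text
time: 42.8
tcp_pos: [0.6167, 0.0214, 0.2162]
tool_rot: [-2.689, -1.62, 0.005]
force: [0.5, 0.6, 0.7]
grip_width: 0.0505
```

```bash
python3 - <<'E'
from h import *
go((.552,-.182,.225),1.088)
E
```

```text
t 42.8 tcp [0.6167 0.0214 0.2162] toolx yaw 1.084 tilt [-0.004 -0.    -1.   ] | shift [-0.2101, 0.0379, -0.0085] wz -0.003547388049726319 rows>= 4.272818634131024 w 0.0505 F [0.5 0.6 0.7]
```

Request:
carry_out:
  motion:
    - {"x":-0.045,"y":0.008,"z":-0.005,"wx":0,"wy":0,"wz":0,"claw":0.4}
    - {"x":-0.09,"y":0.016,"z":-0.0085,"wx":0,"wy":0,"wz":0,"claw":0.4}
    - {"x":-0.135,"y":0.024,"z":-0.0085,"wx":0,"wy":0,"wz":0,"claw":0.4}
    - {"x":-0.18,"y":0.032,"z":-0.0085,"wx":0,"wy":0,"wz":0,"claw":0.4}
    - {"x":-0.21,"y":0.038,"z":-0.0085,"wx":0,"wy":0,"wz":0,"claw":0.4}

```text
time: 43.3
tcp_pos: [0.5522, -0.1844, 0.2252]
tool_rot: [2.691, 1.619, -0.0]
force: [0.1, -0.5, 0.1]
grip_width: 0.0552
```

Request:
carry_out:
  motion:
    - {"x":0,"y":0,"z":0,"wx":0,"wy":0,"wz":0,"claw":0.4}
    - {"x":0,"y":0,"z":0,"wx":0,"wy":0,"wz":0,"claw":0.4}
    - {"x":0,"y":0,"z":0,"wx":0,"wy":0,"wz":0,"claw":0.4}

```text
time: 43.6
tcp_pos: [0.5536, -0.1811, 0.225]
tool_rot: [-2.69, -1.622, -0.0]
force: [0.5, -0.9, 0.4]
grip_width: 0.0553
```

```bash
python3 - <<'E'
from h import *
go((.6185,.0215,.2),1.088)
w=shot("wrist","w44.png");crop(w,250,390,50,190,5,"w44a.png")
E
```

```text
t 43.6 tcp [ 0.5536 -0.1811  0.225 ] toolx yaw 1.085 tilt [ 0.  0. -1.] | shift [0.2094, -0.0373, 0.025] wz -0.0031782564007576397 rows>= 4.283259804790044 w 0.0553 F [ 0.5 -0.9  0.4]
```

View pics/w44.png

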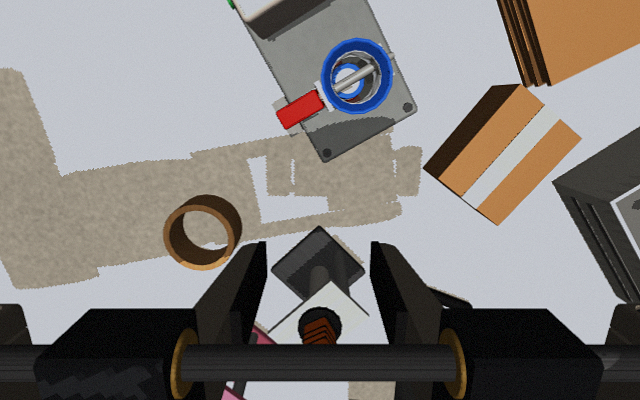

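View pics/w44a.png

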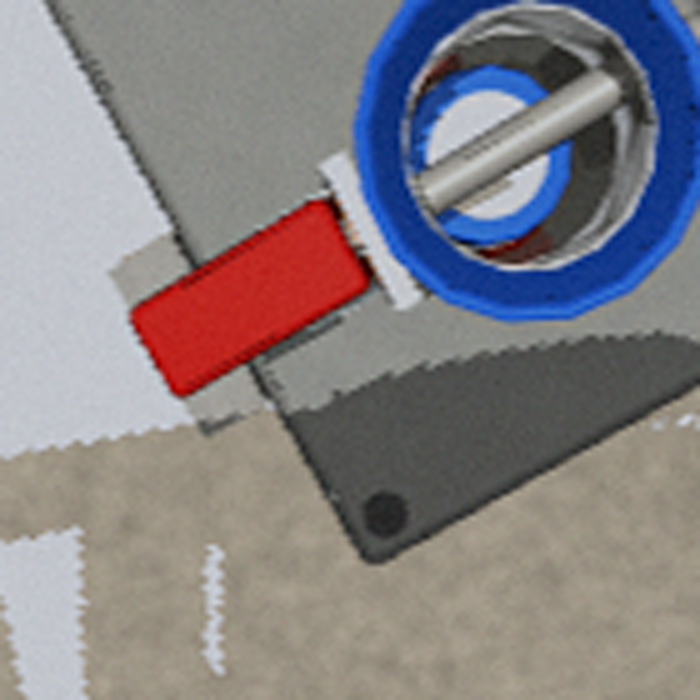

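```bash
python3 - <<'E'
from h import *
w=load("w44.png");f=lambda u,v,z:atz(w,(250+u/5,50+v/5),z)
ux=np.array([.99955,.03])
A=[f(320,200,.148),f(370,272,.148)];S=[f(322,165,.154),f(400,308,.154)];B=[f(132,316,.148),f(182,397,.148)]
for n,L in (("front",A),("strap",S),("back",B)):
  for p in L: print(n,p.round(4),"along",round(p[:2]@ux,4),"lat",round(p[:2]@[-.03,1],4))
crop(w,300,345,75,115,16,"w44b.png")
E
```

```text
front [ 0.5918 -0.1027  0.148 ] along 0.5884 lat -0.1204
front [ 0.5936 -0.1154  0.148 ] along 0.5899 lat -0.1332
strap [ 0.5943 -0.0987  0.154 ] along 0.5911 lat -0.1165
strap [ 0.5951 -0.1219  0.154 ] along 0.5912 lat -0.1398
back [ 0.5585 -0.1041  0.148 ] along 0.5551 lat -0.1209
back [ 0.5593 -0.1183  0.148 ] along 0.5555 lat -0.1351
```

View pics/w44b.png

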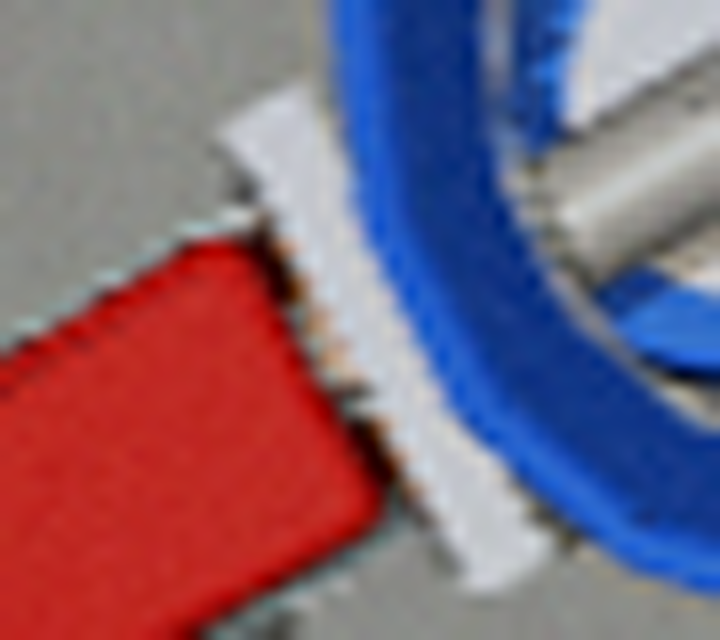

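Request:
carry_out:
  motion:
    - {"x":0.009,"y":-0.02,"z":0,"wx":0,"wy":0,"wz":-0.12,"claw":1}
    - {"x":0.018,"y":-0.04,"z":0,"wx":0,"wy":0,"wz":-0.25,"claw":1}
    - {"x":0.027,"y":-0.06,"z":0,"wx":0,"wy":0,"wz":-0.39,"claw":1}
    - {"x":0.0373,"y":-0.08,"z":0,"wx":0,"wy":0,"wz":-0.515,"claw":1}
    - {"x":0.0373,"y":-0.08,"z":0,"wx":0,"wy":0,"wz":-0.515,"claw":1}

```text
time: 44.15
tcp_pos: [0.4989, -0.1089, 0.225]
tool_rot: [-2.182, -2.258, 0.0]
force: [0.5, -0.3, 0.2]
grip_width: 0.0168
```

Request:
carry_out:
  motion:
    - {"x":0,"y":0,"z":0.04,"wx":0,"wy":0,"wz":0,"claw":1}
    - {"x":0,"y":0,"z":0.08,"wx":0,"wy":0,"wz":0,"claw":1}
    - {"x":0,"y":0,"z":0.112,"wx":0,"wy":0,"wz":0,"claw":1}
    - {"x":0,"y":0,"z":0.112,"wx":0,"wy":0,"wz":0,"claw":1}
    - {"x":0,"y":0,"z":0.112,"wx":0,"wy":0,"wz":0,"claw":1}

```text
time: 44.65
tcp_pos: [0.5007, -0.1114, 0.1134]
tool_rot: [-2.19, -2.252, 0.001]
force: [0.4, -0.4, -0.4]
grip_width: 0.0002
```

```bash
python3 - <<'E'
from h import *
go((.53,-.1115,.1135),1.6)
d=shot("scene","sc45.png");crop(d,230,330,150,250,7,"sc45a.png")
e=shot("side","si45.png");crop(e,300,400,110,210,7,"si45a.png")
E
```

```text
t 44.65 tcp [ 0.5007 -0.1114  0.1134] toolx yaw 1.598 tilt [-0.001  0.    -1.   ] | shift [-0.0009, 0.0293, -0.0002] wz -0.0015391490294280885 rows>= 0.5867542671750344 w 0.0002 F [ 0.4 -0.4 -0.4]
```

View pics/sc45a.png

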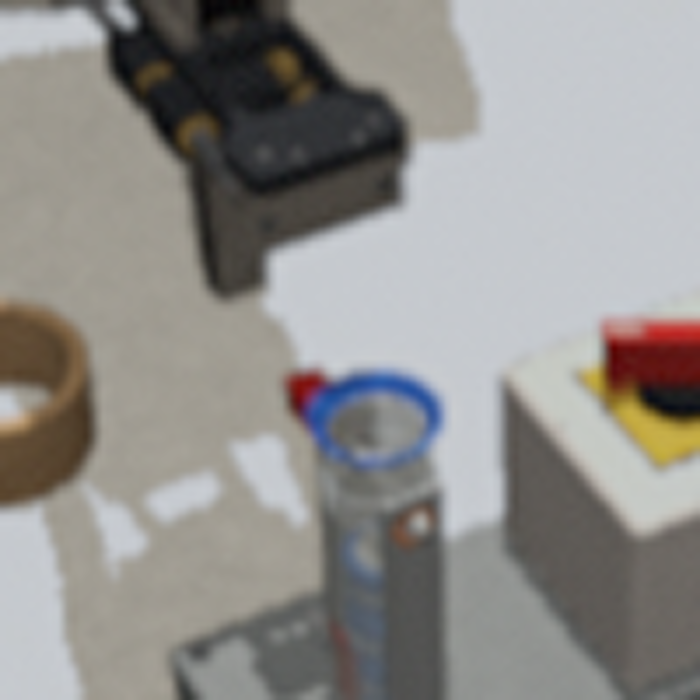

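View pics/si45a.png

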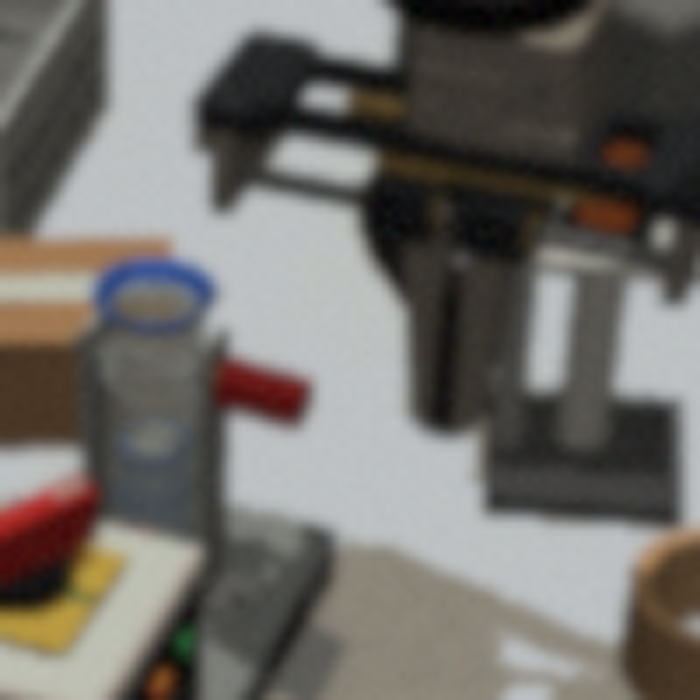

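```bash
python3 - <<'E'
from h import *
e=load("si45.png");d=load("sc45.png");s=robot.sense();M=T(s)
for z in (-.06,-.07,-.08,-.09,-.1):
  P=(M@np.array([0,.09,z,1]))[:3];print(z,P.round(3),(proj(e,P)-[300,110])*7,(proj(d,P)-[230,150])*7)
E
```

```text
-0.06 [ 0.592 -0.109  0.175] [[223.49223784 295.49699732]] [[339.88299401 358.81040132]]
-0.07 [ 0.592 -0.109  0.185] [[223.98556659 273.03730954]] [[338.8910268  338.02261222]]
-0.08 [ 0.592 -0.109  0.195] [[224.48471779 250.30292291]] [[337.88965465 316.99795025]]
-0.09 [ 0.591 -0.109  0.205] [[224.98978942 227.2890139 ]] [[336.87877093 295.73281565]]
-0.1 [ 0.591 -0.109  0.215] [[225.5008815  203.99065213]] [[335.85826835 274.22354755]]
```

Request:
carry_out:
  motion:
    - {"x":-0.0006,"y":0.01,"z":0,"wx":0,"wy":0,"wz":0,"claw":1}
    - {"x":-0.0006,"y":0.02,"z":0,"wx":0,"wy":0,"wz":0,"claw":1}
    - {"x":-0.0006,"y":0.03,"z":0,"wx":0,"wy":0,"wz":0,"claw":1}
    - {"x":-0.0006,"y":0.035,"z":0,"wx":0,"wy":0,"wz":0,"claw":1}
    - {"x":-0.0006,"y":0.035,"z":0,"wx":0,"wy":0,"wz":0,"claw":1}

```text
time: 45.25
tcp_pos: [0.5361, -0.1111, 0.1131]
tool_rot: [2.189, 2.253, 0.0]
force: [0.1, -0.9, 0.2]
grip_width: 0.0005
```

Request:
carry_out:
  motion:
    - {"x":0,"y":0.003,"z":0,"wx":0,"wy":0,"wz":0,"claw":1}
    - {"x":0,"y":0.006,"z":0,"wx":0,"wy":0,"wz":0,"claw":1}
    - {"x":0,"y":0.006,"z":0,"wx":0,"wy":0,"wz":0,"claw":1}

```text
time: 45.55
tcp_pos: [0.5414, -0.111, 0.113]
tool_rot: [2.189, 2.253, 0.0]
force: [1.0, 0.6, 0.2]
grip_width: 0.0004
```

Request:
carry_out:
  motion:
    - {"x":0,"y":0.003,"z":0,"wx":0,"wy":0,"wz":0,"claw":1}
    - {"x":0,"y":0.005,"z":0,"wx":0,"wy":0,"wz":0,"claw":1}
    - {"x":0,"y":0.005,"z":0,"wx":0,"wy":0,"wz":0,"claw":1}

```text
time: 45.85
tcp_pos: [0.5464, -0.1108, 0.1131]
tool_rot: [2.189, 2.253, 0.0]
force: [-0.2, -1.4, -0.3]
grip_width: 0.0003
```

Request:
carry_out:
  motion:
    - {"x":0,"y":0.002,"z":0,"wx":0,"wy":0,"wz":0,"claw":1}
    - {"x":0,"y":0.003,"z":0,"wx":0,"wy":0,"wz":0,"claw":1}
    - {"x":0,"y":0.003,"z":0,"wx":0,"wy":0,"wz":0,"claw":1}

```text
time: 46.15
tcp_pos: [0.5478, -0.1106, 0.1126]
tool_rot: [-2.188, -2.252, 0.003]
force: [-4.9, -0.1, 2.0]
grip_width: 0.0006
```

Request:
carry_out:
  motion:
    - {"x":0,"y":0.002,"z":0,"wx":0,"wy":0,"wz":0,"claw":1}
    - {"x":0,"y":0.003,"z":0,"wx":0,"wy":0,"wz":0,"claw":1}
    - {"x":0,"y":0.003,"z":0,"wx":0,"wy":0,"wz":0,"claw":1}

```text
time: 46.45
tcp_pos: [0.548, -0.1105, 0.1122]
tool_rot: [-2.185, -2.249, 0.008]
force: [-14.4, -0.8, 7.6]
grip_width: 0.0007
```

Request:
carry_out:
  motion:
    - {"x":0,"y":-0.02,"z":0,"wx":0,"wy":0,"wz":0,"claw":1}
    - {"x":0,"y":-0.05,"z":0,"wx":0,"wy":0,"wz":0,"claw":1}
    - {"x":0,"y":-0.06,"z":-0.04,"wx":0,"wy":0,"wz":0,"claw":0.6}
    - {"x":0,"y":-0.06,"z":-0.09,"wx":0,"wy":0,"wz":0,"claw":0.5}
    - {"x":0,"y":-0.06,"z":-0.12,"wx":0,"wy":0,"wz":0,"claw":0.5}

```text
time: 46.95
tcp_pos: [0.4933, -0.1126, 0.2365]
tool_rot: [2.187, 2.25, 0.004]
force: [0.1, 0.3, -0.0]
grip_width: 0.0223
```

```bash
python3 - <<'E'
from h import *
go((.552,-.182,.225),1.088)
go((.6183,.0217,.225),1.088)
e=shot("side","si46.png");crop(e,290,380,130,200,8,"si46a.png")
w=shot("wrist","w46.png")
E
```

```text
t 46.95 tcp [ 0.4933 -0.1126  0.2365] toolx yaw 1.599 tilt [ 0.004 -0.001 -1.   ] | shift [-0.071, 0.0567, 0.0118] wz 0.5111388070367819 rows>= 1.832871429594564 w 0.0223 F [ 0.1  0.3 -0. ]
t 46.95 tcp [ 0.4933 -0.1126  0.2365] toolx yaw 1.599 tilt [ 0.004 -0.001 -1.   ] | shift [0.1307, 0.1288, 0.012] wz 0.5111388070367819 rows>= 3.6776168204430553 w 0.0223 F [ 0.1  0.3 -0. ]
```

View pics/si46a.png

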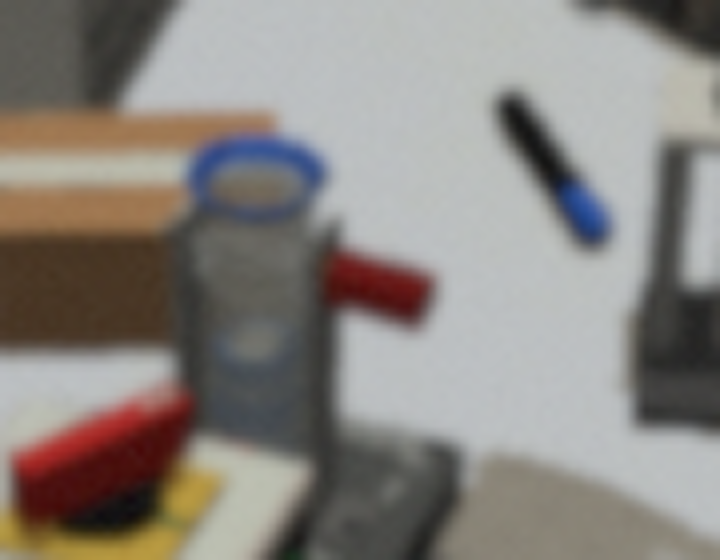

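View pics/w46.png

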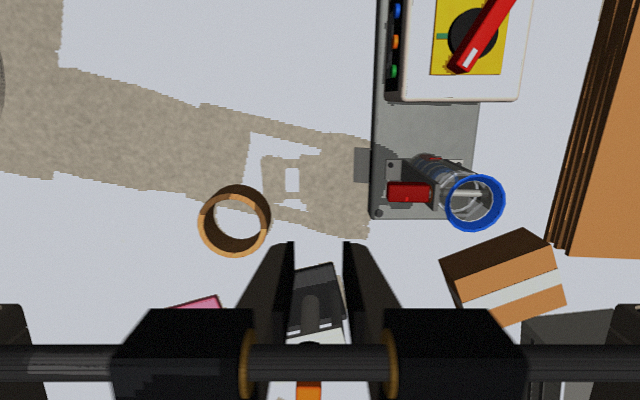

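Pin home with the shaft across the bore. Back to the isolator.

Request:
carry_out:
  motion:
    - {"x":0.03,"y":0.03,"z":0,"wx":0,"wy":0,"wz":0.12,"claw":0.5}
    - {"x":0.06,"y":0.06,"z":0,"wx":0,"wy":0,"wz":0.24,"claw":0.5}
    - {"x":0.09,"y":0.09,"z":0,"wx":0,"wy":0,"wz":0.36,"claw":0.5}
    - {"x":0.12,"y":0.12,"z":0,"wx":0,"wy":0,"wz":0.48,"claw":0.5}
    - {"x":0.1307,"y":0.127,"z":0.01,"wx":0,"wy":0,"wz":0.513,"claw":0.5}

```text
time: 47.55
tcp_pos: [0.6186, 0.0249, 0.2228]
tool_rot: [2.691, 1.62, 0.005]
force: [0.4, 0.3, 0.5]
grip_width: 0.0461
```

Request:
carry_out:
  motion:
    - {"x":0,"y":0,"z":0.02,"wx":0,"wy":0,"wz":0,"claw":0.5}
    - {"x":0,"y":0,"z":0.025,"wx":0,"wy":0,"wz":0,"claw":0.5}
    - {"x":0,"y":0,"z":0.025,"wx":0,"wy":0,"wz":0,"claw":0.5}

```text
time: 47.85
tcp_pos: [0.6144, 0.0219, 0.1965]
tool_rot: [-2.688, -1.623, 0.004]
force: [-0.5, 0.7, 0.4]
grip_width: 0.0463
```

```bash
python3 - <<'E'
from h import *
go((.6183,.0217,.117),1.088)
w=shot("wrist","w47.png")
E
```

```text
t 47.85 tcp [0.6144 0.0219 0.1965] toolx yaw 1.087 tilt [-0.003 -0.    -1.   ] | shift [0.0018, 0.0037, 0.0795] wz -0.001461205104722918 rows>= 1.591912909160131 w 0.0463 F [-0.5  0.7  0.4]
```

View pics/w47.png

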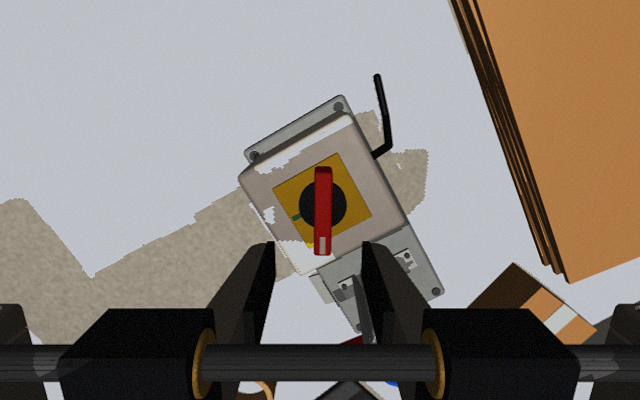

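Request:
carry_out:
  motion:
    - {"x":0.001,"y":0.0028,"z":0.035,"wx":0,"wy":0,"wz":0,"claw":0.5}
    - {"x":0.001,"y":0.0028,"z":0.075,"wx":0,"wy":0,"wz":0,"claw":0.5}
    - {"x":0.001,"y":0.0028,"z":0.08,"wx":0,"wy":0,"wz":0,"claw":0.5}
    - {"x":0.001,"y":0.0028,"z":0.08,"wx":0,"wy":0,"wz":0,"claw":0.7}
    - {"x":0.001,"y":0.0028,"z":0.08,"wx":0,"wy":0,"wz":0,"claw":1}

```text
time: 48.4
tcp_pos: [0.6196, 0.0213, 0.1202]
tool_rot: [2.688, 1.623, 0.004]
force: [0.3, 0.2, -0.7]
grip_width: 0.0321
```

Request:
carry_out:
  motion:
    - {"x":0,"y":0,"z":0,"wx":0,"wy":0,"wz":0,"claw":1}
    - {"x":0,"y":0,"z":0,"wx":0,"wy":0,"wz":0,"claw":1}
    - {"x":0,"y":0,"z":0,"wx":0,"wy":0,"wz":0,"claw":1}

```text
time: 48.7
tcp_pos: [0.6181, 0.0221, 0.1195]
tool_rot: [-2.689, -1.623, -0.001]
force: [-4.1, 2.6, 8.3]
grip_width: 0.0122
```

Gripped; turn clockwise 60°.

Request:
carry_out:
  motion:
    - {"x":0,"y":0,"z":0,"wx":0,"wy":0,"wz":0.1,"claw":1}
    - {"x":0,"y":0,"z":0,"wx":0,"wy":0,"wz":0.22,"claw":1}
    - {"x":0,"y":0,"z":0,"wx":0,"wy":0,"wz":0.34,"claw":1}
    - {"x":0,"y":0,"z":0,"wx":0,"wy":0,"wz":0.46,"claw":1}
    - {"x":0,"y":0,"z":0,"wx":0,"wy":0,"wz":0.58,"claw":1}

```text
time: 49.2
tcp_pos: [0.6184, 0.0218, 0.1195]
tool_rot: [-3.043, -0.78, -0.001]
force: [-2.5, 0.2, 7.3]
grip_width: 0.0124
```

Request:
carry_out:
  motion:
    - {"x":0,"y":0,"z":0,"wx":0,"wy":0,"wz":0.12,"claw":1}
    - {"x":0,"y":0,"z":0,"wx":0,"wy":0,"wz":0.24,"claw":1}
    - {"x":0,"y":0,"z":0,"wx":0,"wy":0,"wz":0.36,"claw":1}
    - {"x":0,"y":0,"z":0,"wx":0,"wy":0,"wz":0.475,"claw":1}
    - {"x":0,"y":0,"z":0,"wx":0,"wy":0,"wz":0.475,"claw":1}

```text
time: 49.7
tcp_pos: [0.6186, 0.0213, 0.1195]
tool_rot: [3.141, 0.044, 0.002]
force: [-2.8, -1.7, 6.3]
grip_width: 0.0126
```

Request:
carry_out:
  motion:
    - {"x":0,"y":0,"z":0,"wx":0,"wy":0,"wz":0,"claw":0.5}
    - {"x":0,"y":0,"z":0,"wx":0,"wy":0,"wz":0,"claw":0.5}
    - {"x":0,"y":0,"z":0,"wx":0,"wy":0,"wz":0,"claw":0.5}
    - {"x":0,"y":0,"z":-0.04,"wx":0,"wy":0,"wz":0,"claw":0.4}
    - {"x":0,"y":0,"z":-0.09,"wx":0,"wy":0,"wz":0,"claw":0.3}

```text
time: 50.2
tcp_pos: [0.6164, 0.0215, 0.2066]
tool_rot: [3.141, 0.05, -0.008]
force: [0.6, 0.3, 0.7]
grip_width: 0.0507
```

Request:
carry_out:
  motion:
    - {"x":-0.03,"y":0,"z":-0.03,"wx":0,"wy":0,"wz":0,"claw":0.2}
    - {"x":-0.06,"y":0,"z":-0.04,"wx":0,"wy":0,"wz":0,"claw":0.2}
    - {"x":-0.06,"y":0,"z":-0.04,"wx":0,"wy":0,"wz":0,"claw":0.2}
    - {"x":-0.06,"y":0,"z":-0.04,"wx":0,"wy":0,"wz":0,"claw":0.2}

```text
time: 50.6
tcp_pos: [0.5584, 0.0197, 0.2484]
tool_rot: [-3.141, -0.05, -0.002]
force: [0.5, 0.1, -0.7]
grip_width: 0.0733
```

```bash
python3 - <<'E'
from h import *
go((.6183,.0217,.117),1.088)
w=shot("wrist","w48.png");d=shot("scene","sc48.png");e=shot("side","si48.png")
E
```

```text
t 50.6 tcp [0.5584 0.0197 0.2484] toolx yaw 0.032 tilt [ 0.001  0.    -1.   ] | shift [0.0597, -0.0001, 0.1315] wz -1.0564792320011402 rows>= 2.888376170614125 w 0.0733 F [ 0.5  0.1 -0.7]
```

View pics/w48.png

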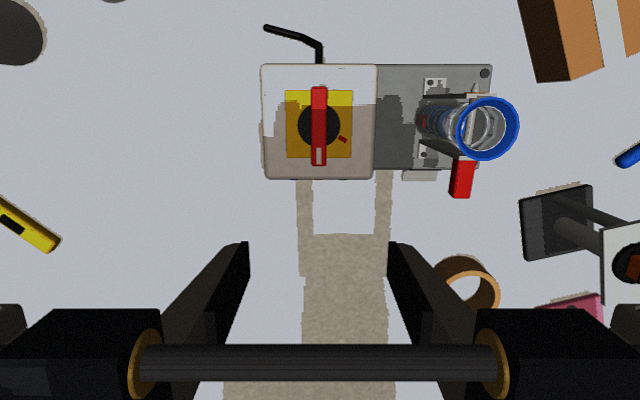

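View pics/sc48.png

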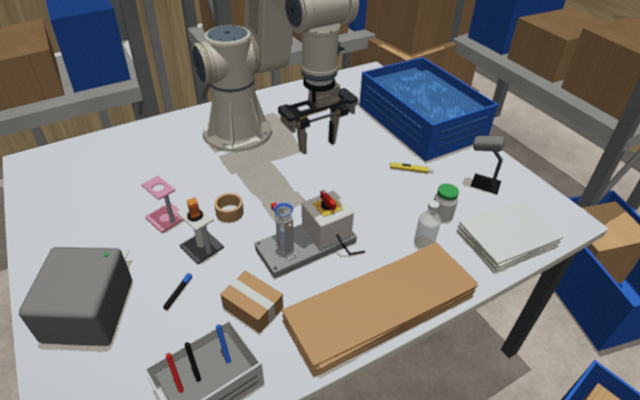

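View pics/si48.png

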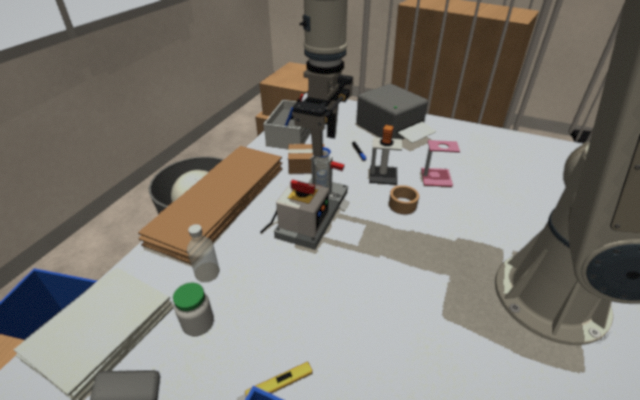

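```bash
python3 -c "
from station import ticket,robot
print(robot.sense()['time'],ticket.hand_in())"
```

```text
the job is handed in; nothing more can be done
50.75 None
```

I refilled the dispenser in the order asked and handed the job in at 50.75 s. No verdict is reported.

- **Order of work:** I turned the isolator off, dropped the three canisters that were there into the tube, and rammed the stack down. I then hung the rod back in its grey stand, pushed the pin home from the front, and turned the isolator back on.
- **Stack:** The final push reached 37 N with the rod tip at about the height expected for three canisters on the floor. The camera showed the top lid at about 102 mm, which agrees.
- **Pin:** Before I turned the isolator on, the shaft was seen crossing the bore above the canisters and out through the rear strap. A close crop first showed a gap of about 1 to 2 mm at the block, so I pushed again from behind. At 14 N it did not move, so I take it as home. I did not measure the gap again after that push.
- **Isolator:** The last pictures show the bar back on the green mark.
- **Canisters:** One was knocked aside during the run and I found it again. No other loose canister showed in the camera views.
- **Other things:** The last pictures show the other things on the bench where they were.
- **Fingers:** The fingertips sat about 22 mm short of the stated TCP. The first isolator grip closed on air above the bar because of this, and I corrected for it afterwards.

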